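Stack the returned deposit cups on the counting scale

ROBOT

A 6-joint arm with a two-finger parallel gripper is mounted at the origin on the work surface. World frame = base frame: x ahead of the robot, y to its left, z up, the work surface at z = 0. Lengths are in mm, angles in degrees, forces in N, time in s.
With the tool pointing down it reaches from about 350 to 850 mm from the base axis. Payload 8.1 kg.
Tool frame: the origin (TCP) lies at the very end of the fingers, on their centre line; the grasp point (between the pads) lies 19 mm behind it (pinch_z is the z of the grasp point in the tool frame, in mm); z points along the fingers, y is the direction in which the jaws open and shut (so a half turn about z gives the same grasp; the last joint's range is limited). The gripper opens to 85 mm and grips with 20 to 120 N. Pads are 22 mm wide; open, the fingers measure 114 mm over their backs; the gripper's body (76 mm by 85 mm) begins 54 mm behind the grasp point. The pads swing forward as they close: fully open they stand 13 mm farther back than shut.
Start: joints at [-4.893, 7.471, 85.268, -0, 87.261, -4.893], TCP at [600.004, 0.022, 203.492] pointing down, gripper open.
Joint ranges: [-169.43, 169.43], [-51.17, 129.36], [1.28, 143.12], [-76.62, 256.62], [0, 156.53], [-152.29, 152.29]. Speed limits (degrees/s): [136.94, 136.94, 159.86, 180, 180, 180].

INTERFACE

Orientations are given as [roll, pitch, yaw] about the fixed x, y, z axes, in that order (R = Rz(yaw) Ry(pitch) Rx(roll)).
In Python, from bench import * gives the robot as it stands.
- The arm moves only by the shell command python3 -m creep 'ROWS' [FORCE]. ROWS is a JSON object of lists of equal length, an entry for each row: "translation": the shift along the tool's x, y, z in mm, a list of three; "rotation": the turn, a rotation vector about the tool's x, y, z in rad, a list of three; "claw": the finger opening in mm, from 0 to 85.4. In form: {"translation": [[dx, dy, dz], ...], "rotation": [[ax, ay, az], ...], "claw": [claw, ...]}. A call has 1 to 10 rows; each row shifts and turns the commanded pose from where the row before left it, along the tool's axes as they then stand; what a row does not reach is not made up. A row lasts 1/10 s, in which the tool goes at most 50 mm and 8.59 degrees, less where a joint would pass 70% of its speed; a pose out of reach is approached as far as the arm can. A call is refused whole if a number of a shift passes 50 or a number of a turn 0.15, either way. A call with a gripper value outside its range is refused whole. The fingers move at their own pace and stop on an object; FORCE is the grip in N (left out, the last holds). Time passes only in rows, so rows that do not move let the fingers close. It gives the time, the measured TCP pose, the force and the opening at its end, in the units of the state.
- sense(): the state, without advancing time (a new reading comes with each control period).
- snapshot(name): name is "scene" or "side" or "wrist"; returns a dict with "frame" (420x560x3 uint8, red, green, blue), "intrinsics" (3x3 intrinsics, pixels), "dist" ([k1, k2, p1, p2, k3] as OpenCV has them; the pictures are not rectified), "extrinsics" (4x4, takes a point from camera to world coordinates). Camera axes: x right, y up, looking along -z (the intrinsics and any distortion apply to the point x, -y, -z); pixel columns grow to the right and rows downward; lengths in mm; the calibration is good to about 2 mm. A picture is of the moment at which its call begins. There is no depth.
- hand_in(): hands the job in, once; it reports no verdict.
The state is a dict: "time": time; "joint_pos": joint angles; "qd": joint speeds; "joint_efforts": joint torques, N m; "tool_pos": TCP position; "tcp_rot": TCP orientation; "ft_force": force on the tool from outside, world axes, zero at the start; "wrist_torque": the same for the moment, N m; "finger_gap": finger opening in mm.
Only numpy, scipy, OpenCV 4.12 (cv2) and the standard library are available. Lean on these libraries where they do the work, as an engineer would, in place of code of your own. Each camera call takes 0.05 s, during which the arm holds its last target.

TASK

Count the returned deposit cups by weight: first unlock the scale by drawing the red locking pin out of its bore and laying it in the parking notch beside it, and put the brass check weight from the plate onto the middle of its blue mat; then press the green zero key while the plate is empty. After that stand all the pink fruit cups as one upright nested stack in the middle of the plate, between the stops, each lowered gently until its shoulder rests on the rim below and never pressed down, or they jam in one another. Leave the pin in the notch and the weight on its mat, and do not disturb the other things on the counter.

Things in the scene. Friction and masses are not known exactly. Their poses are not given: they have to be found in the camera images.
- scale: grey bench counting scale, fixed to the table. Origin on the table under its housing; x points from its key console to its back, y to its left. Housing 220 x 180 mm, top at 56 mm; key console in front (-x) with its top at 44 mm; steel plate 190 x 190 mm on top, its centre 15 mm to +x. Lock lug and parking notch on the right side (-y)
- plate_mid (a point): middle of the loading plate's upper face, 72 mm above the table; axes as the scale's. Four low dark stops, 8 mm high and 30 mm long, stand round it on the +x, -x, +y, -y sides, their inner faces 32 mm from the middle. The plate rides on a spring-like load cell: up to 5 mm of travel, about 1 mm per 5 N
- pin: transport locking pin lying level: steel shank 8 mm diameter, 30 mm long, and red knob 20 mm diameter, 26 mm long. Origin on its axis where shank meets knob; its x axis points along the shank, away from the knob. 30 g. At the start the shank is in the lock bore, knob outside to the scale's -y; it draws out along the scale's -y
- bore (a point): mouth of the lock bore in the outer face of the lug on the scale's right side, 52 mm above the table, in the middle of the 11 mm bore, which runs along the scale's y; the bore and the plate's tongue behind it hold about 29 mm of shank. Axes as the scale's
- notch (a point): parking notch: U groove along the scale's y, open at top and ends, 12 mm wide, 11 deep, 32 long, in an aluminium block on the scale's right side. Point: groove's outer (-y) end, mid-width, 44 mm above the table, 4 mm above the groove floor: where the pin's origin belongs, shank in the groove, knob just outside. Axes as the scale's. Plate edge 35 mm inward, its underside 67 mm above the table
- weight: squat brass 500 g check weight, body 48 mm diameter and 30 mm tall, neck, then a knob 23 mm diameter from 38 to 52 mm height. Origin at the centre of its underside, z up. At the start it stands on the loading plate between the stops
- mat: the check weight's round blue rubber mat, 84 mm diameter, 3 mm thick, fixed flat on the table. Origin under its centre
- zero_key_top (a point): top of the scale's round green zero key on the console, 22 mm diameter, 65 mm above the table; press straight down
- zero_key (a joint): travel of the zero key (m), 0 up, 0.005 fully down (about 5 N, springs back)
- cup1: pink tapered plastic fruit cup, mouth up, 46 mm tall, 50 g: base 45 mm diameter, 56 mm at 26 mm height, where a shoulder begins a straight collar 20 mm tall, 68 mm outside, 62 mm inside. Origin: centre of underside, z up. Nested loosely, its shoulder rests on the rim of the cup below, origins 20 mm apart, 1 to 2 mm side play. Grip it by the collar. May be absent (None)
- cup2: another pink cup, just like cup1; may be absent (None)
- cup3: another pink cup, just like cup1; may be absent (None)
- cup4: another pink cup, just like cup1; may be absent (None)
- cup5: another pink cup, just like cup1; may be absent (None)
- tea_glass: bystander: tea glass on a white saucer 100 mm across, 90 mm tall; origin under its centre
- punnet: bystander: blue punnet of mandarins 130 x 100 mm, about 95 mm tall; origin under its centre
- price_sign: bystander: blank paper sign 110 mm wide on a steel stand, 99 mm tall; origin under its foot
- till_roll: bystander: white till-paper roll standing on end, 76 mm diameter, 80 mm tall; origin under its centre
- half_lemon: bystander: half a lemon, cut face down, 52 mm diameter, 32 mm tall; origin under its centre
- box_knife: bystander: yellow box knife lying flat, 140 x 28 x 16 mm; origin under its centre
- tape_roll: bystander: roll of brown tape lying flat, 96 mm diameter, 48 mm tall; origin under its centre
There are look-alikes about, which are no part of the job. Leave any white look-alike of the cup3 alone.

How it is judged:
By the outcome, as a careful person would: the job done as asked, in the order asked, and still so for the second after the job is handed in, with the robot touching nothing.
Of cup1, cup2, cup3, cup4, cup5 only 3 to 5 are there at a start; the rules pass over those that are not, and their reading is None.
At some moment in a run one of cup1, cup2, cup3, cup4, cup5, weight may be knocked a few centimetres aside while the robot is not near it.
It also fails if it takes over 210 s, if anything falls off the work surface, if the arm or the gripper's body presses on something with over 40 N, if the wrist force passes 120 N, or if a joint passes its speed limit or range.

## Working session

There is one attempt and no reset: what is moved stays moved. The work goes in short steps, Python scripts to look and compute and a shell command to move; the robot and the scene stay as the last step left them, time stands still between calls to the robot, and variables do not carry over. Pictures are saved under pics/ and viewed, and the job is handed in when it is done.

```bash
mkdir -p pics; ls
python3 - <<'E'
from bench import *
import cv2
for n in ["scene","side","wrist"]:
    s=snapshot(n); cv2.imwrite(f"pics/a_{n}.png",cv2.cvtColor(s["frame"],cv2.COLOR_RGB2BGR))
    print(n,s["intrinsics"],s["dist"],s["extrinsics"])
print(sense())
E
```

```text
pics
scene [[402.56154731   0.         277.79260078]
 [  0.         402.56154731 207.00478849]
 [  0.           0.           1.        ]] [0.0146118 0.        0.        0.        0.       ] [[ 6.90945445e-01 -5.88754680e-01  4.19478626e-01  1.02439329e+03]
 [ 7.22809078e-01  5.53102459e-01 -4.14276123e-01 -4.34959760e+02]
 [ 1.18923465e-02  5.89445159e-01  8.07720853e-01  9.77293726e+02]
 [ 0.00000000e+00  0.00000000e+00  0.00000000e+00  1.00000000e+00]]
side [[428.28534973   0.         279.48478892]
 [  0.         428.28534973 202.2947762 ]
 [  0.           0.           1.        ]] [-0.08221229  0.          0.          0.          0.        ] [[ 9.95982242e-01  5.49863650e-02 -7.06814928e-02  4.69955844e+02]
 [-8.93898538e-02  5.63133145e-01 -8.21517203e-01 -8.84608274e+02]
 [-5.36915348e-03  8.24534754e-01  5.65785836e-01  7.03575543e+02]
 [ 0.00000000e+00  0.00000000e+00  0.00000000e+00  1.00000000e+00]]
wrist [[318.43358626   0.         281.16359755]
 [  0.         318.43358626 203.00185118]
 [  0.           0.           1.        ]] [-0.03759861  0.          0.          0.     
[... 260 characters left out ...]
000e+00  1.00000000e+00]]
{'time': 0.15, 'joint_pos': array([-4.89126081e+00,  7.50698383e+00,  8.53162791e+01, -1.65981818e-03,
        8.72615570e+01, -4.89294588e+00]), 'qd': array([-0.06558479, -0.06635472, -0.18295882,  0.0369087 ,  0.03137911,
        0.00282205]), 'joint_efforts': array([ 1.01583330e-03, -5.70061326e+01, -5.01160097e+01, -1.39109225e-04,
        9.69119486e-03, -7.10949371e-05]), 'tool_pos': array([5.99524081e+02, 7.05043966e-02, 2.02653742e+02]), 'tcp_rot': array([-1.79915348e+02, -5.58289103e-03,  9.00017615e+01]), 'ft_force': array([ 0.20954955,  0.3755238 , -0.10241602]), 'wrist_torque': array([0.03067972, 0.04975622, 0.03409822]), 'finger_gap': 85.30786455580167}
```

View pics/a_scene.png

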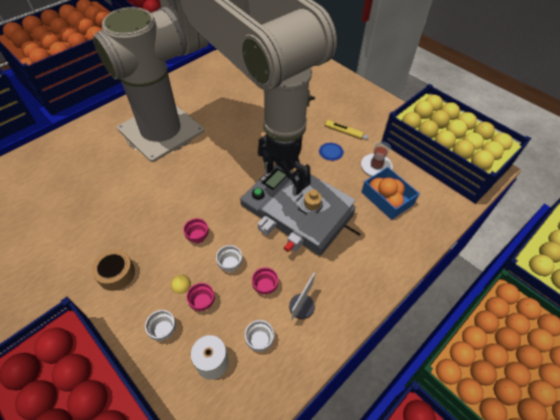

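View pics/a_side.png

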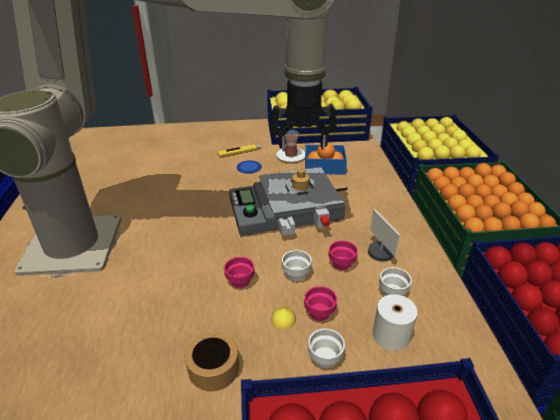

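View pics/a_wrist.png

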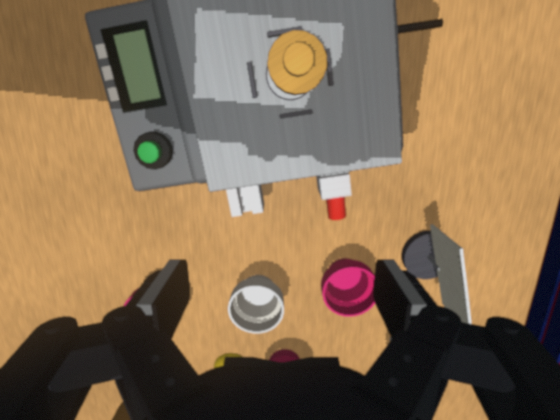

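```bash
cat > h.py <<'E'
from bench import *
import cv2, numpy as np
from scipy.spatial.transform import Rotation as Ro
def snap(n,name=None):
    s=snapshot(n)
    if name:
        cv2.imwrite(f"pics/{name}.png",cv2.cvtColor(s["frame"],cv2.COLOR_RGB2BGR)); np.savez(f"pics/{name}.npz",K=s["intrinsics"],d=s["dist"],T=s["extrinsics"])
    return s
def load(name):
    z=np.load(f"pics/{name}.npz"); return z["K"],z["d"],z["T"]
def p2w(name,uv,z):
    K,d,T=load(name) if isinstance(name,str) else name
    q=cv2.undistortPoints(np.array([[uv]],float),K,np.array(d)).ravel()
    r=T[:3,:3]@np.array([q[0],-q[1],-1]); c=T[:3,3]
    return c+r*(z-c[2])/r[2]
def w2p(name,P):
    K,d,T=load(name) if isinstance(name,str) else name
    P=np.atleast_2d(P).astype(float); c=(P-T[:3,3])@T[:3,:3]; c=c*[1,-1,-1]
    return cv2.projectPoints(c,np.zeros(3),np.zeros(3),K,np.array(d))[0].reshape(-1,2)
def crop(name,out,u0,v0,u1,v1,k):
    im=cv2.imread(f"pics/{name}.png")[v0:v1,u0:u1]
    cv2.imwrite(f"pics/{out}.png",cv2.resize(im,None,fx=k,fy=k,interpolation=cv2.INTER_CUBIC))
def st():
    s=sense(); print(round(s["time"],2),s["tool_pos"].round(1),s["tcp_rot"].round(2),"F",s["ft_force"].round(1),"gap",round(s["finger_gap"],1),"j",s["joint_pos"].round(1))
E
python3 - <<'E'
from h import *
for n in ["scene","side","wrist"]: snap(n,"b_"+n)
crop("b_wrist","c1",80,0,460,230,2)
crop("b_scene","c2",120,130,420,380,2.6)
crop("b_side","c3",200,130,440,390,2.3)
E
```

```text
(no output)
```

View pics/c1.png

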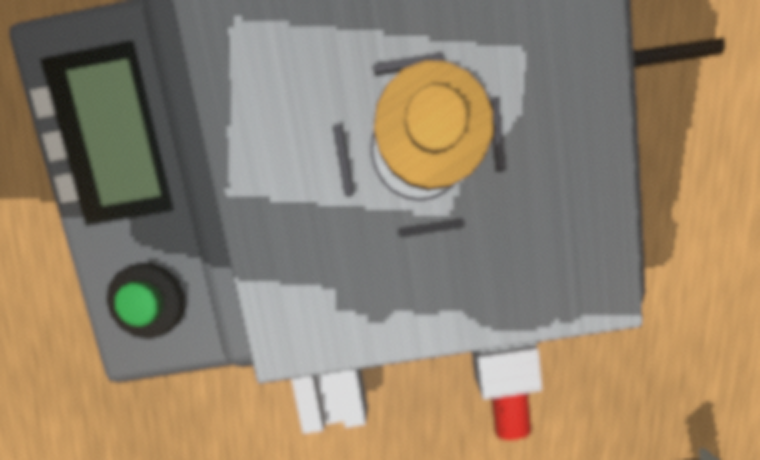

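View pics/c2.png

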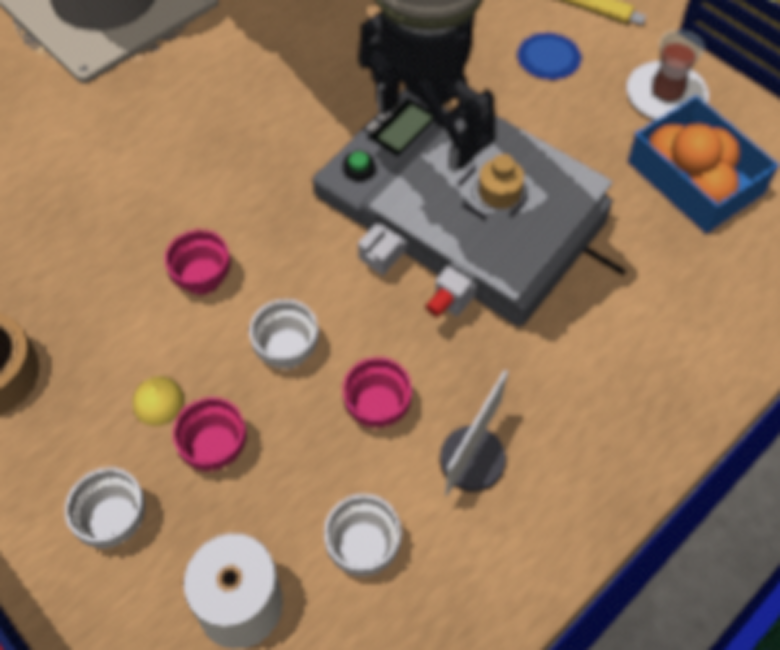

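View pics/c3.png

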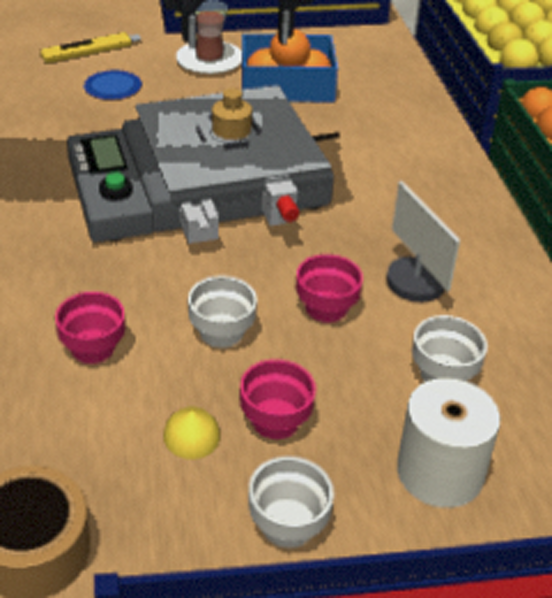

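Run:
```python
from h import *
def c1(u,v,z,n): 
    p=p2w("b_wrist",(u/2+80,v/2),z); print(n,p.round(1)); return p
py=c1(410,66,80,"stop+y"); my=c1(432,228,80,"stop-y"); mx=c1(345,160,80,"stop-x"); px=c1(499,134,80,"stop+x")
m=(py+my+mx+px)/4; print("mid",m, np.degrees(np.arctan2(*(px-mx)[[1,0]])), np.degrees(np.arctan2(*(py-my)[[1,0]]))-90)
a=c1(260,381,72,"c--"); b=c1(641,325,72,"c+-"); print(np.degrees(np.arctan2(*(b-a)[[1,0]])),np.linalg.norm(b-a))
c1(136,304,65,"key");c1(436,117,124,"wtop")
c1(512,438,52,"knobend z52"); c1(495,398,62,"");c1(528,394,62,"")
def c2(u,v,z,n): print(n,"scene",p2w("b_scene",(u/2.6+120,v/2.6+130),z).round(1))
def c3(u,v,z,n): print(n,"side",p2w("b_side",(u/2.3+200,v/2.3+130),z).round(1))
for n,u,v in [("A",198,256),("B",377,386),("C",210,428)]: c2(u,v,46,n)
for n,u,v in [("A",91,317),("B",329,278),("C",277,387)]: c3(u,v,46,n)
c2(550,55,3,"mat"); c3(113,85,3,"mat")
c2(359,158,65,"key");c3(116,181,65,"key");c2(503,162,124,"w");c3(234,95,124,"w")
```

```text
stop+y [603.5 134.1  80. ]
stop-y [613.4  68.2  80. ]
stop-x [575.3  96.9  80. ]
stop+x [641.8 107.4  80. ]
mid [608.50719477 101.63967027  80.        ] 9.00561117093174 8.5731656436202
c-- [530.1  -4.5  72. ]
c+- [714.7  23.2  72. ]
8.545172616683766 186.6349604078329
key [470.1  32.6  65. ]
wtop [612.6 108.4 124. ]
knobend z52 [659.  -41.6  52. ]
 [647.4 -16.2  62. ]
 [664.2 -14.1  62. ]
A scene [ 439.9 -171.2   46. ]
B scene [ 680.6 -135.8   46. ]
C scene [ 603.9 -280.2   46. ]
A side [ 440.6 -177.9   46. ]
B side [ 681.7 -143.6   46. ]
C side [ 604.6 -284.6   46. ]
mat scene [474.4 355.1   3. ]
mat side [476.4 347.2   3. ]
key scene [469.6  31.6  65. ]
key side [472.5  20.8  65. ]
w scene [611.7 106.8 124. ]
w side [614.7  97.  124. ]
```

```bash
python3 -m creep '{"translation":[[-15,11,10],[-15,11,10],[-15,11,10],[-15,12,10],[-15,12,10],[0,0,0],[0,0,0],[0,0,0]],"rotation":[[0,0,0],[0,0,0],[0,0,0],[0,0,0],[0,0,0],[0,0,-0.077],[0,0,-0.077],[0,0,0]],"claw":[85,85,60,50,45,45,45,45]}' 30
python3 - <<'E'
from h import *
st(); snap("wrist","d"); snap("scene","ds"); st()
crop("d","d1",100,40,480,320,2.1)
E
```

```text
time: 1.1
tool_pos: [656.9, -75.2, 153.1]
tcp_rot: [-180.0, -0.0, 98.9]
ft_force: [0.8, 0.5, -0.1]
finger_gap: 45.0
1.1 [656.9 -75.2 153.1] [-1.7996e+02 -1.0000e-02  9.8880e+01] F [ 0.8  0.5 -0.1] gap 45.0 j [-11.   18.4  78.   -0.   83.7 -19.8]
1.2 [657.  -74.9 153.4] [-179.99   -0.     98.7 ] F [-0.4  1.2 -0.1] gap 44.8 j [-10.9  18.3  78.    0.   83.7 -19.6]
```

View pics/d1.png

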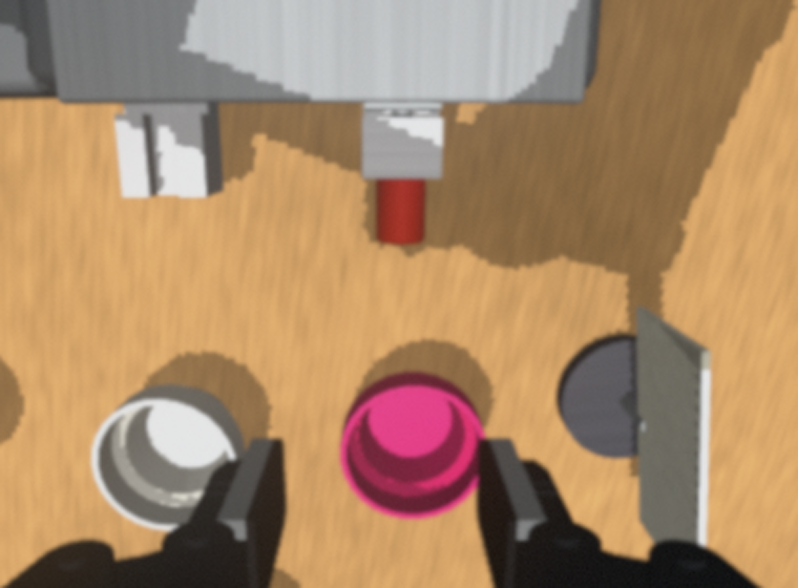

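Run:
```python
from h import *
print(load("d")[2][:3,3].round(1))
q=lambda u,v,z:p2w("d",(u/2.1+100,v/2.1+40),z).round(1)
print("knob end",q(400.5,242,52),"knob inner",q(400.5,181,52))
print("edge",q(60,100,72),q(583,102,72))
for n,u,v,z in [("B rim",413,445,46)]: print(n,q(u,v,z))
crop("d","d2",140,80,220,140,9)
crop("ds","d3",240,200,320,260,9)
```

```text
[ 6.464e+02 -2.000e-01  3.242e+02]
knob end [660.2 -39.7  52. ] knob inner [656.3 -15.8  52. ]
edge [529.9  -4.7  72. ] [715.6  22.9  72. ]
B rim [ 681.2 -131.4   46. ]
```

View pics/d2.png

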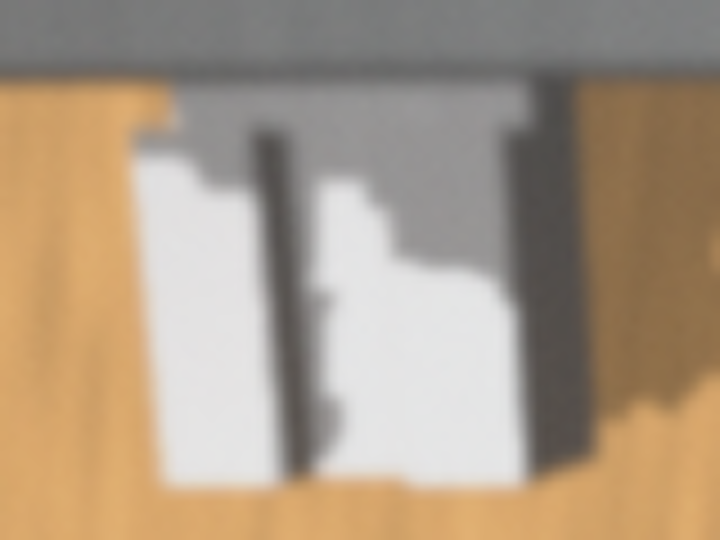

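View pics/d3.png

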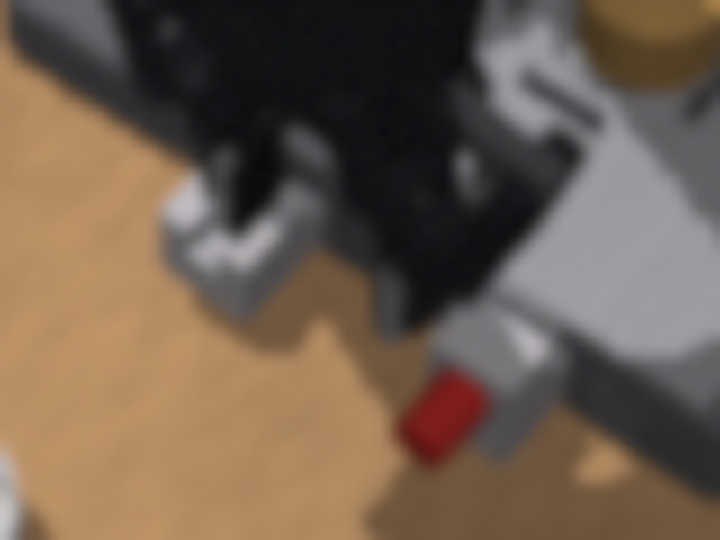

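Run:
```python
from h import *
q=lambda u,v,z:p2w("d",(u/9+140,v/9+80),z)
n=q(345.5,487,51); print("notch front",n.round(2),"block ends",q(162,487,51).round(1),q(528,487,51).round(1))
th=np.radians(8.7); R=np.array([[np.cos(th),-np.sin(th)],[np.sin(th),np.cos(th)]])
m=np.array([608.5,101.6]); print("scale-frame notch rel mid",R.T@(n[:2]-m))
k=np.array([656.3,-15.8]); print("knob inner",R.T@(k-m))
k=np.array([660.2,-39.7]); print("knob end",R.T@(k-m))
k=np.array([470.1,32.6]); print("key",R.T@(k-m))
print("x,y dirs",R)
```

```text
notch front [563.41 -36.61  51.  ] block ends [546.2 -39.2  51. ] [580.5 -34.   51. ]
scale-frame notch rel mid [ -65.47336393 -129.80165396]
knob inner [  29.49198749 -123.27944952]
knob end [  29.73198005 -147.49437061]
key [-147.24455053  -47.27158067]
x,y dirs [[ 0.98849389 -0.15126082]
 [ 0.15126082  0.98849389]]
```

```bash
python3 -m creep '{"translation":[[15,3,0],[15,3,5],[14,2.3,20],[0,0,25],[0,0,25],[0,0,20],[0,0,15],[0,0,12],[0,0,0],[0,0,0]],"rotation":[[0,0,0],[0,0,0],[0,0,0],[0,0,0],[0,0,0],[0,0,0],[0,0,0],[0,0,0],[0,0,0],[0,0,0]],"claw":[45,45,45,45,45,45,45,45,45,45]}' 30
python3 - <<'E'
from h import *
snap("wrist","e"); snap("side","es");snap("scene","ec"); st()
crop("e","e1",160,60,440,400,1.7)
crop("es","e2",260,160,380,260,5)
E
```

```text
time: 2.2
tool_pos: [658.8, -30.0, 32.0]
tcp_rot: [180.0, 0.0, 98.8]
ft_force: [-0.2, -0.7, 1.4]
finger_gap: 44.6
2.35 [659.6 -30.4  33.1] [1.7987e+02 4.0000e-02 9.8810e+01] F [ 0.1  0.1 -0.2] gap 45.3 j [ -7.1  24.   84.    0.   71.9 -15.9]
```

View pics/e1.png

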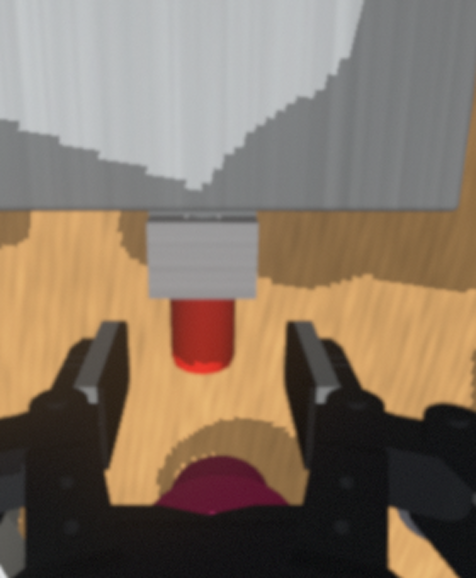

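View pics/e2.png

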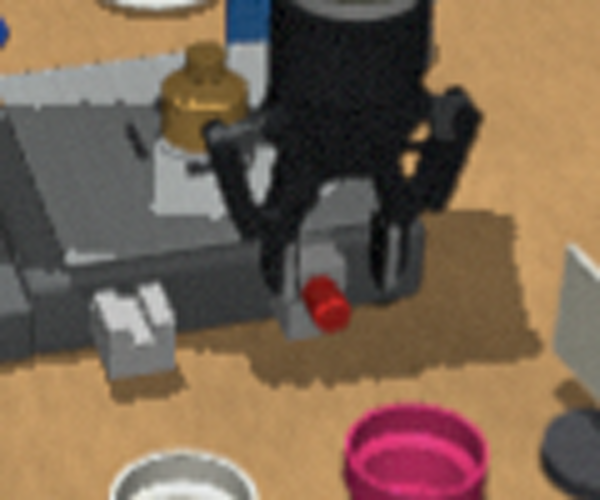

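Run:
```python
from h import *
th=np.radians(8.8); ex=np.array([np.cos(th),np.sin(th),0]); ey=np.array([-np.sin(th),np.cos(th),0])
T=np.array([659.2,-30.4,32.6])
pts=[]
for z in (8,19):
  for sx in (-22.5,22.5):
    for sy in (-11,11): pts.append(T+ex*sx+ey*sy+np.array([0,0,z]))
for n,(u0,v0,k) in {"e":(160,60,1.7),"es":(260,160,5)}.items():
  print(n,((w2p(n,pts)-[u0,v0])*k).round(0).tolist())
print(((w2p("e",[T+[0,0,19.]])-[160,60])*1.7))
```

```text
e [[137.0, 349.0], [135.0, 288.0], [272.0, 349.0], [274.0, 287.0], [133.0, 365.0], [130.0, 301.0], [276.0, 365.0], [279.0, 301.0]]
es [[289.0, 339.0], [276.0, 314.0], [373.0, 326.0], [359.0, 301.0], [290.0, 322.0], [277.0, 297.0], [375.0, 309.0], [360.0, 283.0]]
[[204.48030379 333.88689402]]
```

Run:
```python
from h import *
crop("es","e3",300,170,350,235,9)
crop("ec","e4",250,190,330,260,9)
print("side knob pred",((w2p("es",[[656.3,-15.8,52],[660.2,-39.7,52],[660.2,-39.7,42]])-[300,170])*9).round())
print("scene knob pred",((w2p("ec",[[656.3,-15.8,52],[660.2,-39.7,52],[660.2,-39.7,42]])-[250,190])*9).round())
```

```text
side knob pred [[207. 423.]
 [236. 473.]
 [234. 501.]]
scene knob pred [[377. 479.]
 [329. 536.]
 [328. 553.]]
```

View pics/e3.png

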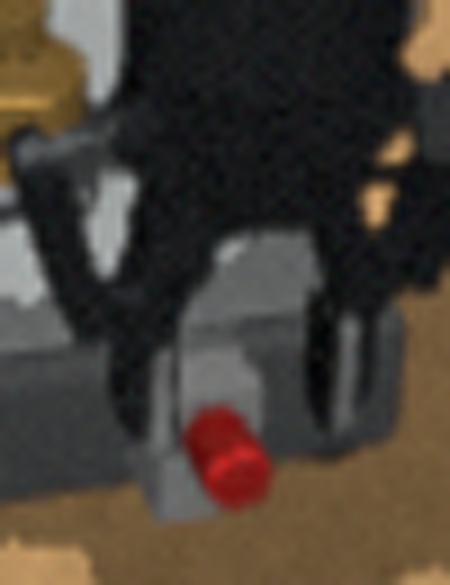

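View pics/e4.png

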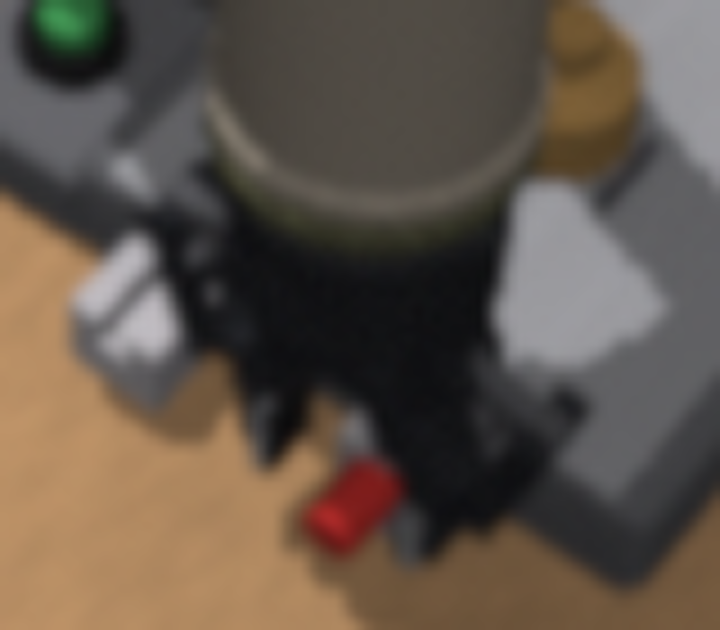

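Run:
```python
from h import *
th=np.radians(8.8); ex=np.array([np.cos(th),np.sin(th),0]); ey=np.array([-np.sin(th),np.cos(th),0])
T=np.array([659.2,-30.4,32.6])
for sy in (-11,0,11):
 for z in (5,15,25):
  P=[T+ex*sx+ey*sy+np.array([0,0,z]) for sx in (-22.5,22.5)]
  print(sy,z,"scene",((w2p("ec",P)-[250,190])*9).round().tolist(),"side",((w2p("es",P)-[300,170])*9).round().tolist(),"wrist",((w2p("e",P)-[160,60])*1.7).round().tolist())
```

```text
-11 5 scene [[265.0, 524.0], [386.0, 606.0]] side [[160.0, 529.0], [311.0, 505.0]] wrist [[139.0, 344.0], [271.0, 344.0]]
-11 15 scene [[265.0, 507.0], [388.0, 589.0]] side [[162.0, 501.0], [314.0, 477.0]] wrist [[135.0, 359.0], [274.0, 359.0]]
-11 25 scene [[266.0, 490.0], [389.0, 572.0]] side [[163.0, 472.0], [316.0, 448.0]] wrist [[131.0, 375.0], [278.0, 375.0]]
0 5 scene [[287.0, 499.0], [408.0, 580.0]] side [[148.0, 506.0], [298.0, 482.0]] wrist [[137.0, 315.0], [272.0, 315.0]]
0 15 scene [[288.0, 482.0], [410.0, 563.0]] side [[149.0, 478.0], [301.0, 454.0]] wrist [[133.0, 328.0], [276.0, 328.0]]
0 25 scene [[288.0, 465.0], [411.0, 546.0]] side [[151.0, 449.0], [303.0, 426.0]] wrist [[129.0, 343.0], [280.0, 343.0]]
11 5 scene [[309.0, 474.0], [430.0, 554.0]] side [[136.0, 483.0], [285.0, 460.0]] wrist [[136.0, 284.0], [273.0, 284.0]]
11 15 scene [[310.0, 457.0], [432.0, 537.0]] side [[137.0, 455.0], [287.0, 432.0]] wrist [[132.0, 296.0], [277.0, 296.0]]
11 25 scene [[311.0, 440.0], [434.0, 520.0]] side [[139.0, 427.0], [290.0, 403.0]] wrist [[127.0, 309.0], [281.0, 309.0]]
```

```bash
python3 -m creep '{"translation":[[0,0,4],[0,0,0],[0,0,0],[0,0,0],[0,0,0],[0,0,0],[0,0,0],[0,0,0]],"rotation":[[0,0,0],[0,0,0],[0,0,0],[0,0,0],[0,0,0],[0,0,0],[0,0,0],[0,0,0]],"claw":[45,30,18,15,15,15,15,15]}' 40
python3 - <<'E'
from h import *
snap("wrist","f"); snap("side","fs");snap("scene","fc"); st()
crop("f","f1",160,60,440,400,1.7)
crop("fs","f2",300,170,370,240,8)
E
```

```text
time: 3.15
tool_pos: [658.4, -30.3, 27.5]
tcp_rot: [-180.0, 0.0, 98.8]
ft_force: [0.1, 0.2, -0.7]
finger_gap: 15.5
3.3 [658.5 -30.3  27.5] [180.     0.    98.82] F [ 0.4 -0.4 -0.7] gap 15.5 j [ -7.1  24.3  84.2  -0.   71.5 -15.9]
```

View pics/f1.png

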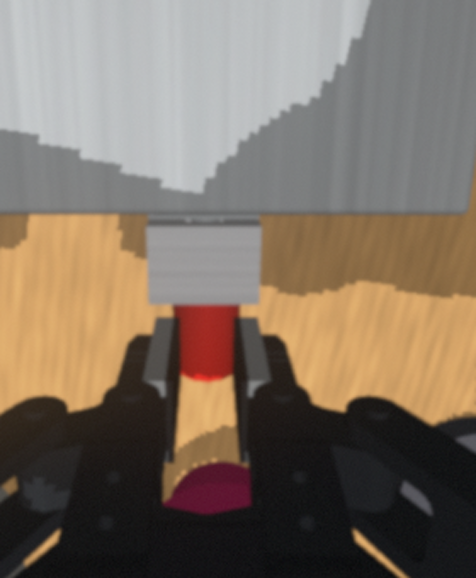

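View pics/f2.png

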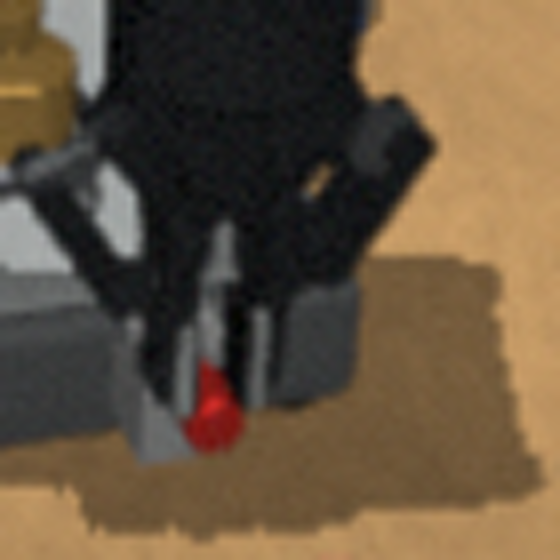

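```bash
python3 -m creep '{"translation":[[0,0,0],[0,0,0],[0,0,0],[0,0,0]],"rotation":[[0,0,0],[0,0,0],[0,0,0],[0,0,0]],"claw":[5,5,5,5]}' 40
python3 - <<'E'
from h import *
snap("wrist","g"); snap("side","gs"); st()
crop("g","g1",210,200,350,350,4)
crop("gs","g2",300,170,370,240,8)
E
```

```text
time: 3.7
tool_pos: [658.5, -30.3, 27.5]
tcp_rot: [-180.0, 0.0, 98.8]
ft_force: [-0.5, -0.5, 0.3]
finger_gap: 13.8
3.8 [658.5 -30.3  27.5] [180.     0.    98.82] F [ 0.6 -1.2 -0.2] gap 13.9 j [ -7.1  24.3  84.2  -0.   71.5 -15.9]
```

View pics/g1.png

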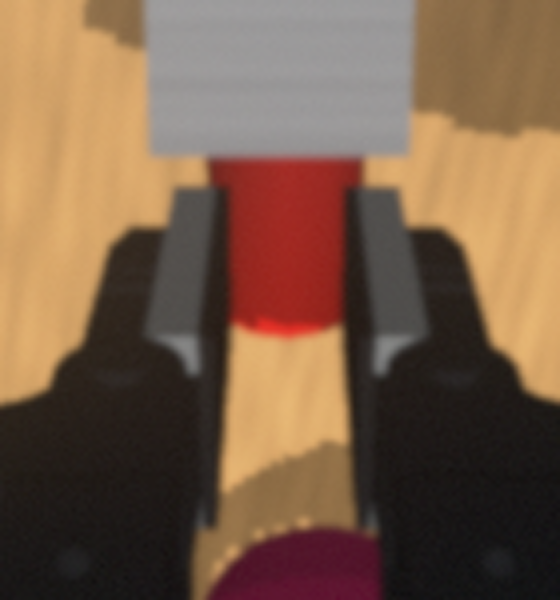

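View pics/g2.png

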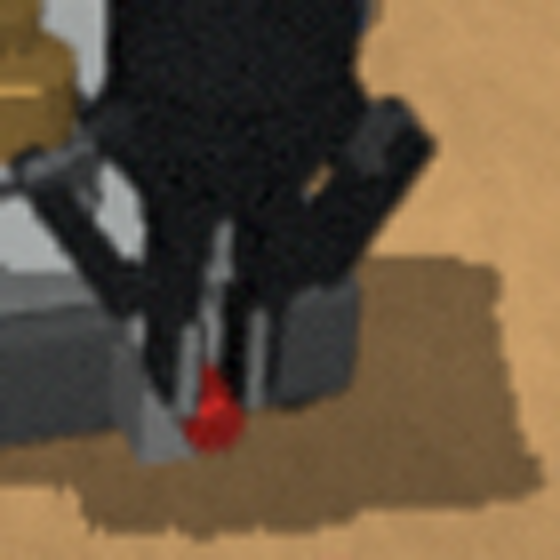

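```bash
python3 -m creep '{"translation":[[0,0,0],[0,0,0],[0,0,0],[0,0,4],[0,0,4],[0,0,4],[0,0,0],[0,0,0]],"rotation":[[0,0,0],[0,0,0],[0,0,0],[0,0,0],[0,0,0],[0,0,0],[0,0,0],[0,0,0]],"claw":[30,30,30,30,30,30,30,30]}' 40
python3 - <<'E'
from h import *
snap("wrist","i"); snap("side","is"); st()
crop("i","i1",210,200,350,350,4)
crop("is","i2",300,170,370,240,8)
E
```

```text
time: 4.6
tool_pos: [658.2, -30.2, 15.1]
tcp_rot: [-180.0, -0.0, 98.8]
ft_force: [-0.2, -0.4, -0.3]
finger_gap: 30.2
4.7 [658.6 -30.3  15.6] [179.99   0.    98.82] F [-0.2 -0.2  0.1] gap 29.9 j [ -7.1  25.1  84.5  -0.   70.3 -15.9]
```

View pics/i1.png

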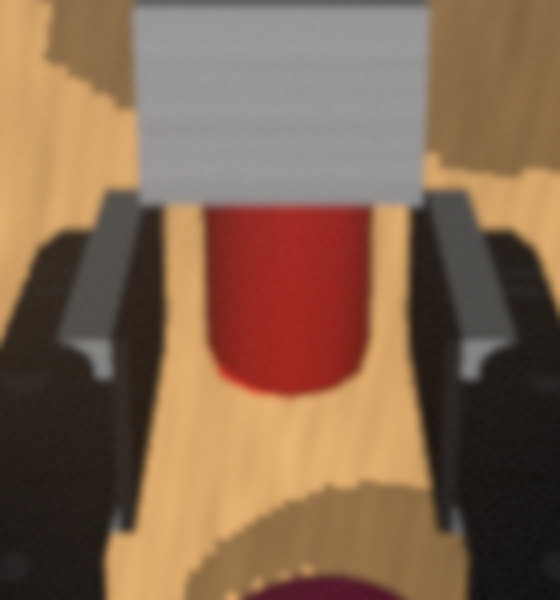

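View pics/i2.png

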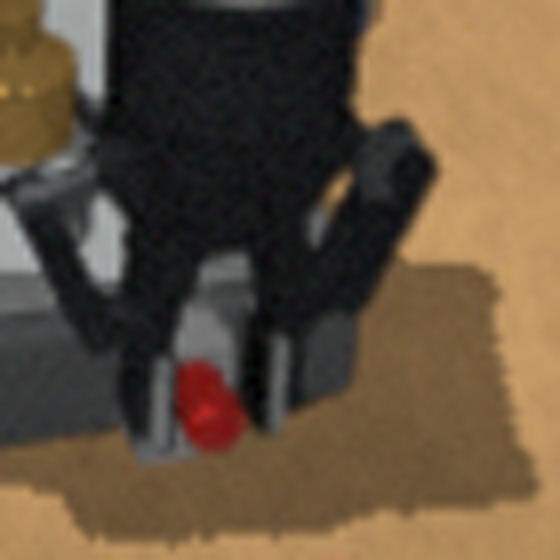

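```bash
python3 -m creep '{"translation":[[0,0,0],[0,0,0],[0,0,0],[0,0,0],[0,0,0],[0,0,0]],"rotation":[[0,0,0],[0,0,0],[0,0,0],[0,0,0],[0,0,0],[0,0,0]],"claw":[20,10,10,10,10,10]}' 40
python3 - <<'E'
from h import *
snap("wrist","j"); snap("side","js"); st()
crop("j","j1",210,200,350,350,4)
crop("js","j2",300,170,370,240,8)
E
```

```text
time: 5.3
tool_pos: [658.7, -30.2, 15.8]
tcp_rot: [180.0, 0.0, 98.8]
ft_force: [-0.0, -0.5, 2.0]
finger_gap: 18.0
5.4 [658.7 -30.3  15.7] [1.7997e+02 1.0000e-02 9.8820e+01] F [ 0.5 -0.1  1.6] gap 18.0 j [ -7.1  25.1  84.5  -0.   70.3 -15.9]
```

View pics/j1.png

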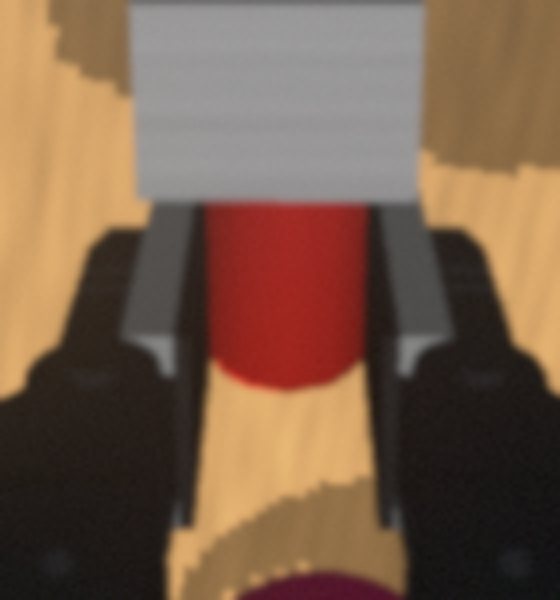

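View pics/j2.png

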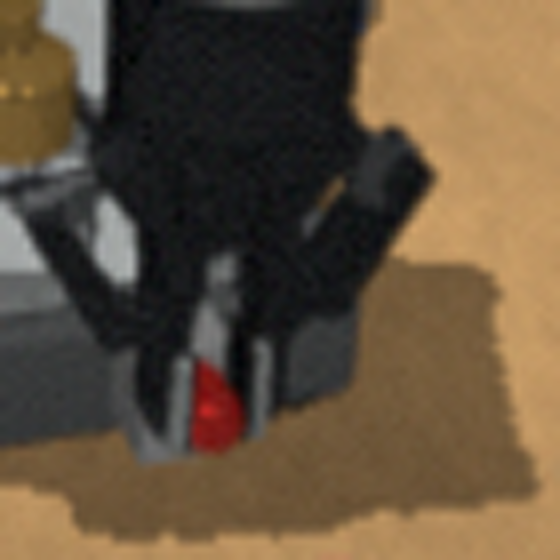

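```bash
python3 -m creep '{"translation":[[0,0,0],[0,0,0],[0,0,4],[0,0,4],[0,0,0],[0,0,0],[0,0,0],[0,0,0],[0,0,0],[0,0,0]],"rotation":[[0,0,0],[0,0,0],[0,0,0],[0,0,0],[0,0,0],[0,0,0],[0,0,0],[0,0,0],[0,0,0],[0,0,0]],"claw":[28,28,28,28,20,10,10,10,10,10]}' 40
python3 - <<'E'
from h import *
snap("side","ks"); st()
crop("ks","k2",300,170,370,240,8)
E
```

```text
time: 6.4
tool_pos: [658.5, -30.3, 7.6]
tcp_rot: [180.0, 0.0, 98.8]
ft_force: [0.4, -0.4, -0.3]
finger_gap: 18.6
6.45 [658.5 -30.2   7.6] [179.99   0.    98.83] F [-0.2 -0.2 -0.1] gap 19.0 j [ -7.1  25.7  84.7  -0.   69.6 -15.9]
```

View pics/k2.png

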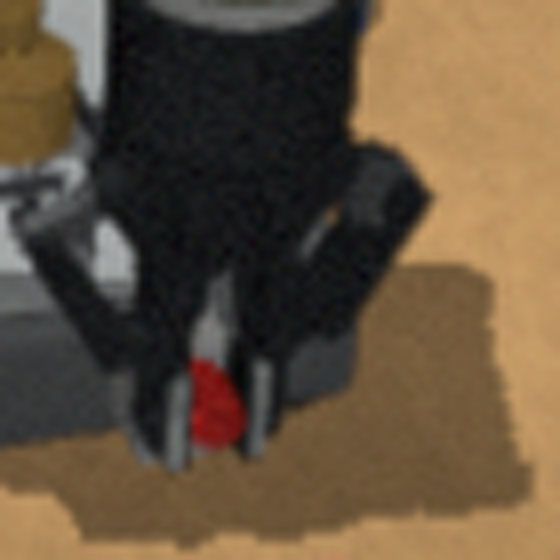

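```bash
python3 -m creep '{"translation":[[-2,0,0],[-3,0,0],[-4,0,0],[-5,0,0],[-5,0,0],[-5,0,0],[-5,0,0],[-5,0,0],[-4,0,0],[0,0,0]],"rotation":[[0,0,0],[0,0,0],[0,0,0],[0,0,0],[0,0,0],[0,0,0],[0,0,0],[0,0,0],[0,0,0],[0,0,0]],"claw":[10,10,10,10,10,10,10,10,10,10]}' 40
python3 - <<'E'
from h import *
snap("side","ls"); snap("wrist","l");snap("scene","lc");st()
crop("ls","l2",280,170,380,250,7)
crop("l","l1",130,80,430,330,2.6)
E
```

```text
time: 7.45
tool_pos: [664.4, -68.5, 7.5]
tcp_rot: [180.0, 0.0, 98.8]
ft_force: [-0.5, -0.5, -0.4]
finger_gap: 18.9
7.6 [664.2 -67.6   7.4] [-1.7999e+02 -1.0000e-02  9.8820e+01] F [ 0.1  0.2 -0.6] gap 18.7 j [-10.2  26.9  83.1   0.   70.  -19. ]
```

View pics/l2.png

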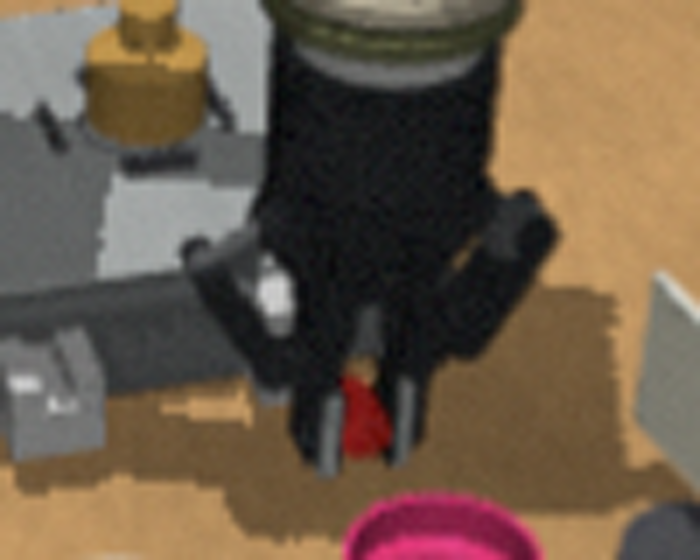

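View pics/l1.png

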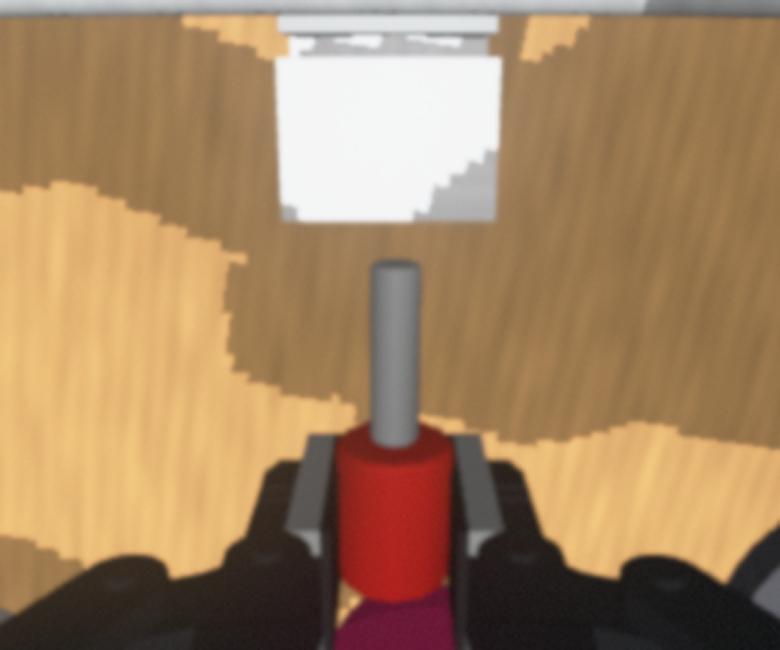

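```bash
python3 -m creep '{"translation":[[0,0,-7],[0,-5,-7],[0,-12,0],[0,-16,0],[0,-16,0],[0,-16,0],[0,-15,0],[0,-11,0],[0,-4,0],[0,0,0]],"rotation":[[0,0,0],[0,0,0],[0,0,0],[0,0,0],[0,0,0],[0,0,0],[0,0,0],[0,0,0],[0,0,0],[0,0,0]],"claw":[10,10,10,10,10,10,10,10,10,10]}' 40
python3 -m creep '{"translation":[[3,0,0],[6,0,0],[8,0,0],[8,0,0],[5,0,0],[0.5,0,0],[0,0,0]],"rotation":[[0,0,0],[0,0,0],[0,0,0],[0,0,0],[0,0,0],[0,0,0],[0,0,0]],"claw":[10,10,10,10,10,10,10]}' 40
python3 - <<'E'
from h import *
snap("side","ms"); snap("wrist","m");st()
crop("ms","m2",230,170,330,250,7)
crop("m","m1",180,130,380,290,4)
E
```

```text
time: 8.6
tool_pos: [570.4, -82.4, 22.2]
tcp_rot: [180.0, 0.0, 98.8]
ft_force: [0.0, -0.4, 0.7]
finger_gap: 18.5
time: 9.3
tool_pos: [565.7, -52.0, 21.5]
tcp_rot: [-180.0, 0.0, 98.9]
ft_force: [-0.1, -0.7, -0.2]
finger_gap: 18.6
9.4 [565.8 -52.3  21.5] [1.800e+02 1.000e-02 9.883e+01] F [ 0.2 -0.4 -0.4] gap 18.4 j [-10.5  11.9 100.2  -0.   67.9 -19.3]
```

View pics/m1.png

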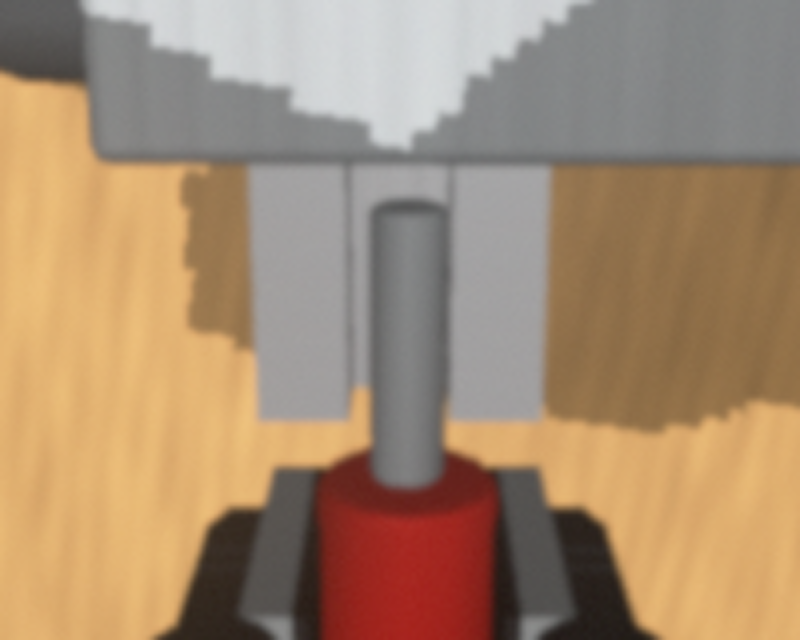

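View pics/m2.png

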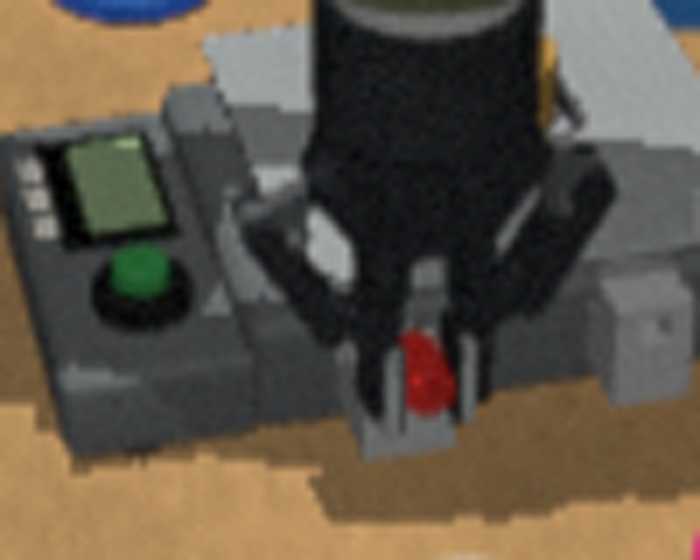

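Run:
```python
from h import *
q=lambda u,v,z:p2w("m",((u+.5)/4+180-.5,(v+.5)/4+130-.5),z)
th=np.radians(8.75); R=np.array([[np.cos(th),-np.sin(th)],[np.sin(th),np.cos(th)]]); m=np.array([608.5,101.6])
for n,a in dict(notch=q(400,420,51),pinjunc_top=q(408,488,70),tiptop=q(409,203,70),tipend_mid=q(409,207,66), plate=q(400,160,72)).items(): print(n,a.round(1),(R.T@(a[:2]-m)).round(1))
print((R.T@(sense()["tool_pos"][:2]-m)).round(1))
```

```text
notch [563.4 -36.3  51. ] [ -65.6 -129.4]
pinjunc_top [564.3 -35.9  70. ] [ -64.6 -129.2]
tiptop [559.7  -5.4  70. ] [-64.5 -98.3]
tipend_mid [559.9  -6.7  66. ] [-64.5 -99.7]
plate [558.1  -0.9  72. ] [-65.4 -93.6]
[ -65.6 -145.7]
```

```bash
python3 -m creep '{"translation":[[-0.7,-1,0],[0,0,4],[0,0,4],[0,0,4],[0,0,3],[0,0,3],[0,0,2],[0,0,1],[0,0,0.3],[0,0,0]],"rotation":[[0,0,0],[0,0,0],[0,0,0],[0,0,0],[0,0,0],[0,0,0],[0,0,0],[0,0,0],[0,0,0],[0,0,0]],"claw":[10,10,10,10,10,10,10,10,10,10]}' 40
python3 - <<'E'
from h import *
snap("side","ns"); snap("wrist","n");st()
crop("ns","n2",230,170,330,250,7)
crop("n","n1",180,130,380,290,4)
E
```

```text
time: 10.4
tool_pos: [564.9, -53.0, 0.3]
tcp_rot: [180.0, 0.0, 98.8]
ft_force: [0.7, 0.2, -0.6]
finger_gap: 19.0
10.5 [ 5.65e+02 -5.31e+01  4.00e-01] [179.98   0.    98.82] F [-0.4 -0.4 -0.7] gap 19.0 j [-10.5  13.5 100.8   0.   65.7 -19.4]
```

View pics/n1.png

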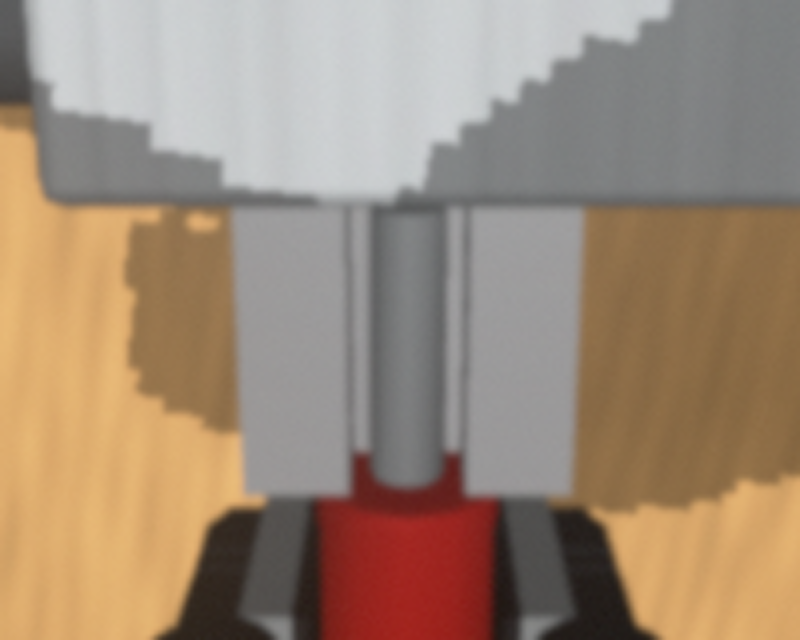

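View pics/n2.png

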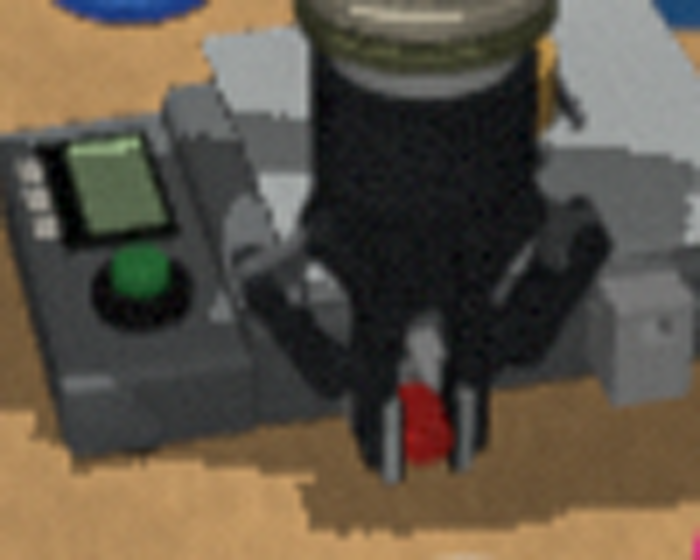

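```bash
python3 -m creep '{"translation":[[0,0,0.4],[0,0,0.4],[0,0,0],[0,0,0],[0,0,0],[0,0,0],[0,0,0],[0,0,0]],"rotation":[[0,0,0],[0,0,0],[0,0,0],[0,0,0],[0,0,0],[0,0,0],[0,0,0],[0,0,0]],"claw":[10,10,10,20,23,27,32,36]}' 40
python3 - <<'E'
from h import *
snap("wrist","o");st()
crop("o","o1",180,130,380,290,4)
E
```

```text
time: 11.3
tool_pos: [564.8, -53.0, -0.7]
tcp_rot: [-180.0, -0.0, 98.8]
ft_force: [-0.2, 0.2, 0.2]
finger_gap: 35.8
11.35 [564.8 -53.1  -0.7] [-179.99   -0.     98.82] F [-0.   0.4  0.7] gap 36.1 j [-10.5  13.6 100.9  -0.   65.6 -19.4]
```

View pics/o1.png

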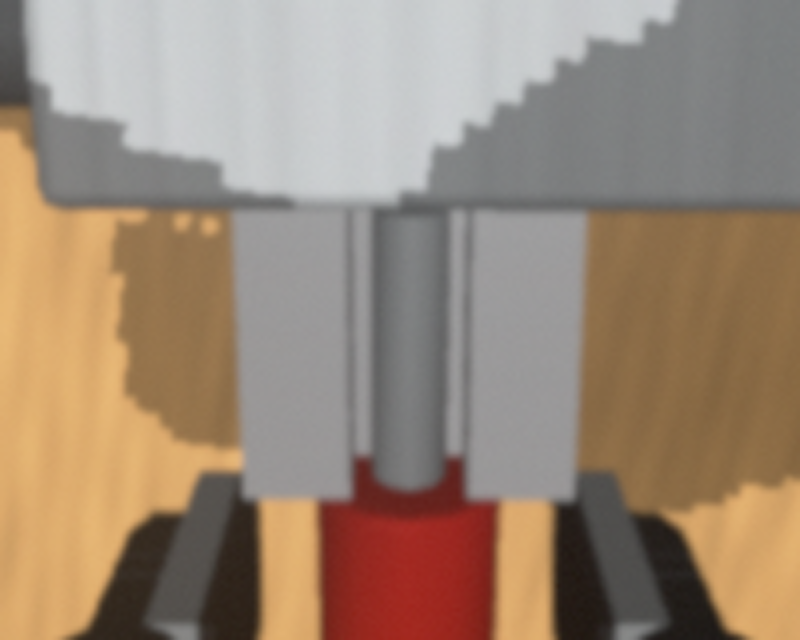

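```bash
python3 -m creep '{"translation":[[0,0,-20],[0,0,-40],[0,0,-45],[0,0,-35],[20,14,0],[30,21,0],[30,21,0],[20,14,0],[0,0,0],[0,0,0]],"rotation":[[0,0,0],[0,0,0],[0,0,0],[0,0,0],[0,0,0],[0,0,0],[0,0,0],[0,0,0],[0,0,0],[0,0,0]],"claw":[36,36,36,36,50,50,50,50,50,50]}' 40
python3 - <<'E'
from h import *
snap("wrist","p");snap("scene","pc");st()
crop("p","p1",150,80,430,330,2.8)
E
```

```text
time: 12.35
tool_pos: [618.5, 56.7, 139.1]
tcp_rot: [-180.0, 0.0, 98.9]
ft_force: [-0.7, -0.5, -0.4]
finger_gap: 49.9
12.45 [618.3  55.6 139.2] [-1.7996e+02  2.0000e-02  9.8790e+01] F [-0.6  0.2 -0.7] gap 49.9 j [ 0.4 12.8 86.1 -0.  81.2 -8.4]
```

View pics/p1.png

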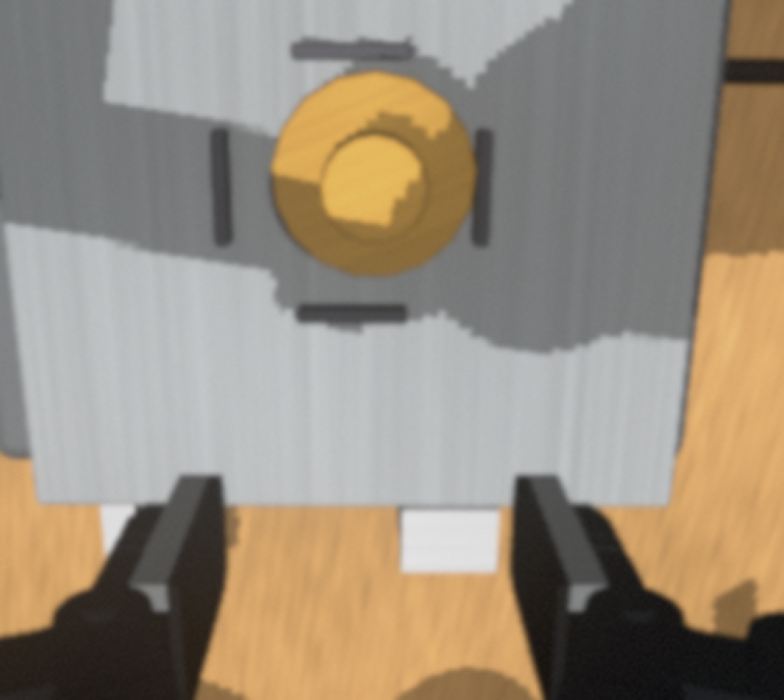

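View pics/pc.png

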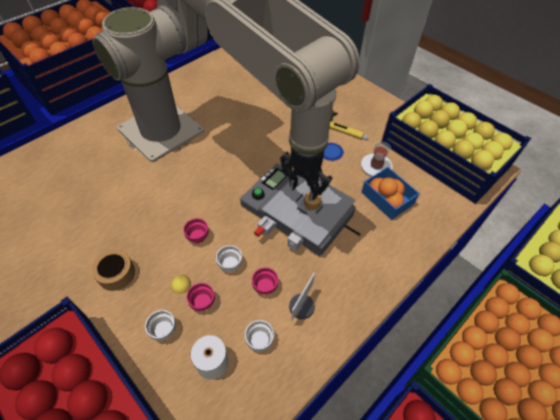

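Run:
```python
from h import *
q=lambda u,v,z:p2w("p",((u+.5)/2.8+150-.5,(v+.5)/2.8+80-.5),z)
P=[q(*a,80) for a in [(352,50),(352,313),(221,187),(482,187)]]
print(np.mean(P,0)); d=P[3]-P[2]; print(np.degrees(np.arctan2(d[1],d[0])),np.linalg.norm(d)); d=P[0]-P[1]; print(np.degrees(np.arctan2(d[1],d[0]))-90,np.linalg.norm(d))
w=q(373,186,124); print("w",w)
wb=q(374,174,102);print("body",wb)
s=sense(); t=np.radians(s["tcp_rot"][2]); X=np.array([np.cos(t),np.sin(t)]); Y=np.array([np.sin(t),-np.cos(t)])
d=(w-s["tool_pos"])[:2]; print("tool dx dy",d@X,d@Y)
```

```text
[607.66356448 102.72001531  80.        ]
8.824812252241282 66.9710523988334
8.530879501551482 66.99707416182378
w [612.05615242 109.10302021 124.        ]
body [612.34235874 109.19292936 102.        ]
tool dx dy 53.79961376262925 2.0319781684201397
```

```bash
python3 -m creep '{"translation":[[10,2,0],[18,0,0],[16,0,0],[9.8,0,10],[0,0,12],[0,0,12],[0,0,7],[0,0,0],[0,0,0]],"rotation":[[0,0,0],[0,0,0],[0,0,0],[0,0,0],[0,0,0],[0,0,0],[0,0,0],[0,0,0],[0,0,0]],"claw":[60,60,60,60,60,60,60,60,60]}' 40
python3 - <<'E'
from h import *
snap("wrist","r");snap("side","rs");st()
crop("r","r1",150,80,430,330,2.8)
crop("rs","r2",250,130,350,220,7)
E
```

```text
time: 13.35
tool_pos: [612.3, 109.4, 98.0]
tcp_rot: [-180.0, 0.0, 98.8]
ft_force: [-0.1, 0.6, -0.0]
finger_gap: 59.6
13.45 [613.  109.6  99. ] [1.7994e+02 1.0000e-02 9.8790e+01] F [ 0.1  0.1 -0.5] gap 59.8 j [ 5.4 14.8 88.  -0.  77.1 -3.4]
```

View pics/r1.png

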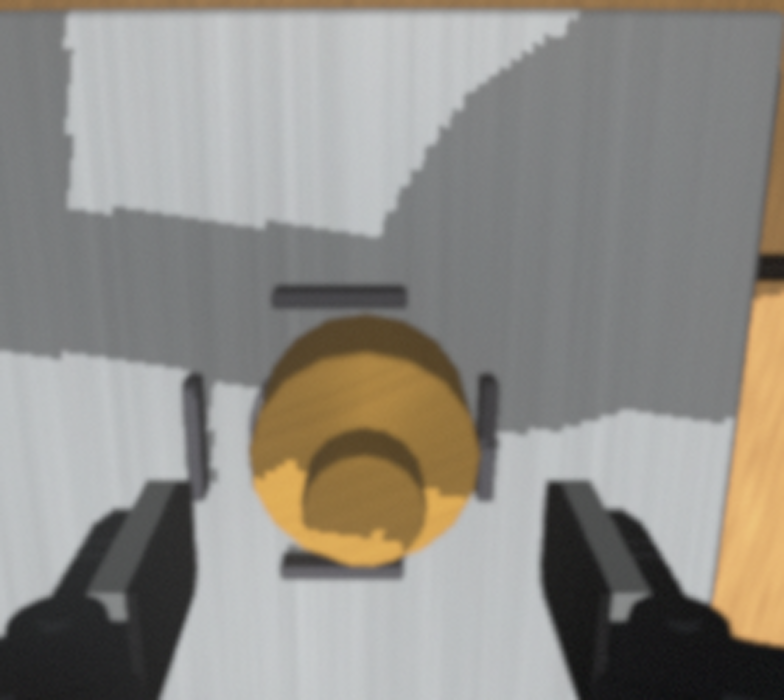

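View pics/r2.png

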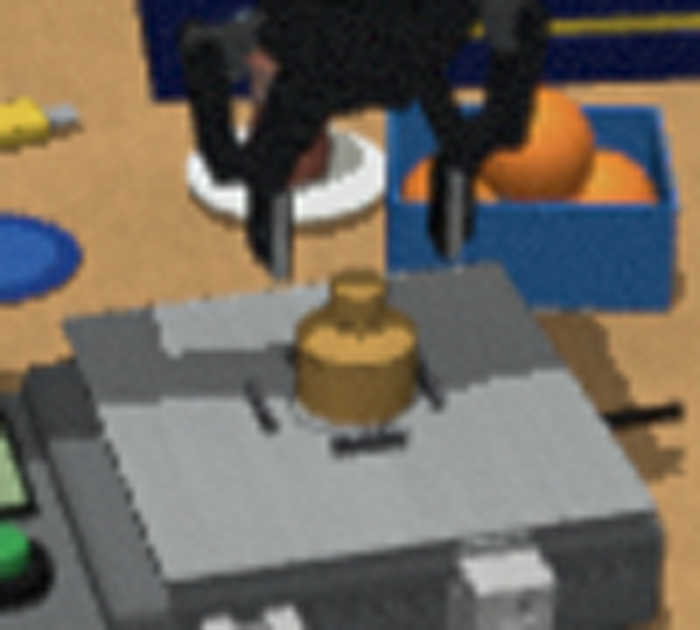

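Run:
```python
from h import *
snap("scene","rc");snap("side","rs2");st()
crop("rc","rc1",270,160,350,220,9)
crop("rs2","rs3",270,145,330,195,12)
```

```text
13.55 [613.  109.8  99.2] [179.92   0.    98.8 ] F [ 0.2  0.1 -0.6] gap 59.8 j [ 5.4 14.8 88.   0.  77.1 -3.4]
```

View pics/rc1.png

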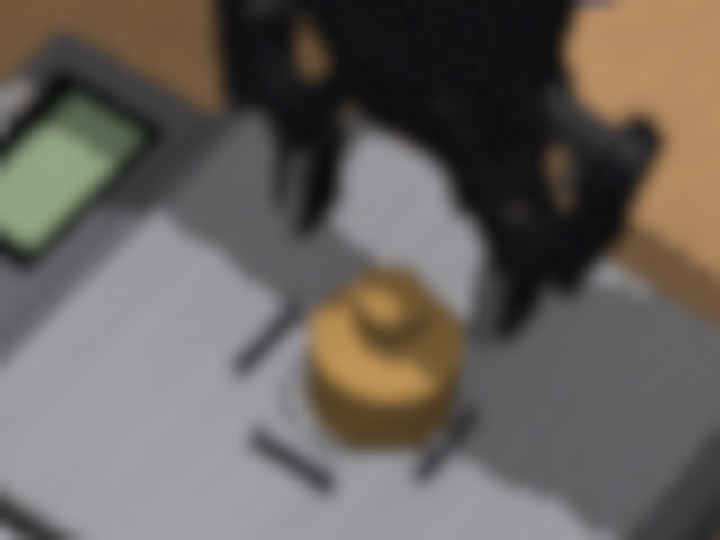

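View pics/rs3.png

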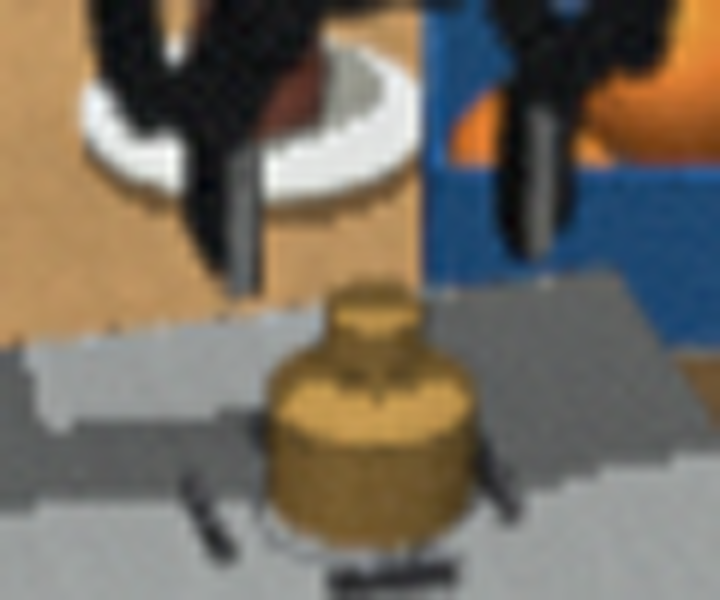

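Run:
```python
from h import *
def ray(n,uv):
    K,d,T=load(n); q=cv2.undistortPoints(np.array([[uv]],float),K,d).ravel(); r=T[:3,:3]@np.array([q[0],-q[1],-1]); return T[:3,3],r/np.linalg.norm(r)
def tri(a,b):
    A=np.zeros((3,3));B=np.zeros(3)
    for c,r in (a,b):
        M=np.eye(3)-np.outer(r,r);A+=M;B+=M@c
    X=np.linalg.solve(A,B); print([np.linalg.norm(np.cross(X-c,r)).round(1) for c,r in (a,b)]); return X
sc=lambda u,v:ray("rc",((u+.5)/9+270-.5,(v+.5)/9+160-.5))
sd=lambda u,v:ray("rs2",((u+.5)/12+270-.5,(v+.5)/12+145-.5))
L=tri(sc(300,230),sd(262,297));Rr=tri(sc(482,332),sd(525,262)); k=tri(sc(390,300),sd(375,306))
print("L",L.round(1),"R",Rr.round(1),"mid",((L+Rr)/2).round(1),"gap",np.linalg.norm(L-Rr).round(1),"knob~",k.round(1))
```

```text
[np.float64(3.0), np.float64(3.0)]
[np.float64(2.3), np.float64(2.3)]
[np.float64(0.4), np.float64(0.4)]
L [584.2  93.6 136.5] R [645.5 107.3 133.5] mid [614.8 100.4 135. ] gap 62.9 knob~ [612.7 103.5 124.6]
```

Run:
```python
from h import *
q=lambda u,v,z:p2w("r",((u+.5)/2.8+150-.5,(v+.5)/2.8+80-.5),z)
for z in (125,130,135):
  L=q(190,483,z);Rr=q(547,483,z); print(z,L.round(1),Rr.round(1),np.linalg.norm(L-Rr).round(1),((L+Rr)/2).round(1))
print("knob",q(364,505,124).round(1), "body",q(364,458,102).round(1), load("r")[2][:3,3])
P=[q(*a,80) for a in [(340,296),(342,570),(195,437),(487,437)]]; print(np.mean(P,0))
```

```text
125 [580.9 110.2 125. ] [643.7 119.9 125. ] 63.6 [612.3 115.1 125. ]
130 [581.6 112.8 130. ] [642.3 122.1 130. ] 61.4 [612.  117.5 130. ]
135 [582.4 115.4 135. ] [640.8 124.4 135. ] 59.2 [611.6 119.9 135. ]
knob [612.3 110.2 124. ] body [612.2 109.5 102. ] [601.95705003 184.42565408 269.12270559]
[607.61588017 103.59195495  80.        ]
```

```bash
python3 -m creep '{"translation":[[0,0,8],[0,0,6],[0,0,3],[0,0,0],[0,0,0],[0,0,0],[0,0,0],[0,0,0],[0,0,0],[0,0,0]],"rotation":[[0,0,0],[0,0,0],[0,0,0],[0,0,0],[0,0,0],[0,0,0],[0,0,0],[0,0,0],[0,0,0],[0,0,0]],"claw":[60,60,60,50,40,30,20,12,12,12]}' 60
python3 - <<'E'
from h import *
snap("wrist","s");snap("side","ss");st()
crop("s","s1",150,150,430,400,2.8)
crop("ss","s2",270,145,330,195,12)
E
```

```text
time: 14.55
tool_pos: [612.4, 110.0, 81.7]
tcp_rot: [-180.0, 0.0, 98.8]
ft_force: [-2.2, -1.8, 3.1]
finger_gap: 20.2
14.65 [612.4 110.   81.6] [180.     0.    98.83] F [-2.5 -0.1  3.7] gap 20.5 j [ 5.5 15.7 88.9 -0.  75.4 -3.4]
```

View pics/s1.png

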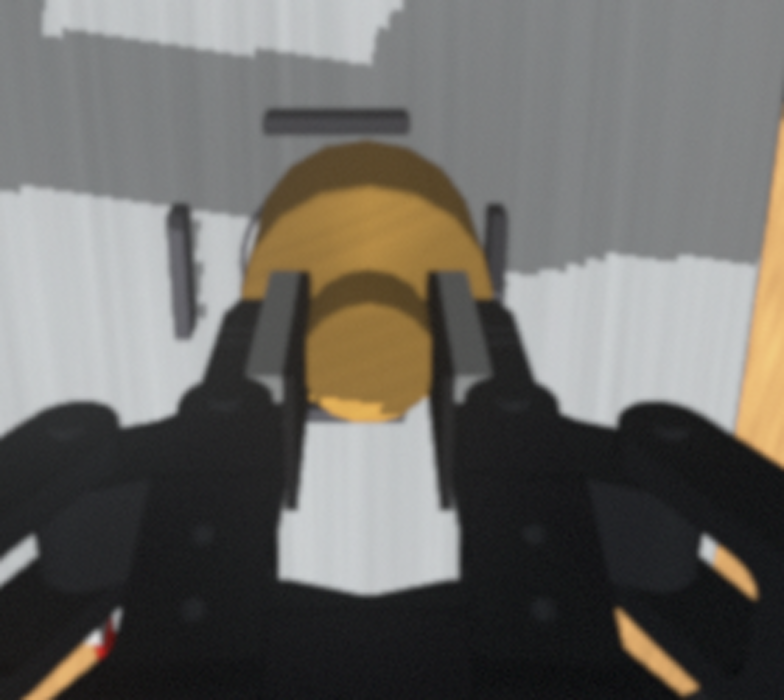

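View pics/s2.png

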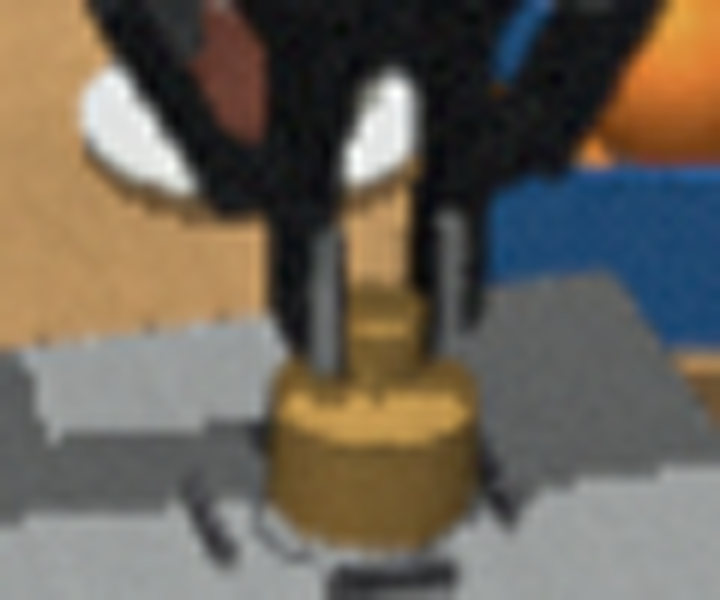

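```bash
python3 -m creep '{"translation":[[0,0,-3],[0,0,-8],[0,0,-20],[0,0,-25],[10,-4,-12],[20,-8,0],[30,-12,0],[30,-12,0],[30,-13,0],[30,-13,0]],"rotation":[[0,0,0],[0,0,0],[0,0,0],[0,0,0],[0,0,0],[0,0,0],[0,0,0],[0,0,0],[0,0,0],[0,0,0]],"claw":[12,12,12,12,12,12,12,12,12,12]}' 60
python3 -m creep '{"translation":[[30,-13,0],[25,-11,0],[15,-6,0],[8,-4,0],[0,0,0],[0,0,0]],"rotation":[[0,0,0],[0,0,0],[0,0,0],[0,0,0],[0,0,0],[0,0,0]],"claw":[12,12,12,12,12,12]}' 60
python3 - <<'E'
from h import *
snap("wrist","t");snap("side","ts");snap("scene","tc");st()
E
```

```text
time: 15.65
tool_pos: [526.5, 250.2, 148.8]
tcp_rot: [-179.9, -0.0, 98.8]
ft_force: [-0.1, 0.1, -5.3]
finger_gap: 20.2
time: 16.25
tool_pos: [483.0, 319.9, 149.3]
tcp_rot: [180.0, 0.0, 98.8]
ft_force: [0.5, -0.9, -5.4]
finger_gap: 20.3
16.4 [483.3 319.6 149.3] [1.800e+02 2.000e-02 9.874e+01] F [-1.   0.3 -5.2] gap 19.9 j [28.4  6.1 92.5 -0.  81.5 19.7]
```

View pics/t.png

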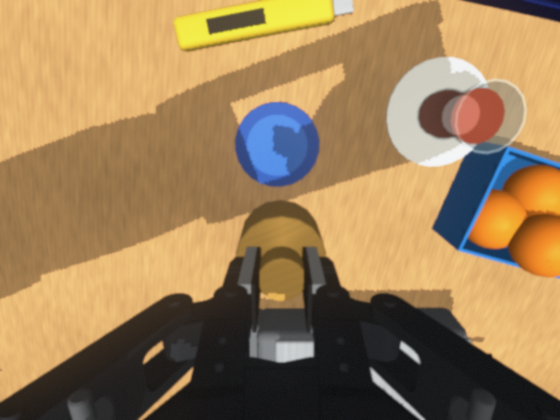

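View pics/ts.png

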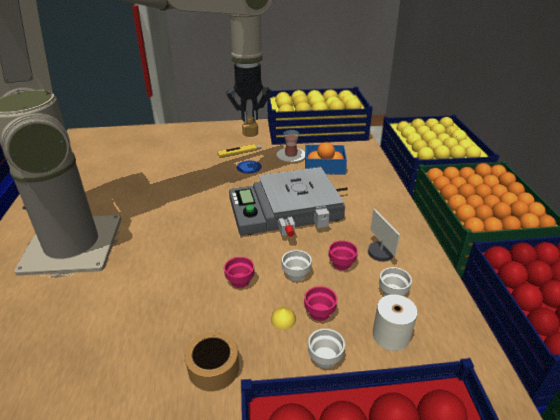

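View pics/tc.png

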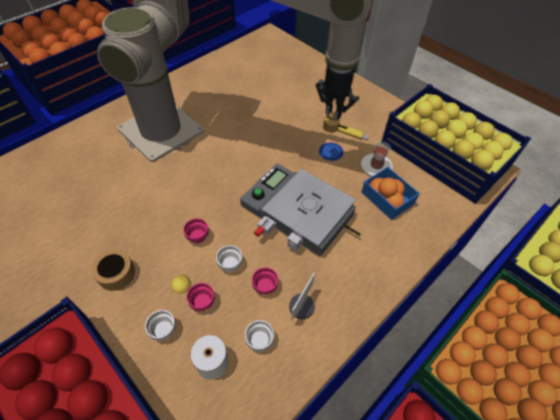

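Run:
```python
from h import *
w=p2w("t",(277,144.8),3); print("mat",w.round(1), "dia",np.linalg.norm(p2w("t",(235,145),3)-p2w("t",(319,145),3)))
s=sense(); t=np.radians(s["tcp_rot"][2]); X=np.array([np.cos(t),np.sin(t)]); Y=np.array([np.sin(t),-np.cos(t)])
d=(w-s["tool_pos"])[:2]; print("tool dx dy",d@X,d@Y)
```

```text
mat [473.7 356.7   3. ] dia 83.09691488216534
tool dx dy 38.18317143131127 -3.7487939618422756
```

```bash
python3 -m creep '{"translation":[[12,-2,0],[16,-1.7,0],[9.8,0,10],[0,0,20],[0,0,25],[0,0,25],[0,0,20],[0,0,15],[0,0,8],[0,0,3]],"rotation":[[0,0,0],[0,0,0],[0,0,0],[0,0,0],[0,0,0],[0,0,0],[0,0,0],[0,0,0],[0,0,0],[0,0,0]],"claw":[12,12,12,12,12,12,12,12,12,12]}' 60
python3 -m creep '{"translation":[[0,0,2],[0,0,2],[0,0,2],[0,0,1]],"rotation":[[0,0,0],[0,0,0],[0,0,0],[0,0,0]],"claw":[12,12,12,12]}' 60
python3 - <<'E'
from h import *
st()
E
```

```text
time: 17.4
tool_pos: [472.5, 357.4, 22.3]
tcp_rot: [-179.9, 0.0, 98.8]
ft_force: [-0.4, 0.5, -4.9]
finger_gap: 20.1
time: 17.8
tool_pos: [473.5, 357.5, 16.9]
tcp_rot: [179.9, -0.0, 98.8]
ft_force: [0.7, -0.6, -5.6]
finger_gap: 20.1
17.8 [473.5 357.5  16.9] [ 1.7995e+02 -2.0000e-02  9.8820e+01] F [ 0.7 -0.6 -5.6] gap 20.1 j [32.1 15.8 96.1  0.  68.  23.3]
```

```bash
python3 -m creep '{"translation":[[0,0,1],[0,0,1],[0,0,0.8],[0,0,0.5],[0,0,0]],"rotation":[[0,0,0],[0,0,0],[0,0,0],[0,0,0],[0,0,0]],"claw":[12,12,12,12,12]}' 60
python3 - <<'E'
from h import *
snap("wrist","u");st()
E
```

```text
time: 18.3
tool_pos: [473.3, 357.6, 13.9]
tcp_rot: [180.0, -0.0, 98.8]
ft_force: [-3.9, -1.2, 5.6]
finger_gap: 20.2
18.35 [473.2 357.6  13.9] [ 1.7998e+02 -2.0000e-02  9.8830e+01] F [-5.3 -3.2  5.9] gap 20.3 j [32.1 16.  96.2  0.  67.7 23.3]
```

View pics/u.png

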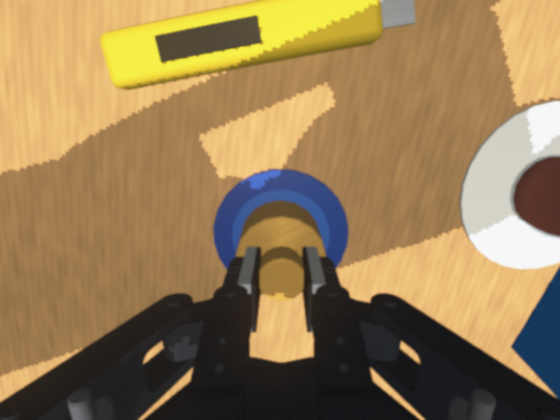

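```bash
python3 -m creep '{"translation":[[0,0,0],[0,0,0],[0,0,0],[0,0,0],[0,0,-10],[0,0,-30],[0,0,-45],[-20,0,-45],[-40,10,0],[0,0,0]],"rotation":[[0,0,0],[0,0,0],[0,0,0],[0,0,0],[0,0,0],[0,0,0],[0,0,0],[0,0,0],[0,0,0],[0,0,0]],"claw":[20,25,32,40,42,42,42,42,42,42]}' 60
python3 - <<'E'
from h import *
snap("wrist","v");st()
K=load("v")
E
```

```text
time: 19.35
tool_pos: [495.4, 296.9, 146.6]
tcp_rot: [179.7, 0.0, 98.7]
ft_force: [-0.3, 0.6, -0.8]
finger_gap: 41.9
19.4 [493.7 298.3 144.9] [ 1.7984e+02 -3.0000e-02  9.8660e+01] F [ 0.3  1.1 -1.2] gap 41.7 j [26.1  5.7 93.3 -0.  80.8 17.4]
```

View pics/v.png

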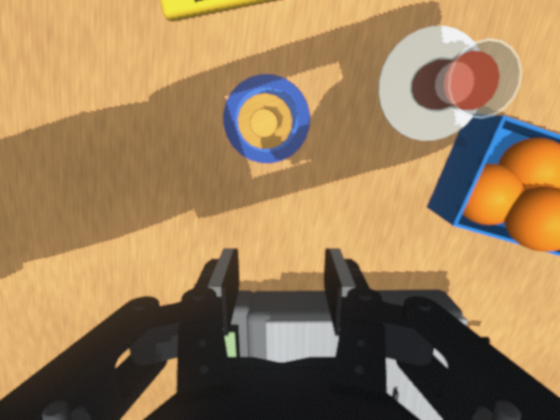

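```bash
python3 -m creep '{"translation":[[-15,-3,0],[-30,-6.5,0],[-40,-8.5,0],[-40,-9,0],[-40,-9,0],[-40,-9,0],[-40,-9,0],[-35,-7,0],[-21,-4,0],[0,0,0]],"rotation":[[0,0,0],[0,0,0],[0,0,0],[0,0,0],[0,0,0],[0,0,0],[0,0,0],[0,0,0],[0,0,0],[0,0,0]],"claw":[30,20,10,0,0,0,0,0,0,0]}' 60
python3 - <<'E'
from h import *
snap("wrist","w");st()
crop("w","w1",150,80,430,330,2.8)
E
```

```text
time: 20.4
tool_pos: [473.2, -9.9, 142.4]
tcp_rot: [-179.9, 0.0, 98.7]
ft_force: [-0.5, 0.7, -0.4]
finger_gap: 0.1
20.45 [473.4  -8.5 142.5] [-1.7993e+02 -3.0000e-02  9.8710e+01] F [-0.4  0.3 -0. ] gap 0.5 j [ -7.2 -10.3 109.2   0.   81.2 -16. ]
```

View pics/w1.png

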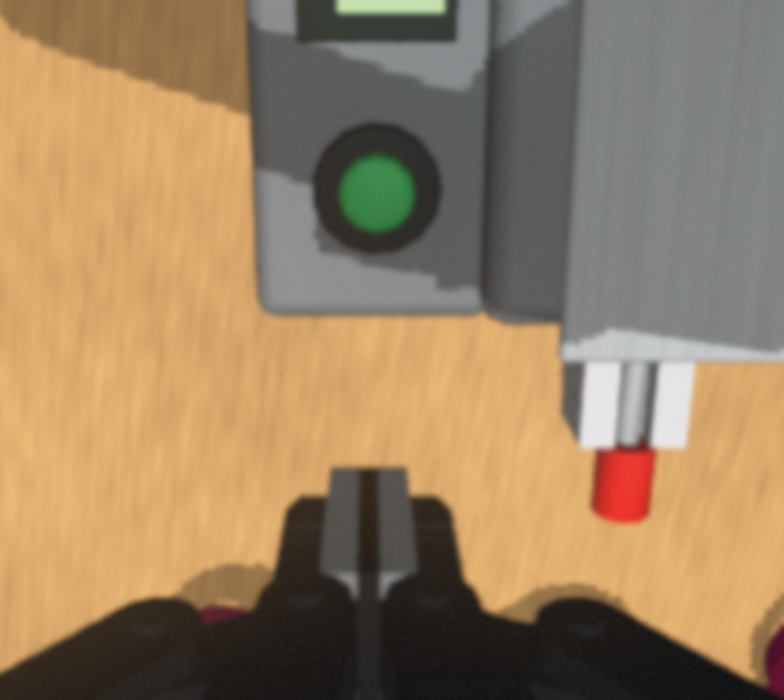

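Run:
```python
from h import *
w=p2w("w",((377.5)/2.8+150-.5,(193.5)/2.8+80-.5),65); print("key",w.round(1))
s=sense(); t=np.radians(s["tcp_rot"][2]); X=np.array([np.cos(t),np.sin(t)]); Y=np.array([np.sin(t),-np.cos(t)])
d=(w-s["tool_pos"])[:2]; print("tool dx dy",d@X,d@Y)
st()
print("weight vs mat", p2w("v",(264.5,122),55).round(1),p2w("v",(267,118.5),3).round(1))
```

```text
key [469.7  33.2  65. ]
tool dx dy 41.78225692244397 2.659958325604049
20.45 [473.4  -8.5 142.5] [-1.7993e+02 -3.0000e-02  9.8710e+01] F [-0.4  0.3 -0. ] gap 0.5 j [ -7.2 -10.3 109.2   0.   81.2 -16. ]
weight vs mat [474.  357.1  55. ] [473.9 357.7   3. ]
```

```bash
python3 -m creep '{"translation":[[14,1,0],[16,1,0],[11.8,0.7,0],[0,0,20],[0,0,25],[0,0,20],[0,0,10],[0,0,4],[0,0,0],[0,0,0]],"rotation":[[0,0,0],[0,0,0],[0,0,0],[0,0,0],[0,0,0],[0,0,0],[0,0,0],[0,0,0],[0,0,0],[0,0,0]],"claw":[0,0,0,0,0,0,0,0,0,0]}' 60
python3 - <<'E'
from h import *
snap("wrist","x");snap("side","xs");st()
crop("x","x1",180,130,380,290,4)
crop("xs","x2",220,140,310,230,8)
E
```

```text
time: 21.45
tool_pos: [471.2, 34.2, 65.2]
tcp_rot: [179.9, 0.0, 98.8]
ft_force: [0.3, 0.4, -0.6]
finger_gap: 0.3
21.55 [471.3  33.9  65.3] [1.7989e+02 2.0000e-02 9.8820e+01] F [-0.3  0.5  0.4] gap 0.1 j [ -2.1  -6.1 113.9   0.   72.2 -10.9]
```

View pics/x1.png

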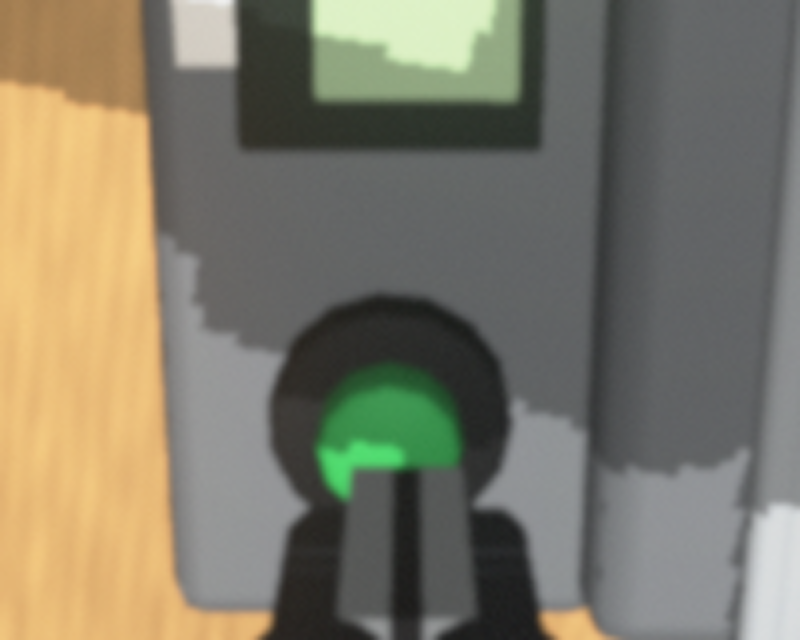

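View pics/x2.png

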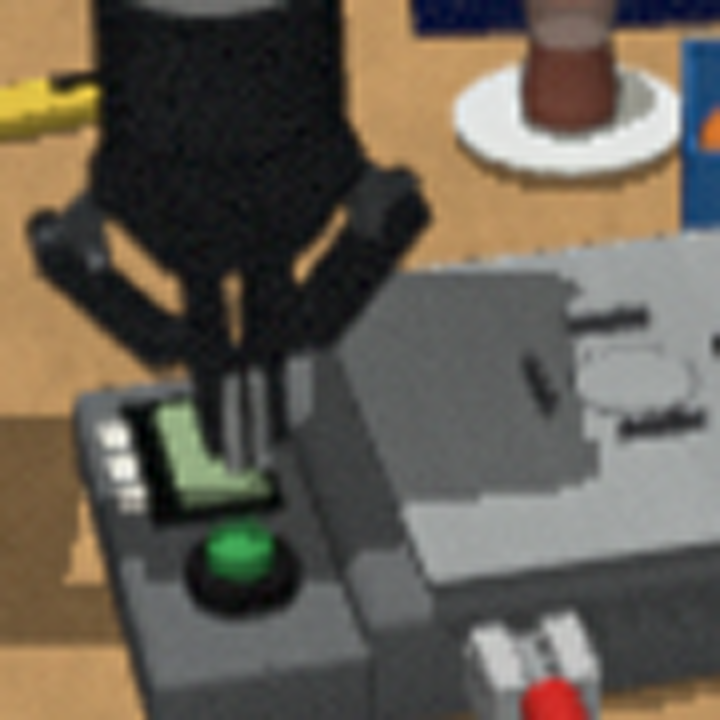

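```bash
python3 -m creep '{"translation":[[0,-1.8,5],[0,0,8],[0,0,6],[0,0,3],[0,0,2],[0,0,2],[0,0,2],[0,0,0]],"rotation":[[0,0,0],[0,0,0],[0,0,0],[0,0,0],[0,0,0],[0,0,0],[0,0,0],[0,0,0]],"claw":[0,0,0,0,0,0,0,0]}' 60
python3 - <<'E'
from h import *
snap("wrist","y");snap("side","ys");st()
crop("y","y1",180,130,380,290,4)
crop("ys","y2",220,160,290,220,9)
E
```

```text
time: 22.35
tool_pos: [468.7, 33.6, 36.1]
tcp_rot: [180.0, 0.0, 98.8]
ft_force: [-0.9, 0.7, 1.9]
finger_gap: 0.2
22.45 [468.7  33.6  36.3] [180.     0.    98.82] F [-1.2  0.3  3. ] gap 0.2 j [ -2.2  -4.2 115.3  -0.   68.8 -11. ]
```

View pics/y2.png

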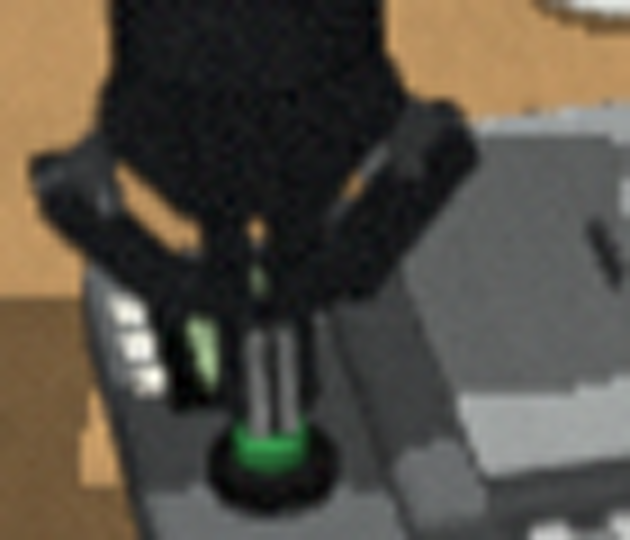

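```bash
python3 -m creep '{"translation":[[0,0,1],[0,0,1],[0,0,1],[0,0,1],[0,0,0],[0,0,0]],"rotation":[[0,0,0],[0,0,0],[0,0,0],[0,0,0],[0,0,0],[0,0,0]],"claw":[0,0,0,0,0,0]}' 60
python3 - <<'E'
from h import *
snap("side","zs");st()
crop("zs","z2",220,160,290,220,9)
E
```

```text
time: 23.05
tool_pos: [468.8, 33.6, 32.3]
tcp_rot: [180.0, 0.0, 98.8]
ft_force: [-1.9, -0.0, 4.8]
finger_gap: 0.1
23.1 [468.8  33.6  32.3] [179.98   0.    98.82] F [-1.8  0.5  3.7] gap -0.0 j [ -2.2  -3.8 115.5   0.   68.3 -11. ]
```

View pics/z2.png

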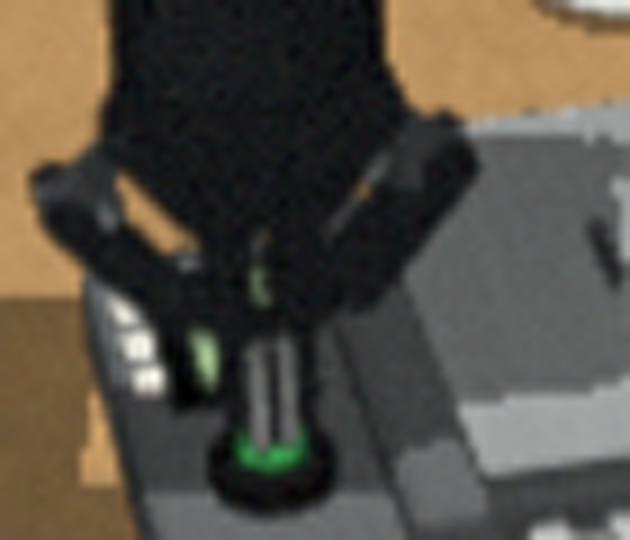

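```bash
python3 -m creep '{"translation":[[0,0,1],[0,0,0.7],[0,0,0]],"rotation":[[0,0,0],[0,0,0],[0,0,0]],"claw":[0,0,0]}' 60
```

```text
time: 23.4
tool_pos: [469.0, 33.6, 32.0]
tcp_rot: [180.0, 0.0, 98.8]
ft_force: [-9.6, 0.6, 20.3]
finger_gap: -0.1
```

```bash
python3 -m creep '{"translation":[[0,0,-5],[0,0,-20],[0,0,-40],[0,0,-45],[-25,2,-40],[-45,5,-20],[-45,5,-10],[-45,5,-5],[-45,5,0],[-45,5,0]],"rotation":[[0,0,0],[0,0,0],[0,0,0],[0,0,0],[0,0,0],[0,0,0],[0,0,0],[0,0,0],[0,0,0],[0,0,0]],"claw":[0,0,0,0,40,80,85,85,85,85]}' 40
python3 -m creep '{"translation":[[-45,5,0],[-35,5,0],[-13,2,0],[0,0,0]],"rotation":[[0,0,0],[0,0,0],[0,0,0],[0,0,0]],"claw":[85,85,85,85]}'
python3 - <<'E'
from h import *
snap("wrist","A");snap("side","As");snap("scene","Ac");st()
E
```

```text
time: 24.4
tool_pos: [534.0, -211.2, 215.2]
tcp_rot: [180.0, 0.0, 98.8]
ft_force: [-0.5, 0.3, 0.7]
finger_gap: 84.5
time: 24.8
tool_pos: [559.4, -300.7, 214.1]
tcp_rot: [-179.9, -0.1, 98.7]
ft_force: [-0.2, 0.3, -0.1]
finger_gap: 84.7
24.95 [ 559.7 -298.   215.1] [-1.7998e+02 -5.0000e-02  9.8870e+01] F [ 0.5 -0.  -0.2] gap 84.8 j [-32.7  12.5  78.4   0.   89.1 -41.6]
```

View pics/A.png

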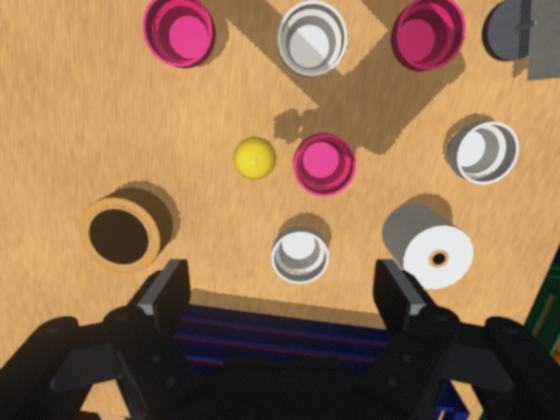

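View pics/As.png

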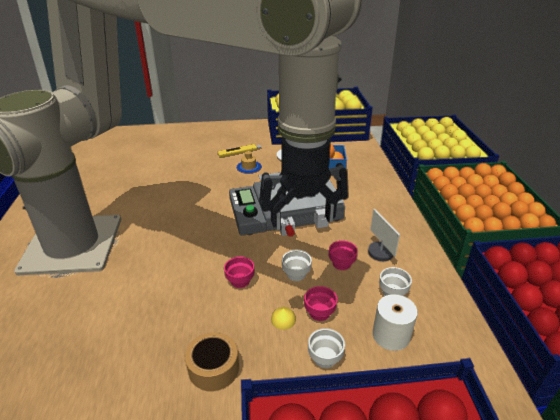

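View pics/Ac.png

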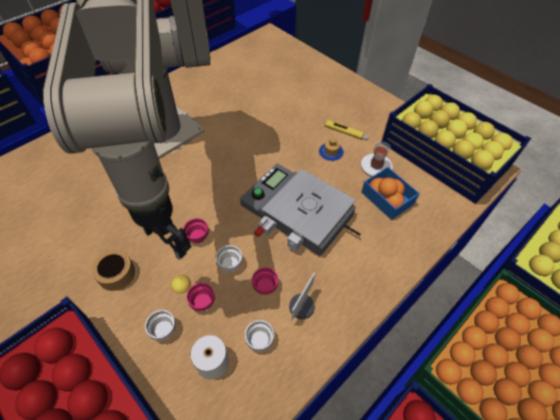

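Run:
```python
from h import *
crop("A","A1",130,0,490,210,2.2)
```

```text
(no output)
```

View pics/A1.png

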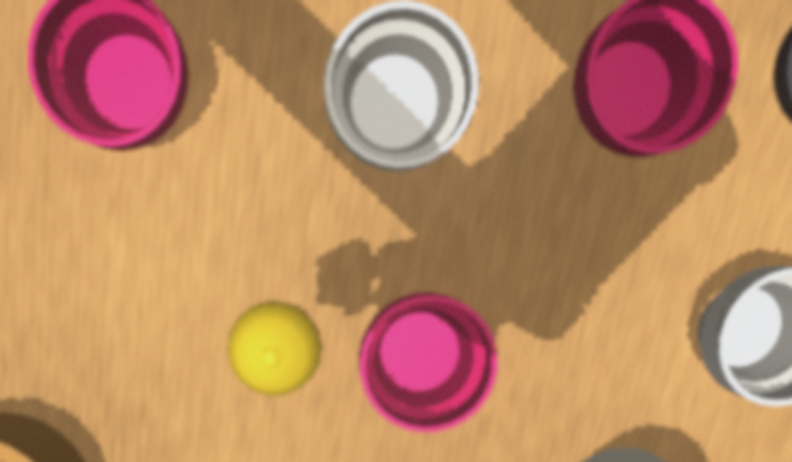

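```bash
cat >> h.py <<'E'
from scipy.optimize import minimize
def circ(c,r,z,n=40):
    a=np.linspace(0,2*np.pi,n,endpoint=False); return np.c_[c[0]+r*np.cos(a),c[1]+r*np.sin(a),np.full(n,z)]
def sil(name,c,z0=0,base=True,k=4):
    P=[circ(c,34,z0+46),circ(c,34,z0+26)]+([circ(c,22.5,z0)] if base else [])
    h=cv2.convexHull(np.vstack([w2p(name,p) for p in P]).astype(np.float32))
    m=np.zeros((420*k,560*k),np.uint8); cv2.fillConvexPoly(m,np.round((h+.5)*k-.5).astype(np.int32),1); return m
def pinkmask(name,k=4):
    hsv=cv2.cvtColor(cv2.imread(f"pics/{name}.png"),cv2.COLOR_BGR2HSV)
    m=((hsv[...,0]>155)&(hsv[...,0]<176)&(hsv[...,1]>120)&(hsv[...,2]>40)).astype(np.uint8)
    return m
def fitcup(name,g,z0=0,win=70):
    k=4; m=pinkmask(name); n,l,s,cen=cv2.connectedComponentsWithStats(m)
    u,v=w2p(name,[[g[0],g[1],z0+30]])[0]
    i=min((i for i in range(1,n) if s[i,4]>150),key=lambda i:np.hypot(*(cen[i]-[u,v])))
    cc=(l==i).astype(np.uint8); cs,_=cv2.findContours(cv2.resize(cc,None,fx=k,fy=k,interpolation=cv2.INTER_LINEAR),cv2.RETR_EXTERNAL,cv2.CHAIN_APPROX_NONE)
    t=np.zeros((420*k,560*k),np.uint8); cv2.fillConvexPoly(t,cv2.convexHull(max(cs,key=len)),1)
    def f(c):
        q=sil(name,c,z0,k=k); return 1-(q&t).sum()/(q|t).sum()
    r=minimize(f,g,method="Nelder-Mead",options=dict(initial_simplex=[g,[g[0]+6,g[1]],[g[0],g[1]+6]],xatol=.1,fatol=1e-4))
    return r.x,1-r.fun
E
python3 - <<'E'
from h import *
for n in ["A","As","Ac"]:
  for nm,g in dict(A=(440,-172),B=(681,-133),C=(604,-281)).items():
    c,i=fitcup(n,g); print(n,nm,c.round(1),round(i,3))
q=lambda u,v,z:p2w("A",(u/2.2+130,v/2.2),z).round(1)
print("W1",q(401,85,46),"lemon",q(275,347,15),"W2",p2w("A",(485,151),46),"W3",p2w("A",(300,256),46),"till",p2w("A",(438,257),80))
E
```

```text
A A [ 435.6 -168.6] 0.965
A B [ 683.2 -134.4] 0.956
A C [ 604.4 -281.3] 0.959
As A [ 439.  -171.4] 0.952
As B [ 683.3 -136.2] 0.932
As C [ 605.1 -281.6] 0.951
Ac A [ 434.2 -171.9] 0.906
Ac B [ 680.1 -136.7] 0.908
Ac C [ 600.7 -282.1] 0.916
W1 [ 568.9 -159.6   46. ] lemon [ 527.  -288.6   15. ] W2 [ 772.33245165 -238.12271925   46.        ] W3 [ 595.78310346 -390.30313476   46.        ] till [ 737.32349887 -353.21935222   80.        ]
```

```bash
python3 -m creep '{"translation":[[10,-10,10],[18,-18,15],[22,-22,20],[22,-22,20],[18,-18,20],[10,-12,10],[0,0,0],[0,0,0]],"rotation":[[0,0,0],[0,0,0],[0,0,0],[0,0,0],[0,0,0],[0,0,0],[0,0,0],[0,0,0]],"claw":[85,85,85,85,85,85,85,85]}' 30
python3 - <<'E'
from h import *
snap("wrist","B");st()
c,i=fitcup("B",(437,-170)); print(c,i)
s=sense(); t=np.radians(s["tcp_rot"][2]); X=np.array([np.cos(t),np.sin(t)]); Y=np.array([np.sin(t),-np.cos(t)])
d=(c-s["tool_pos"][:2]); print("tool dx dy",d@X,d@Y)
print("sign base",p2w("A",(510,28),3).round(1))
E
```

```text
time: 25.75
tool_pos: [444.2, -215.5, 121.2]
tcp_rot: [179.9, 0.1, 98.9]
ft_force: [0.3, -0.7, -0.5]
finger_gap: 85.3
25.8 [ 444.8 -216.2  121.7] [1.7988e+02 9.0000e-02 9.8880e+01] F [0.3 0.5 0.4] gap 84.7 j [-31.9  -6.1 107.6   0.   78.3 -40.7]
[ 437.79856508 -170.74929811] 0.9745309663102683
tool dx dy 45.95174376077188 0.06277155520249626
sign base [ 785.3 -104.4    3. ]
```

View pics/B.png

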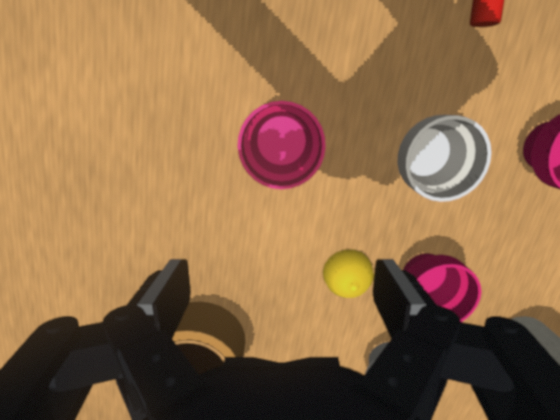

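```bash
python3 -m creep '{"translation":[[12,0,0],[18,0,5],[16,0,15],[0,0,25],[0,0,25],[0,0,20],[0,0,10],[0,0,0],[0,0,0]],"rotation":[[0,0,0],[0,0,0],[0,0,0],[0,0,0],[0,0,0],[0,0,0],[0,0,0],[0,0,0],[0,0,0]],"claw":[85,85,85,85,85,85,85,85,85]}' 30
python3 - <<'E'
from h import *
snap("wrist","C");snap("side","Cs");st()
crop("Cs","Cs1",200,220,280,300,9)
E
```

```text
time: 26.7
tool_pos: [437.3, -170.9, 21.3]
tcp_rot: [180.0, 0.0, 98.8]
ft_force: [-0.7, -1.7, -0.2]
finger_gap: 85.2
26.8 [ 437.8 -171.2   21.8] [1.7989e+02 8.0000e-02 9.8820e+01] F [ 0.7 -0.4 -0.5] gap 84.8 j [-27.6  -3.  115.9   0.   66.9 -36.4]
```

View pics/C.png

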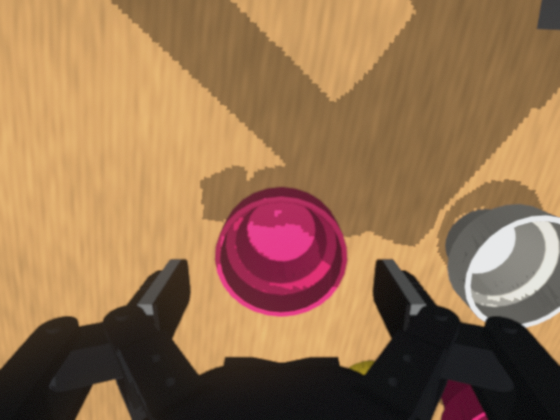

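View pics/Cs1.png

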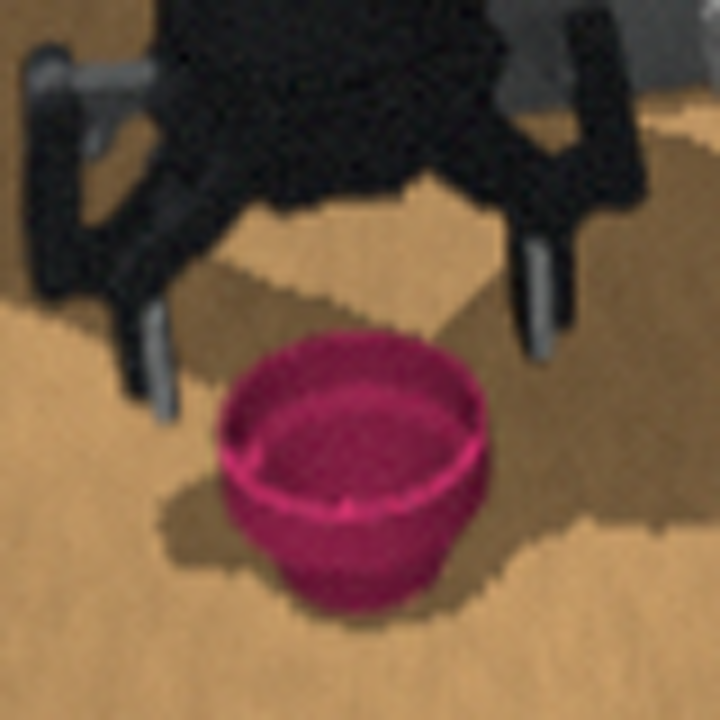

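Run:
```python
from h import *
for z in (55,60,65,70,75):
  L=p2w("C",(188,260),z);R_=p2w("C",(374,260),z); print(z,np.linalg.norm(L-R_).round(1),((L+R_)/2).round(1))
print(np.array([437.8,-171.2])+11*np.array([-.153,.988]))
```

```text
55 89.3 [ 437.3 -166.2   55. ]
60 86.1 [ 436.9 -163.7   60. ]
65 82.8 [ 436.6 -161.1   65. ]
70 79.6 [ 436.2 -158.5   70. ]
75 76.3 [ 435.8 -156.    75. ]
[ 436.117 -160.332]
```

```bash
python3 -m creep '{"translation":[[0,0,8],[0,0,9],[0,0,7],[0,0,4],[0,0,0],[0,0,0]],"rotation":[[0,0,0],[0,0,0],[0,0,0],[0,0,0],[0,0,0],[0,0,0]],"claw":[85,85,85,85,85,85]}' 30
python3 - <<'E'
from h import *
snap("wrist","D");snap("side","Ds");st()
crop("Ds","Ds1",200,220,280,300,9)
E
```

```text
time: 27.4
tool_pos: [436.5, -170.7, -7.8]
tcp_rot: [-180.0, -0.0, 98.8]
ft_force: [0.5, 0.4, 1.0]
finger_gap: 85.0
27.5 [ 436.8 -170.9   -7.3] [1.7998e+02 1.0000e-02 9.8820e+01] F [ 0.1  0.1 -0.4] gap 85.2 j [-27.6  -0.3 116.8   0.   63.5 -36.5]
```

View pics/Ds1.png

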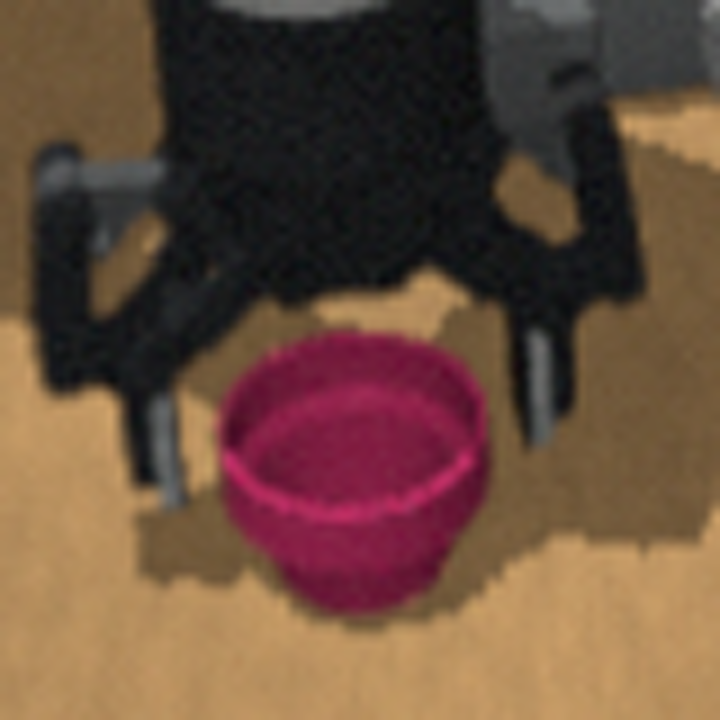

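```bash
python3 -m creep '{"translation":[[0,0,3],[0,0,2],[0,0,0],[0,0,0],[0,0,0],[0,0,0],[0,0,0],[0,0,0]],"rotation":[[0,0,0],[0,0,0],[0,0,0],[0,0,0],[0,0,0],[0,0,0],[0,0,0],[0,0,0]],"claw":[85,85,80,74,70,66,62,60]}' 25
python3 - <<'E'
from h import *
snap("wrist","E");snap("side","Es");st()
crop("Es","Es1",200,220,280,300,9)
crop("E","E1",160,150,400,360,3)
E
```

```text
time: 28.3
tool_pos: [436.8, -170.9, -12.4]
tcp_rot: [180.0, 0.0, 98.8]
ft_force: [-0.3, 1.2, 2.4]
finger_gap: 67.6
28.4 [ 436.8 -170.9  -12.4] [1.7998e+02 2.0000e-02 9.8830e+01] F [-0.5  0.4  2.9] gap 67.6 j [-27.6   0.2 116.9  -0.   62.9 -36.5]
```

View pics/Es1.png

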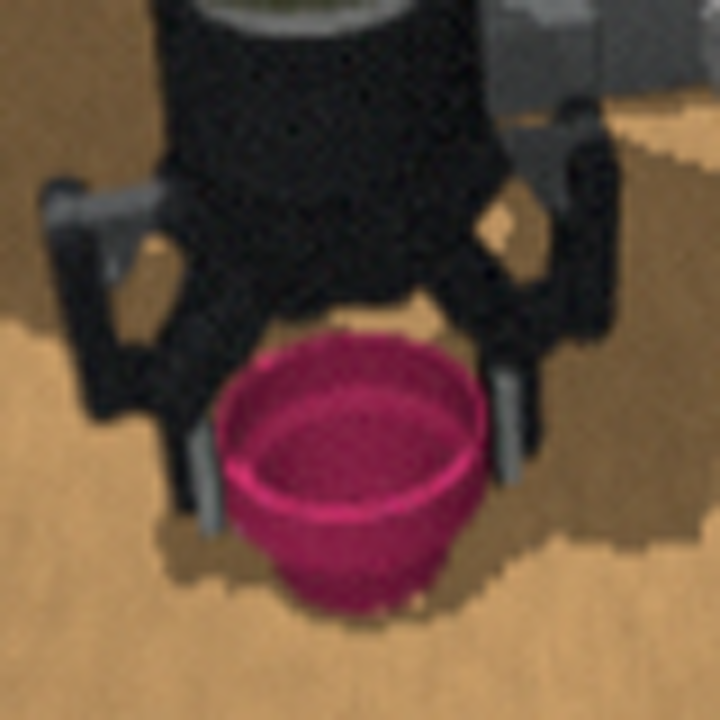

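View pics/E1.png

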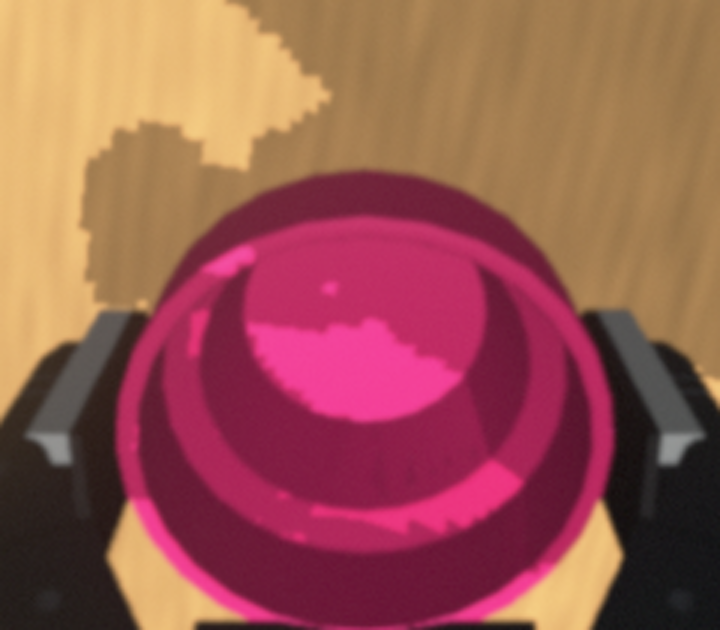

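```bash
python3 -m creep '{"translation":[[0,0,-3],[0,0,-10],[0,0,-25],[0,0,-35],[8,7,-30],[22,19,-15],[30,26,0],[36,31,0],[36,31,0],[36,31,0]],"rotation":[[0,0,0],[0,0,0],[0,0,0],[0,0,0],[0,0,0],[0,0,0],[0,0,0],[0,0,0],[0,0,0],[0,0,0]],"claw":[60,60,60,60,60,60,60,60,60,60]}' 25
python3 -m creep '{"translation":[[32,28,0],[25,22,0],[14,12,0],[5,4,0],[0,0,0],[0,0,0]],"rotation":[[0,0,0],[0,0,0],[0,0,0],[0,0,0],[0,0,0],[0,0,0]],"claw":[60,60,60,60,60,60]}'
python3 - <<'E'
from h import *
snap("wrist","F");snap("side","Fs");st()
crop("Fs","Fs1",240,120,350,220,7)
E
```

```text
time: 29.4
tool_pos: [554.9, 19.2, 106.3]
tcp_rot: [180.0, 0.0, 98.8]
ft_force: [1.8, 0.2, -0.1]
finger_gap: 67.7
time: 30.0
tool_pos: [607.2, 101.9, 105.5]
tcp_rot: [-180.0, 0.0, 98.8]
ft_force: [0.0, 0.3, -0.3]
finger_gap: 67.8
30.1 [607.2 101.6 105.5] [-1.7998e+02  1.0000e-02  9.8760e+01] F [ 0.2  0.5 -0.2] gap 67.2 j [ 4.7 13.5 88.9 -0.  77.6 -4. ]
```

View pics/F.png

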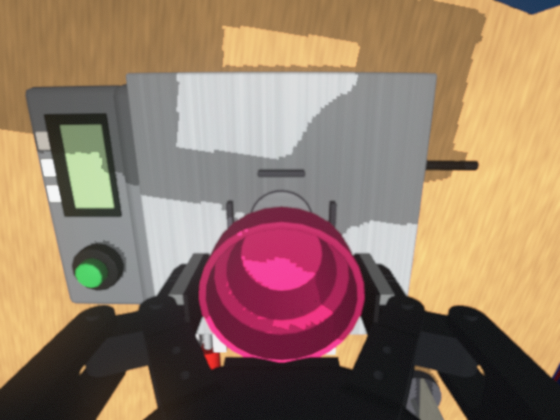

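View pics/Fs1.png

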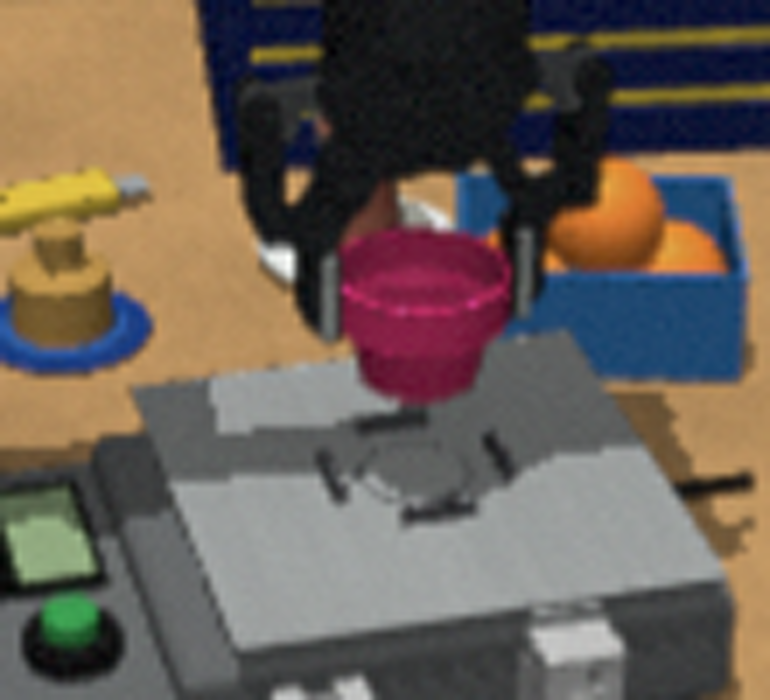

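Run:
```python
from h import *
for n in("F","Fs"): print(n,fitcup(n,(607.2,101.7),117.9))
# stops in F
for nm,uv in dict(py=(281,173.5),mx=(230,211),px=(333,211)).items(): print(nm,p2w("F",uv,80).round(1))
m=np.array([607.7,102.9]);t=np.radians(8.75);print("pred +y stop",m+33.5*np.array([-np.sin(t),np.cos(t)]))
st()
```

```text
F (array([608.10469439, 101.43163167]), np.float64(0.974232386866189))
Fs (array([608.9210083, 100.8192627]), np.float64(0.9437650017144816))
py [602.5 136.   80. ]
mx [573.5 106.3  80. ]
px [639.8 116.6  80. ]
pred +y stop [602.60386656 136.0101106 ]
30.1 [607.2 101.6 105.5] [-1.7998e+02  1.0000e-02  9.8760e+01] F [ 0.2  0.5 -0.2] gap 67.2 j [ 4.7 13.5 88.9 -0.  77.6 -4. ]
```

```bash
python3 -m creep '{"translation":[[1.5,-0.3,4],[0,0,10],[0,0,12],[0,0,8],[0,0,4],[0,0,2],[0,0,1.5],[0,0,1],[0,0,1],[0,0,0]],"rotation":[[0,0,0],[0,0,0],[0,0,0],[0,0,0],[0,0,0],[0,0,0],[0,0,0],[0,0,0],[0,0,0],[0,0,0]],"claw":[60,60,60,60,60,60,60,60,60,60]}' 25
python3 -m creep '{"translation":[[0,0,0.7],[0,0,0.7],[0,0,0]],"rotation":[[0,0,0],[0,0,0],[0,0,0]],"claw":[60,60,60]}' 25
```

```text
time: 31.1
tool_pos: [607.3, 104.2, 62.1]
tcp_rot: [180.0, 0.0, 98.8]
ft_force: [0.5, -0.0, 0.1]
finger_gap: 67.6
time: 31.4
tool_pos: [607.1, 104.2, 60.4]
tcp_rot: [-180.0, 0.0, 98.8]
ft_force: [0.4, -0.4, -1.3]
finger_gap: 67.4
```

```bash
python3 -m creep '{"translation":[[0,-0.2,0.5],[0,0,0.5],[0,0,0]],"rotation":[[0,0,0],[0,0,0],[0,0,0]],"claw":[60,60,60]}' 25
python3 - <<'E'
from h import *
snap("wrist","G");snap("side","Gs");st()
crop("Gs","Gs1",240,120,350,220,7)
for n in("G","Gs"): print(n,fitcup(n,(607.2,102.7),72))
E
```

```text
time: 31.7
tool_pos: [607.0, 104.2, 59.7]
tcp_rot: [180.0, -0.0, 98.8]
ft_force: [0.7, 0.4, 0.5]
finger_gap: 67.7
31.8 [607.  104.2  59.7] [179.99  -0.    98.82] F [-1.3 -0.5  2.2] gap 67.5 j [ 5.  16.1 90.9  0.  73.  -3.9]
G (array([607.9742273 , 103.80155248]), np.float64(0.975017662001894))
Gs (array([609.98540039, 101.83134766]), np.float64(0.9460196939138688))
```

View pics/Gs1.png

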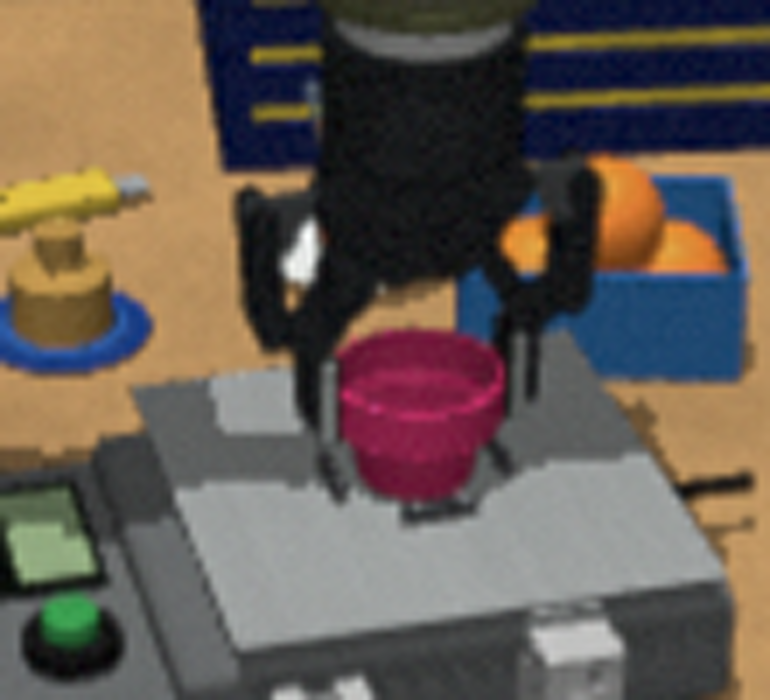

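View pics/G.png

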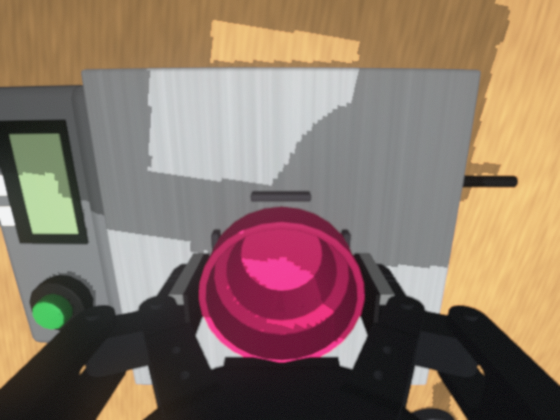

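```bash
python3 -m creep '{"translation":[[0,0,0],[0,0,0],[0,0,0],[0,0,0],[0,0,-5],[0,0,-15],[0,0,-30],[0,0,-40],[-30,0,-10],[-40,0,0]],"rotation":[[0,0,0],[0,0,0],[0,0,0],[0,0,0],[0,0,0],[0,0,0],[0,0,0],[0,0,0],[0,0,0],[0,0,0]],"claw":[70,75,80,85,85,85,85,85,85,85]}' 25
python3 - <<'E'
from h import *
snap("wrist","H");snap("side","Hs");snap("scene","Hc");st()
for n in("H","Hs","Hc"): print(n,fitcup(n,(607.2,102.7),72))
crop("Hs","Hs1",240,120,350,220,7)
for n in("Hs","Hc"):
  for nm,g in dict(B=(683,-135),C=(604.5,-281.5)).items(): c,i=fitcup(n,g); print(n,nm,c.round(1),round(i,3))
E
```

```text
time: 32.8
tool_pos: [620.3, 35.9, 165.3]
tcp_rot: [179.5, 0.1, 99.0]
ft_force: [0.2, -0.1, -0.5]
finger_gap: 85.0
32.95 [618.5  32.9 161.4] [1.7988e+02 4.0000e-02 9.8650e+01] F [-0.7  0.3 -0.2] gap 85.0 j [ -1.7  11.6  85.1  -0.   83.2 -10.3]
H (array([608.12952043, 100.29301817]), np.float64(0.9333249147619649))
Hs (array([608.22877808, 102.23623962]), np.float64(0.9562991188378185))
Hc (array([603.92186279, 103.88295288]), np.float64(0.7812757929489447))
Hs B [ 683.3 -136.4] 0.942
Hs C [ 604.6 -281.6] 0.942
Hc B [ 678.8 -135.3] 0.919
Hc C [ 600.9 -281.5] 0.918
```

View pics/H.png

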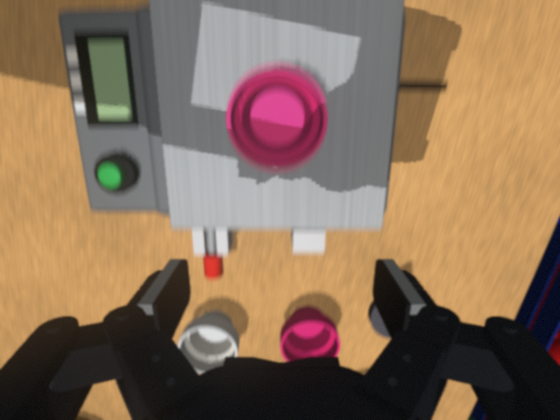

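View pics/Hs.png

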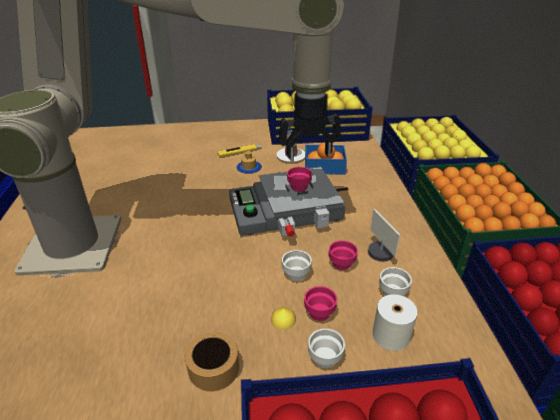

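```bash
python3 -m creep '{"translation":[[-25,4,0],[-35,6,0],[-40,7,0],[-40,7,5],[-35,6,10],[-25,5,15],[-14,2.5,10],[0,0,0],[0,0,0]],"rotation":[[0,0,0],[0,0,0],[0,0,0],[0,0,0],[0,0,0],[0,0,0],[0,0,0],[0,0,0],[0,0,0]],"claw":[85,85,85,85,85,85,85,85,85]}' 25
python3 - <<'E'
from h import *
snap("wrist","I");st()
c,i=fitcup("I",(683,-135)); print(c,i)
s=sense(); t=np.radians(s["tcp_rot"][2]); X=np.array([np.cos(t),np.sin(t)]); Y=np.array([np.sin(t),-np.cos(t)])
d=(c-s["tool_pos"][:2]); print("tool dx dy",d@X,d@Y)
E
```

```text
time: 33.85
tool_pos: [687.4, -169.3, 119.5]
tcp_rot: [-180.0, -0.1, 98.9]
ft_force: [-0.8, 0.1, 0.1]
finger_gap: 84.9
33.9 [ 687.7 -169.   120.2] [ 1.7998e+02 -3.0000e-02  9.8890e+01] F [-0.2  0.2  0.1] gap 84.5 j [-18.   26.7  70.9   0.   82.3 -26.9]
[ 682.22199501 -135.91811132] 0.9738078555825743
tool dx dy 33.55110685351449 -0.3296915907519061
```

View pics/I.png

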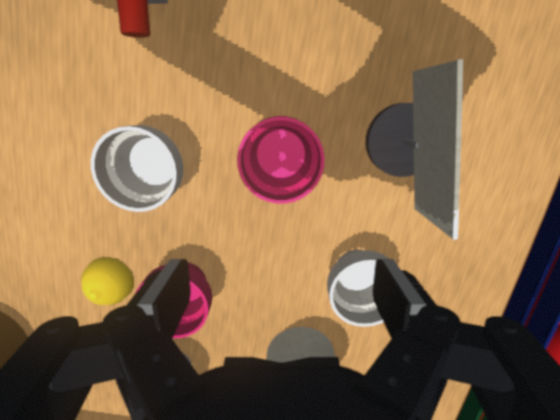

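```bash
python3 -m creep '{"translation":[[10,0,0],[14,0,5],[9.5,0,15],[0,0,25],[0,0,25],[0,0,20],[0,0,12],[0,0,3],[0,0,0],[0,0,0]],"rotation":[[0,0,0],[0,0,0],[0,0,0],[0,0,0],[0,0,0],[0,0,0],[0,0,0],[0,0,0],[0,0,0],[0,0,0]],"claw":[85,85,85,85,85,85,85,85,85,85]}' 25
python3 - <<'E'
from h import *
snap("wrist","J");snap("side","Js");st()
c,i=fitcup("J",(683,-135)); print(c,i)
E
```

```text
time: 34.9
tool_pos: [683.4, -137.7, 15.9]
tcp_rot: [179.9, 0.0, 98.8]
ft_force: [-0.5, 0.4, 1.1]
finger_gap: 85.0
35.0 [ 683.6 -137.9   16.2] [1.7986e+02 6.0000e-02 9.8820e+01] F [ 0.2 -0.  -0.1] gap 84.8 j [-15.6  30.3  77.5  -0.   72.  -24.4]
[ 682.28046133 -136.57579627] 0.9766457281557583
```

View pics/J.png

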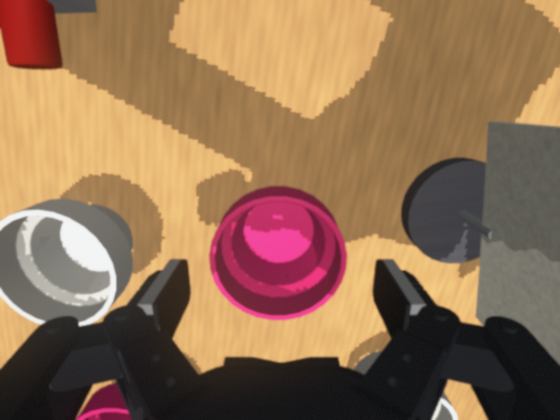

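```bash
python3 -m creep '{"translation":[[1.5,-0.8,6],[0,0,10],[0,0,8],[0,0,4],[0,0,0],[0,0,0],[0,0,0],[0,0,0],[0,0,0],[0,0,0]],"rotation":[[0,0,0],[0,0,0],[0,0,0],[0,0,0],[0,0,0],[0,0,0],[0,0,0],[0,0,0],[0,0,0],[0,0,0]],"claw":[85,85,85,85,85,80,74,70,65,60]}' 25
python3 - <<'E'
from h import *
snap("side","Ks");st()
crop("Ks","Ks1",290,200,390,290,7)
E
```

```text
time: 36.0
tool_pos: [682.0, -136.4, -12.7]
tcp_rot: [179.9, 0.0, 98.8]
ft_force: [-0.1, 0.3, 3.2]
finger_gap: 67.9
36.05 [ 682.  -136.5  -12.7] [1.7993e+02 3.0000e-02 9.8820e+01] F [-0.2 -0.7  3.8] gap 67.9 j [-15.5  32.1  78.4  -0.   69.5 -24.4]
```

View pics/Ks1.png

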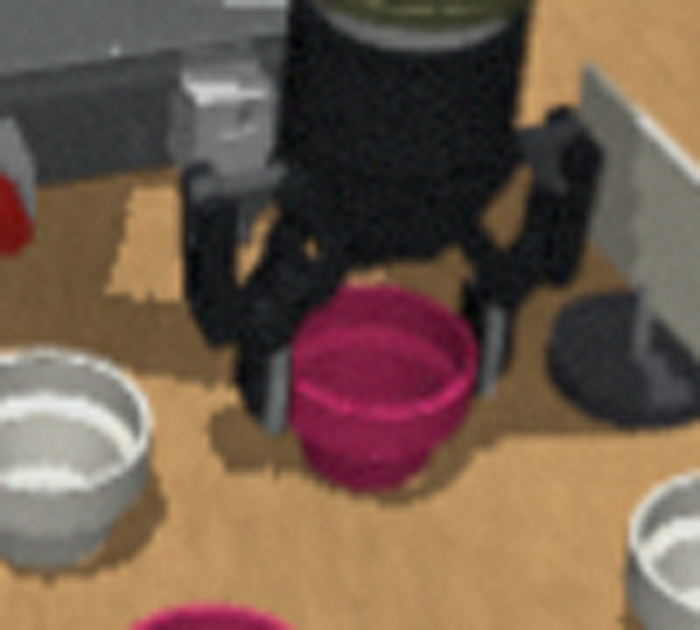

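```bash
python3 -m creep '{"translation":[[0,0,-3],[0,0,-10],[0,0,-25],[0,0,-40],[8,-1,-40],[22,-3.3,-25],[35,-5,-7],[40,-6,0],[40,-6,0],[40,-6,0]],"rotation":[[0,0,0],[0,0,0],[0,0,0],[0,0,0],[0,0,0],[0,0,0],[0,0,0],[0,0,0],[0,0,0],[0,0,0]],"claw":[60,60,60,60,60,60,60,60,60,60]}' 25
python3 -m creep '{"translation":[[30,-4.5,0],[20,-3.3,0],[10,-1.7,0],[4,-0.5,0],[0,0,0],[0,0,0]],"rotation":[[0,0,0],[0,0,0],[0,0,0],[0,0,0],[0,0,0],[0,0,0]],"claw":[60,60,60,60,60,60]}'
python3 - <<'E'
from h import *
snap("wrist","L");snap("side","Ls");snap("scene","Lc");st()
crop("Ls","Ls1",240,100,350,200,7)
z=sense()["tool_pos"][2]+12.7
for n in ("L","Ls"): print(n,fitcup(n,sense()["tool_pos"][:2],z))
E
```

```text
time: 37.05
tool_pos: [625.4, 43.6, 137.3]
tcp_rot: [180.0, 0.0, 98.8]
ft_force: [0.7, 0.4, -0.5]
finger_gap: 67.9
time: 37.65
tool_pos: [606.7, 103.0, 136.5]
tcp_rot: [180.0, 0.0, 98.8]
ft_force: [0.5, 0.3, -1.7]
finger_gap: 67.7
37.8 [606.6 103.1 136.4] [-1.7999e+02  1.0000e-02  9.8750e+01] F [-0.7  0.4 -1.2] gap 67.8 j [ 4.9 12.  87.2 -0.  80.7 -3.9]
L (array([607.37348836, 104.6616251 ]), np.float64(0.8603936230175352))
Ls (array([593.62198871,  -3.5647655 ]), np.float64(0.5179537375714801))
```

View pics/L.png

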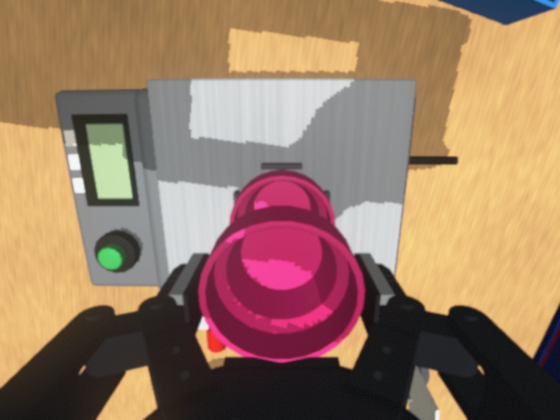

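View pics/Ls1.png

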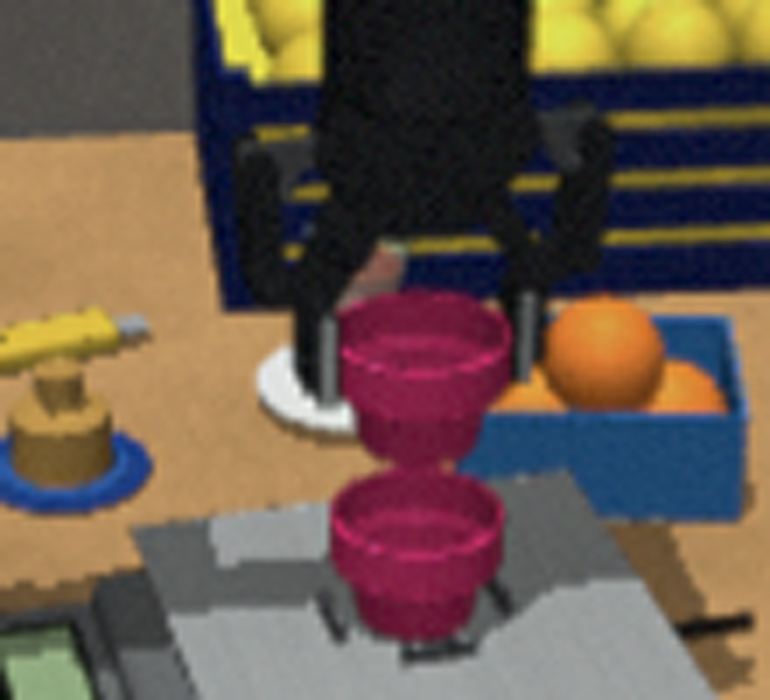

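```bash
cat >> h.py <<'E'
def fitmask(name,t0,g,z0,rows=None,k=4):
    """fit cup silhouette limited to a band of rows"""
    t=cv2.resize(t0.astype(np.float32),None,fx=k,fy=k,interpolation=cv2.INTER_LINEAR)>.5
    cs,_=cv2.findContours(t.astype(np.uint8),cv2.RETR_EXTERNAL,cv2.CHAIN_APPROX_NONE)
    t=np.zeros_like(t,np.uint8); cv2.drawContours(t,[max(cs,key=cv2.contourArea)],-1,1,-1)
    lim=np.zeros_like(t); r0,r1=rows; lim[int(r0*k):int(r1*k)]=1; t&=lim
    def f(c):
        q=sil(name,c,z0,k=k)&lim; return 1-(q&t).sum()/(q|t).sum()
    r=minimize(f,g,method="Nelder-Mead",options=dict(initial_simplex=[g,[g[0]+5,g[1]],[g[0],g[1]+5]],xatol=.1,fatol=1e-4))
    return r.x.round(2),round(1-r.fun,3)
E
python3 - <<'E'
from h import *
m=pinkmask("Ls"); m[:,:270]=0;m[:,330:]=0
up=m.copy();up[166:]=0;lo=m.copy();lo[:167]=0;lo[200:]=0
print("side up",fitmask("Ls",up,(607,103),149.1,(130,166)),"lo",fitmask("Ls",lo,(607,103),72,(167,200)))
print(w2p("Ls",[[607,103,72],[607,103,149]]))
m=pinkmask("L")
ys,xs=np.where(m); 
for r in (175,180,190,200,210): x=xs[(ys==r)&(xs>220)&(xs<345)]; print(r,x.min(),x.max(),(x.min()+x.max())/2)
# predicted top-arc of cup1 rim+shoulder and mid columns
for c in [(607,103),(607.7,103.5),(608.5,103)]:
  h=sil("L",c,72); print(c,[ (np.where(h[r*4+1])[0].min()/4,np.where(h[r*4+1])[0].max()/4) for r in (175,180,190,200,210)], np.where(h.any(1))[0].min()/4)
print("obs top",ys[(xs>240)&(xs<330)].min())
E
```

```text
side up (array([608.21, 102.17]), np.float64(0.9)) lo (array([608.83, 105.34]), np.float64(0.934))
[[298.23513503 186.69400817]
 [298.78693657 162.16493309]]
175 261 302 281.5
180 253 311 282.0
190 243 321 282.0
200 236 328 282.0
210 233 331 282.0
(607, 103) [(np.float64(259.5), np.float64(302.0)), (np.float64(251.0), np.float64(310.75)), (np.float64(241.0), np.float64(320.75)), (np.float64(235.25), np.float64(326.5)), (np.float64(230.75), np.float64(331.0))] 170.5
(607.7, 103.5) [(np.float64(259.25), np.float64(305.0)), (np.float64(251.75), np.float64(312.75)), (np.float64(241.75), np.float64(322.5)), (np.float64(236.25), np.float64(328.0)), (np.float64(231.75), np.float64(332.5))] 170.0
(608.5, 103) [(np.float64(262.75), np.float64(303.75)), (np.float64(253.5), np.float64(312.5)), (np.float64(243.5), np.float64(322.75)), (np.float64(237.75), np.float64(328.75)), (np.float64(233.25), np.float64(333.0))] 171.0
obs top 170
```

Run:
```python
from h import *
m=pinkmask("L"); m[:225]=0
m[:, :195]=0; m[:,370:]=0
print(fitmask("L",m,(607,103),149.1,(245,356)))
ys,xs=np.where(m)
for r in (250,270,290,310,330): x=xs[ys==r]; print(r,x.min(),x.max(),(x.min()+x.max())/2)
print("bottom",ys.max())
for c in [(607,103),(607.5,103),(607,104)]:
  h=sil("L",c,149.1); print(c,[((np.where(h[r*4+1])[0].min()+np.where(h[r*4+1])[0].max())/8).round(1) for r in (250,270,290,310,330)], np.where(h.any(1))[0].max()/4)
```

```text
(array([607.24, 103.72]), np.float64(0.984))
250 213 349 281.0
270 202 361 281.5
290 197 366 281.5
310 199 363 281.0
330 210 350 280.0
bottom 363
(607, 103) [np.float64(280.5), np.float64(280.1), np.float64(280.2), np.float64(280.2), np.float64(280.2)] 365.0
(607.5, 103) [np.float64(281.6), np.float64(281.5), np.float64(281.4), np.float64(281.5), np.float64(281.5)] 365.0
(607, 104) [np.float64(280.8), np.float64(280.6), np.float64(280.6), np.float64(280.6), np.float64(280.8)] 363.25
```

```bash
python3 -m creep '{"translation":[[0,0,4],[0,0,10],[0,0,12],[0,0,10],[0,0,5],[0,0,3],[0,0,2],[0,0,0],[0,0,0]],"rotation":[[0,0,0],[0,0,0],[0,0,0],[0,0,0],[0,0,0],[0,0,0],[0,0,0],[0,0,0],[0,0,0]],"claw":[60,60,60,60,60,60,60,60,60]}' 25
python3 - <<'E'
from h import *
snap("wrist","M");snap("side","Ms");st()
crop("Ms","Ms1",240,120,350,220,7)
z=sense()["tool_pos"][2]+12.7
m=pinkmask("M");m[:, :195]=0; m[:,370:]=0
ys,xs=np.where(m); print("top",ys.min())
print(fitmask("M",m,(607,103),z,(250,356)))
E
```

```text
time: 38.7
tool_pos: [606.7, 104.2, 91.0]
tcp_rot: [180.0, 0.0, 98.8]
ft_force: [0.5, 0.8, -1.1]
finger_gap: 67.9
38.8 [606.7 104.1  91.1] [179.95   0.    98.82] F [-0.2  0.  -0.6] gap 67.8 j [ 5.  14.2 89.7  0.  76.1 -3.9]
top 190
(array([607.35, 105.31]), np.float64(0.989))
```

View pics/M.png

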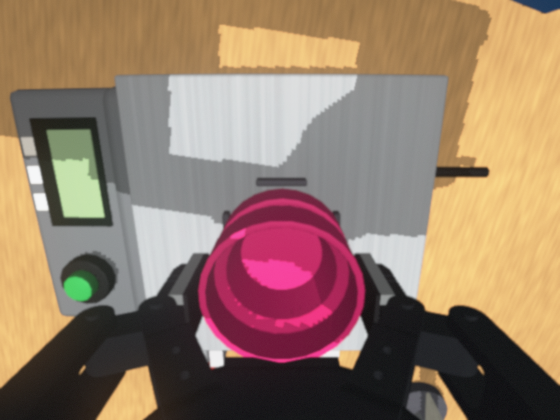

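View pics/Ms1.png

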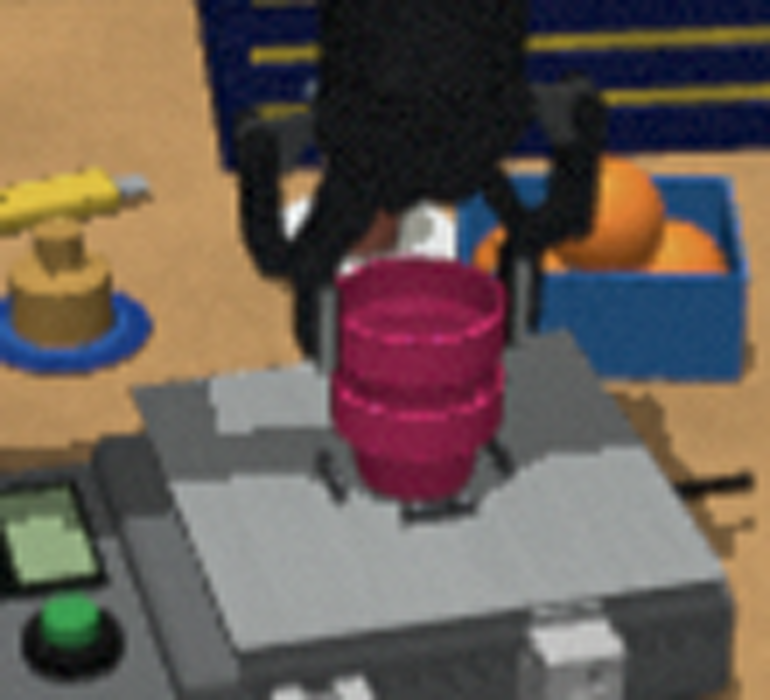

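Run:
```python
from h import *
m=pinkmask("M");m[:, :195]=0; m[:,370:]=0
ys,xs=np.where(m)
R=(194,198,204,210,216)
print([((xs[ys==r].min()+xs[ys==r].max())/2, xs[ys==r].max()-xs[ys==r].min()) for r in R])
for c in [(607,103),(607.6,103.4),(607.6,104.4)]:
  h=sil("M",c,72); print(c,[((a:=np.where(h[r*4+1])[0]).mean().round(1)/4,(a.max()-a.min())/4) for r in R], np.where(h.any(1))[0].min()/4)
for z in (101,103.7,106): print(z,fitmask("M",m,(607,103),z,(250,356)))
s=load("Ms")
n="Ms";mm=pinkmask(n);mm[:,:270]=0;mm[:,330:]=0
ys,xs=np.where(mm)
for r in range(158,192,2): x=xs[ys==r]; print(r,x.min(),x.max(),end="; ")
```

```text
[(np.float64(282.0), np.int64(48)), (np.float64(281.5), np.int64(63)), (np.float64(281.5), np.int64(81)), (np.float64(281.5), np.int64(93)), (np.float64(281.5), np.int64(103))]
(607, 103) [(np.float64(280.375), np.float64(48.75)), (np.float64(280.25), np.float64(65.0)), (np.float64(280.25), np.float64(82.0)), (np.float64(280.375), np.float64(94.25)), (np.float64(280.375), np.float64(103.25))] 189.25
(607.6, 103.4) [(np.float64(281.625), np.float64(51.25)), (np.float64(281.625), np.float64(66.75)), (np.float64(281.625), np.float64(83.25)), (np.float64(281.5), np.float64(95.0)), (np.float64(281.5), np.float64(104.0))] 188.75
(607.6, 104.4) [(np.float64(281.75), np.float64(59.5)), (np.float64(282.0), np.float64(73.0)), (np.float64(282.0), np.float64(87.5)), (np.float64(282.0), np.float64(98.0)), (np.float64(281.875), np.float64(106.25))] 187.0
101 (array([607.6 , 102.34]), np.float64(0.971))
103.7 (array([607.35, 105.18]), np.float64(0.988))
106 (array([607.01, 107.32]), np.float64(0.981))
158 291 307; 160 288 311; 162 289 312; 164 288 312; 166 288 311; 168 288 311; 170 288 311; 172 288 311; 174 287 311; 176 288 311; 178 288 311; 180 288 310; 182 289 309; 184 291 307; 186 291 306; 188 292 306; 190 295 304;
```

```bash
python3 -m creep '{"translation":[[-1,0,2],[0,0,2],[0,0,2],[0,0,1.5],[0,0,1],[0,0,0.5],[0,0,0],[0,0,0]],"rotation":[[0,0,0],[0,0,0],[0,0,0],[0,0,0],[0,0,0],[0,0,0],[0,0,0],[0,0,0]],"claw":[60,60,60,60,60,60,60,60]}' 25
python3 - <<'E'
from h import *
snap("side","Ns");st();snap("wrist","N");st()
crop("Ns","Ns1",270,130,330,200,10)
E
```

```text
time: 39.6
tool_pos: [607.1, 103.1, 82.2]
tcp_rot: [179.9, 0.0, 98.8]
ft_force: [1.1, -0.1, 4.0]
finger_gap: 67.9
39.65 [607.1 103.1  82.1] [179.93   0.    98.82] F [1.8 0.6 5.9] gap 67.6 j [ 4.9 14.7 90.   0.  75.2 -4. ]
39.7 [607.1 103.1  82.1] [179.93   0.    98.82] F [2.2 0.5 4.6] gap 67.8 j [ 4.9 14.7 90.1  0.  75.2 -4. ]
```

View pics/Ns1.png

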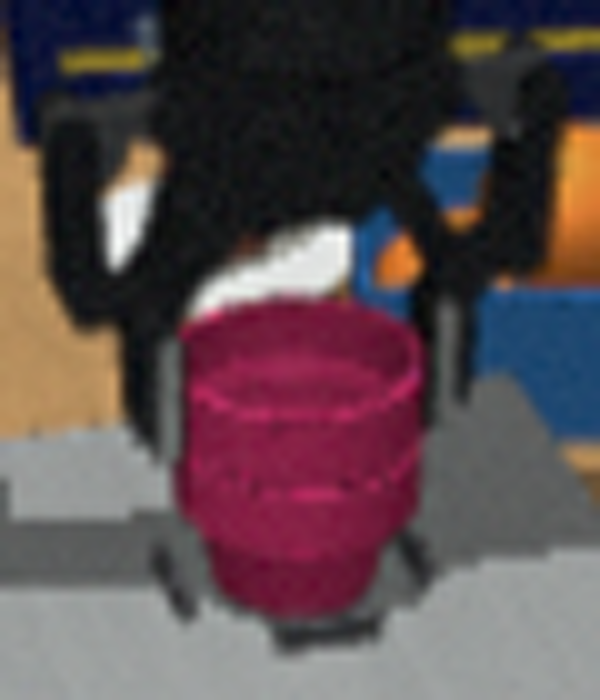

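Run:
```python
from h import *
crop("N","N1",180,170,380,330,4)
m=pinkmask("N");m[:, :195]=0; m[:,372:]=0
ys,xs=np.where(m)
print([(r,(xs[ys==r].min()+xs[ys==r].max())/2,xs[ys==r].max()-xs[ys==r].min()) for r in (196,200,206,212,218,224,280,300,320)])
for c in [(607.6,103.1)]:
  h=sil("N",c,72); print(c,[((a:=np.where(h[r*4+1])[0]).mean().round(1)/4,(a.max()-a.min())/4) for r in (196,200,206,212,218,224)], np.where(h.any(1))[0].min()/4)
  h=sil("N",c,94.8); print(c,[((a:=np.where(h[r*4+1])[0]).mean().round(1)/4,(a.max()-a.min())/4) for r in (280,300,320)], np.where(h.any(1))[0].min()/4)
mm=pinkmask("Ns");mm[:,:270]=0;mm[:,330:]=0
im=cv2.imread("pics/Ns.png").astype(int)
for r in (164,166,168,170,172,174,176,178,180,182): x=np.where(mm[r])[0]; print(r,x.min(),x.max(),end="; ")
```

```text
[(196, np.float64(282.5), np.int64(47)), (200, np.float64(282.5), np.int64(65)), (206, np.float64(282.5), np.int64(83)), (212, np.float64(282.5), np.int64(95)), (218, np.float64(283.0), np.int64(106)), (224, np.float64(282.5), np.int64(113)), (280, np.float64(281.5), np.int64(165)), (300, np.float64(281.5), np.int64(167)), (320, np.float64(281.0), np.int64(150))]
(607.6, 103.1) [(np.float64(280.875), np.float64(48.25)), (np.float64(281.0), np.float64(65.5)), (np.float64(281.125), np.float64(83.25)), (np.float64(281.25), np.float64(96.5)), (np.float64(281.0), np.float64(106.5)), (np.float64(281.125), np.float64(113.75))] 191.75
(607.6, 103.1) [(np.float64(281.0), np.float64(163.0)), (np.float64(281.0), np.float64(165.5)), (np.float64(281.0), np.float64(154.0))] 205.5
164 288 312; 166 288 312; 168 288 312; 170 289 311; 172 288 311; 174 288 311; 176 288 311; 178 288 311; 180 288 311; 182 290 309;
```

View pics/N1.png

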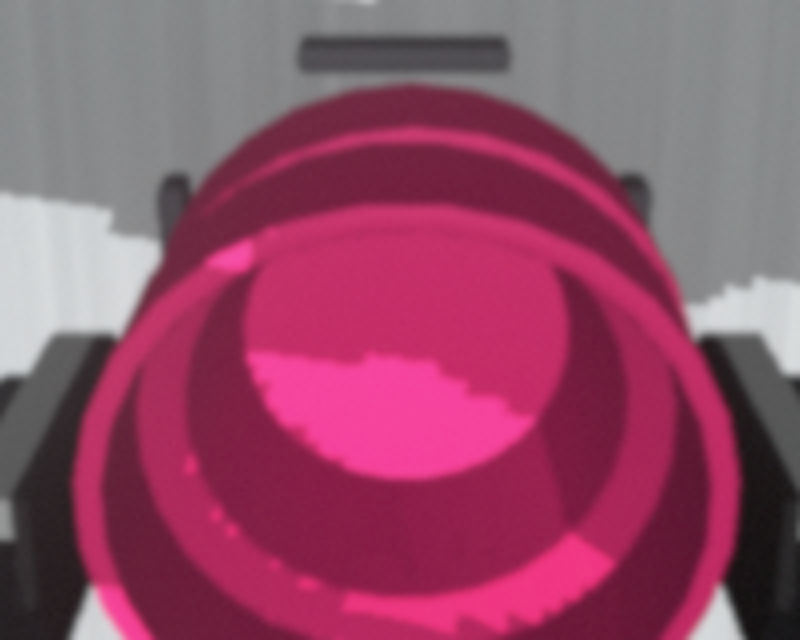

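```bash
python3 -m creep '{"translation":[[0,0,-1.5],[0,0.8,0],[0,0,0.5],[0,0,0.5],[0,0,0.5],[0,0,0]],"rotation":[[0,0,0],[0,0,0],[0,0,0],[0,0,0],[0,0,0],[0,0,0]],"claw":[60,60,60,60,60,60]}' 25
python3 - <<'E'
from h import *
snap("wrist","O");st()
m=pinkmask("O");m[:, :195]=0; m[:,372:]=0
ys,xs=np.where(m);print("top",ys.min())
print([(r,(xs[ys==r].min()+xs[ys==r].max())/2,xs[ys==r].max()-xs[ys==r].min()) for r in (196,200,206,212,218,224,280,300,320)])
E
```

```text
time: 40.3
tool_pos: [607.7, 103.3, 81.8]
tcp_rot: [179.9, 0.0, 98.8]
ft_force: [1.5, 1.1, 4.9]
finger_gap: 67.9
40.35 [607.7 103.3  81.9] [179.94   0.    98.82] F [ 1.7 -0.6  4.4] gap 67.6 j [ 4.9 14.8 89.9  0.  75.2 -3.9]
top 192
[(196, np.float64(282.5), np.int64(45)), (200, np.float64(282.0), np.int64(64)), (206, np.float64(282.0), np.int64(82)), (212, np.float64(282.0), np.int64(94)), (218, np.float64(282.0), np.int64(106)), (224, np.float64(282.0), np.int64(114)), (280, np.float64(281.5), np.int64(165)), (300, np.float64(281.5), np.int64(167)), (320, np.float64(281.0), np.int64(150))]
```

Run:
```python
from h import *
crop("O","O1",180,170,380,330,4)
for z,c0 in ((118,(607.8,103.3)),(139,(607.8,103.3)),(140.5,(607.8,103.3)),(142,(607.8,103.3))):
  for n in("N","O"):
    p=w2p(n,circ(c0,34,z,360)); print(n,z,"far row",p[:,1].min().round(2),"near",p[:,1].max().round(2),"cols",p[:,0].min().round(1),p[:,0].max().round(1))
    p2=w2p(n,circ((c0[0]-.153,c0[1]+.988),34,z,360)); print("  d/dy",(p2[:,1].min()-p[:,1].min()).round(2))
```

```text
N 118 far row 202.8 near 330.14 cols 209.8 352.5
  d/dy -2.16
O 118 far row 203.01 near 330.55 cols 208.2 351.2
  d/dy -2.16
N 139 far row 219.01 near 361.49 cols 199.0 363.3
  d/dy -2.47
O 139 far row 219.29 near 362.0 cols 197.2 361.8
  d/dy -2.48
N 140.5 far row 220.38 near 364.06 cols 198.1 364.2
  d/dy -2.5
O 140.5 far row 220.67 near 364.58 cols 196.2 362.7
  d/dy -2.5
N 142 far row 221.78 near 366.67 cols 197.2 365.1
  d/dy -2.53
O 142 far row 222.07 near 367.21 cols 195.3 363.6
  d/dy -2.53
```

View pics/O1.png

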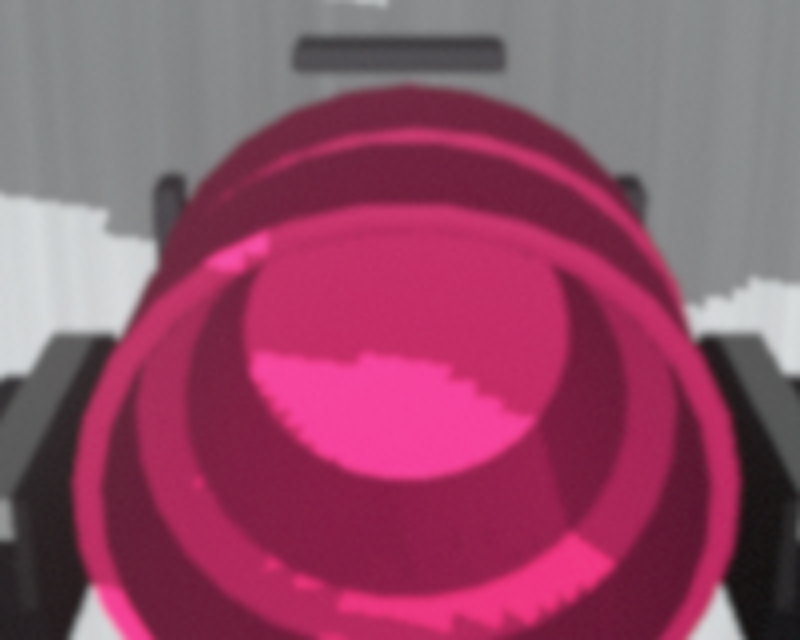

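```bash
python3 -m creep '{"translation":[[0,0,-3],[0.7,0.4,0],[0,0,0],[0,0,1],[0,0,1],[0,0,0.5],[0,0,0.5],[0,0,0]],"rotation":[[0,0,0],[0,0,0],[0,0,0],[0,0,0],[0,0,0],[0,0,0],[0,0,0],[0,0,0]],"claw":[60,60,60,60,60,60,60,60]}' 25
python3 - <<'E'
from h import *
st()
E
```

```text
time: 41.15
tool_pos: [607.4, 103.9, 81.3]
tcp_rot: [-180.0, -0.0, 98.8]
ft_force: [-0.6, -0.5, -1.5]
finger_gap: 67.6
41.15 [607.4 103.9  81.3] [-179.98   -0.     98.82] F [-0.6 -0.5 -1.5] gap 67.6 j [ 4.9 14.9 89.9  0.  75.2 -3.9]
```

```bash
python3 -m creep '{"translation":[[0,0,0.5],[0,0,0.5],[0,0,0.4],[0,0,0]],"rotation":[[0,0,0],[0,0,0],[0,0,0],[0,0,0]],"claw":[60,60,60,60]}' 25
python3 - <<'E'
from h import *
snap("wrist","P");st();st()
E
```

```text
time: 41.55
tool_pos: [607.6, 103.9, 80.0]
tcp_rot: [-180.0, -0.0, 98.8]
ft_force: [-0.2, 0.8, -0.7]
finger_gap: 67.8
41.6 [607.6 104.   80.1] [180.     0.    98.83] F [ 0.1 -0.  -0.6] gap 67.2 j [ 4.9 15.  89.9 -0.  75.1 -3.9]
41.6 [607.6 104.   80.1] [180.     0.    98.83] F [ 0.1 -0.  -0.6] gap 67.2 j [ 4.9 15.  89.9 -0.  75.1 -3.9]
```

```bash
python3 -m creep '{"translation":[[0,0,0.4],[0,0,0.3],[0,0,0]],"rotation":[[0,0,0],[0,0,0],[0,0,0]],"claw":[60,60,60]}' 25
python3 - <<'E'
from h import *
st();snap("side","Ps");st()
crop("Ps","Ps1",270,130,330,200,10)
E
```

```text
time: 41.9
tool_pos: [607.6, 104.0, 79.4]
tcp_rot: [180.0, -0.0, 98.8]
ft_force: [0.5, -0.1, -1.4]
finger_gap: 67.4
41.9 [607.6 104.   79.4] [180.    -0.    98.82] F [ 0.5 -0.1 -1.4] gap 67.4 j [ 4.9 15.  90.   0.  75.  -3.9]
41.95 [607.6 104.   79.4] [180.    -0.    98.83] F [ 0.1  0.3 -0.5] gap 67.6 j [ 4.9 15.  90.   0.  75.  -3.9]
```

View pics/Ps1.png

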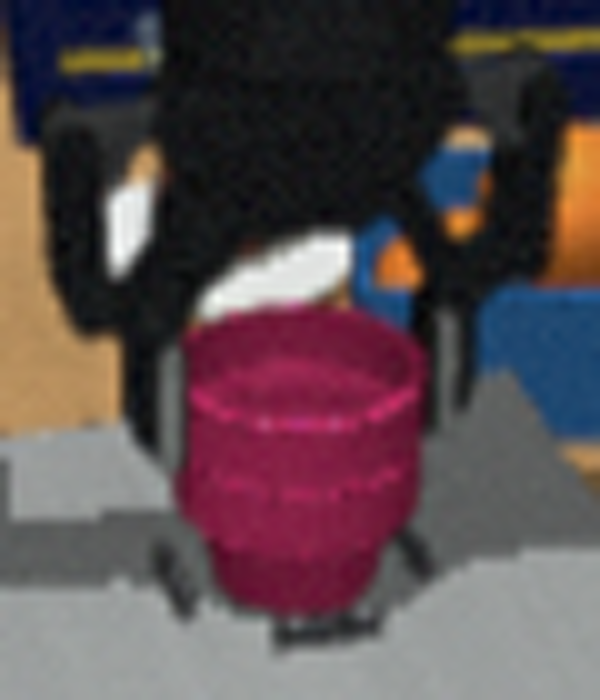

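```bash
python3 -m creep '{"translation":[[0,0,0.3],[0,0,0.3],[0,0,0],[0,0,0]],"rotation":[[0,0,0],[0,0,0],[0,0,0],[0,0,0]],"claw":[60,60,60,60]}' 25;python3 -m creep '{"translation":[[0,0,0.2],[0,0,0]],"rotation":[[0,0,0],[0,0,0]],"claw":[60,60]}' 25
python3 - <<'E'
from h import *
st();snapshot("side");st();snapshot("side");st()
E
```

```text
time: 42.35
tool_pos: [607.6, 104.0, 79.1]
tcp_rot: [180.0, -0.0, 98.8]
ft_force: [-1.3, -0.3, 2.6]
finger_gap: 67.6
time: 42.55
tool_pos: [607.6, 104.0, 78.8]
tcp_rot: [180.0, 0.0, 98.8]
ft_force: [-2.5, -0.1, 3.6]
finger_gap: 67.7
42.55 [607.6 104.   78.8] [179.99   0.    98.82] F [-2.5 -0.1  3.6] gap 67.7 j [ 4.9 15.  90.  -0.  74.9 -3.9]
42.6 [607.6 104.   78.8] [179.99   0.    98.82] F [-1.4 -0.3  4.8] gap 67.6 j [ 4.9 15.  90.  -0.  74.9 -3.9]
42.65 [607.7 104.   78.8] [179.99   0.    98.82] F [-2.4 -0.8  3.6] gap 67.6 j [ 4.9 15.1 90.  -0.  74.9 -3.9]
```

```bash
python3 -m creep '{"translation":[[0,0,-0.5],[0,0,0],[0,0,0],[0,0,0],[0,0,0],[0,0,-5],[0,0,-15],[0,0,-30],[0,0,-40],[0,0,-15]],"rotation":[[0,0,0],[0,0,0],[0,0,0],[0,0,0],[0,0,0],[0,0,0],[0,0,0],[0,0,0],[0,0,0],[0,0,0]],"claw":[60,70,75,80,85,85,85,85,85,85]}' 25
python3 - <<'E'
from h import *
snap("wrist","Q");snap("side","Qs");st()
crop("Qs","Qs1",240,120,350,220,7)
c,i=fitcup("Qs",(604.5,-281.5)); print(c,i)
E
```

```text
time: 43.65
tool_pos: [610.1, 104.2, 190.7]
tcp_rot: [179.5, 0.0, 98.8]
ft_force: [0.8, 0.2, 0.6]
finger_gap: 85.1
43.75 [610.2 104.2 189.4] [1.7954e+02 3.0000e-02 9.8820e+01] F [ 0.7 -0.2 -0. ] gap 84.9 j [ 4.9 10.3 83.6  0.  85.6 -3.9]
[ 604.55693436 -281.54829979] 0.9411921946003742
```

View pics/Q.png

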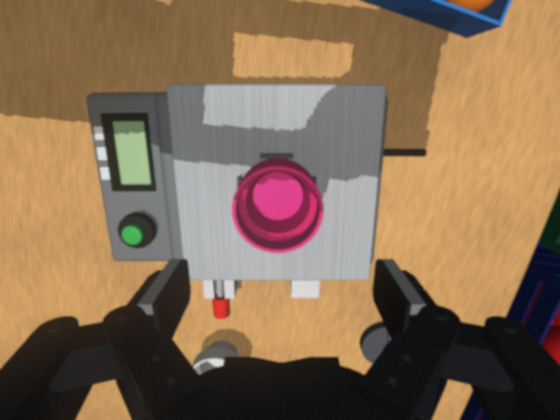

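View pics/Qs1.png

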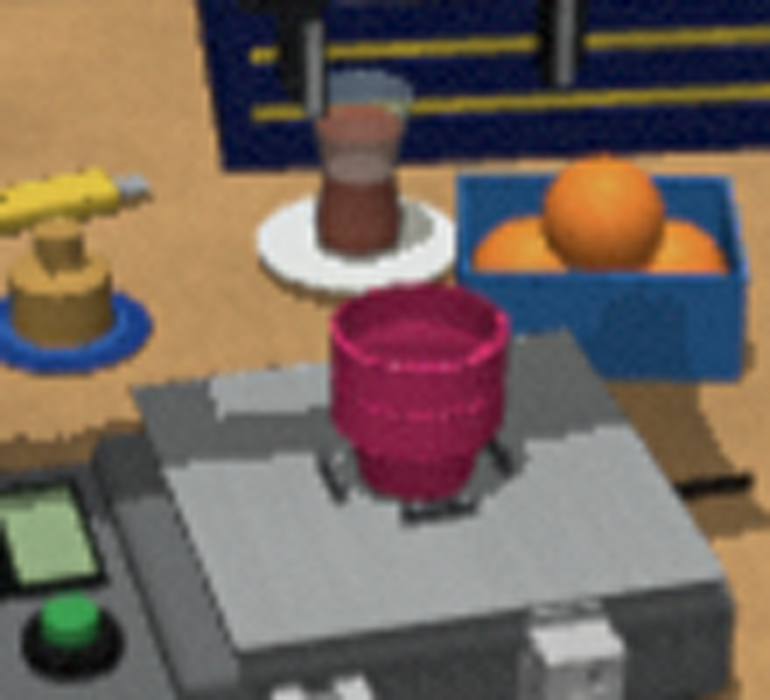

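```bash
python3 -m creep '{"translation":[[-20,-2,0],[-40,-3,0],[-48,-4,0],[-48,-4,0],[-48,-4,0],[-48,-4,0],[-48,-4,0],[-48,-4,0],[-40,-3,0],[-27,-2,0]],"rotation":[[0,0,0],[0,0,0],[0,0,0],[0,0,0],[0,0,0],[0,0,0],[0,0,0],[0,0,0],[0,0,0],[0,0,0]],"claw":[85,85,85,85,85,85,85,85,85,85]}' 25
python3 -m creep '{"translation":[[0,0,5],[0,0,15],[0,0,20],[0,0,20],[0,0,10],[0,0,0],[0,0,0]],"rotation":[[0,0,-0.14],[0,0,-0.14],[0,0,-0.14],[0,0,-0.14],[0,0,-0.14],[0,0,0],[0,0,0]],"claw":[85,85,85,85,85,85,85]}' 25
python3 - <<'E'
from h import *
snap("wrist","R");st()
c,i=fitcup("R",(604.5,-281.5)); print(c,i)
s=sense(); t=np.radians(s["tcp_rot"][2]); X=np.array([np.cos(t),np.sin(t)]); Y=np.array([np.sin(t),-np.cos(t)])
d=(c-s["tool_pos"][:2]); print("tool dx dy",d@X,d@Y)
E
```

```text
time: 44.75
tool_pos: [636.4, -314.3, 182.2]
tcp_rot: [-179.9, -0.1, 98.7]
ft_force: [0.6, 0.1, -0.1]
finger_gap: 84.7
time: 45.45
tool_pos: [637.1, -311.1, 113.3]
tcp_rot: [-180.0, -0.1, 138.7]
ft_force: [0.7, -0.1, 0.2]
finger_gap: 85.1
45.5 [ 637.7 -311.4  114.4] [1.800e+02 1.000e-02 1.387e+02] F [ 0.3 -0.3 -0.3] gap 85.0 j [-30.2  27.2  71.   -0.   81.8 -78.9]
[ 604.44717894 -281.04708744] 0.9909986654172701
tool dx dy 45.030493328989145 0.8326768841224921
```

View pics/R.png

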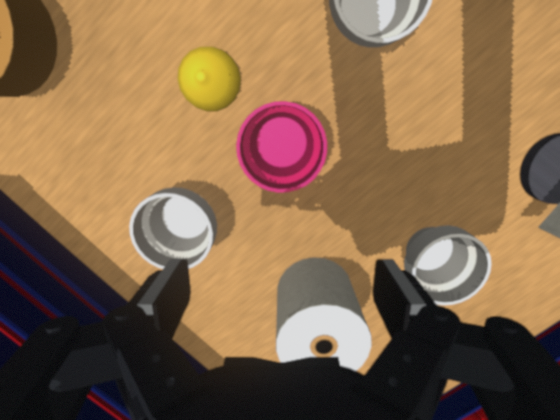

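```bash
python3 -m creep '{"translation":[[12,0.8,0],[18,0,0],[15,0,10],[0,0,25],[0,0,25],[0,0,20],[0,0,12],[0,0,4],[0,0,0],[0,0,0]],"rotation":[[0,0,0],[0,0,0],[0,0,0],[0,0,0],[0,0,0],[0,0,0],[0,0,0],[0,0,0],[0,0,0],[0,0,0]],"claw":[85,85,85,85,85,85,85,85,85,85]}' 25
python3 - <<'E'
from h import *
snap("wrist","S");st()
c,i=fitcup("S",(604.5,-281.5)); print(c,i)
s=sense(); t=np.radians(s["tcp_rot"][2]); X=np.array([np.cos(t),np.sin(t)]); Y=np.array([np.sin(t),-np.cos(t)])
d=(c-s["tool_pos"][:2]); print("tool dx dy",d@X,d@Y)
E
```

```text
time: 46.5
tool_pos: [605.2, -281.8, 19.7]
tcp_rot: [180.0, 0.1, 138.9]
ft_force: [0.1, 0.5, 0.2]
finger_gap: 85.2
46.55 [ 605.3 -281.8   19.8] [1.7997e+02 1.4000e-01 1.3891e+02] F [ 0.3 -0.5 -0.6] gap 85.2 j [-29.4  25.9  83.   -0.   70.9 -78.3]
[ 604.62159616 -281.40570627] 0.9731594023031922
tool dx dy 0.789437240052421 -0.1490432511748977
```

View pics/S.png

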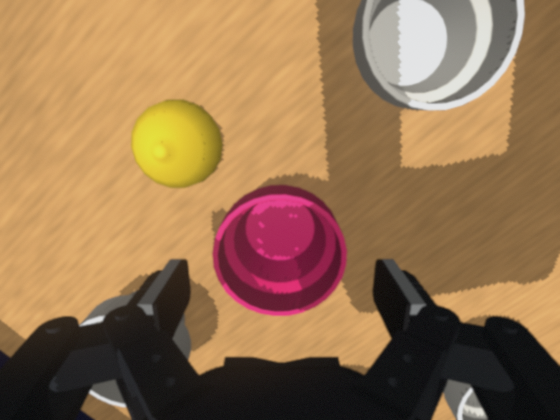

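```bash
python3 -m creep '{"translation":[[0.8,0,6],[0,0,10],[0,0,10],[0,0,5],[0,0,1],[0,0,0],[0,0,0],[0,0,0],[0,0,0],[0,0,0]],"rotation":[[0,0,0],[0,0,0],[0,0,0],[0,0,0],[0,0,0],[0,0,0],[0,0,0],[0,0,0],[0,0,0],[0,0,0]],"claw":[85,85,85,85,85,80,74,70,65,60]}' 25
python3 - <<'E'
from h import *
snap("side","Ts");snap("wrist","T");st()
crop("Ts","Ts1",270,240,370,340,7)
E
```

```text
time: 47.55
tool_pos: [604.3, -281.1, -12.9]
tcp_rot: [180.0, 0.1, 138.9]
ft_force: [-0.2, -0.2, 3.6]
finger_gap: 68.7
47.65 [ 604.3 -281.1  -12.9] [1.7998e+02 1.0000e-01 1.3893e+02] F [-0.3  0.1  6.5] gap 68.3 j [-29.3  28.1  83.9  -0.   67.9 -78.3]
```

View pics/Ts1.png

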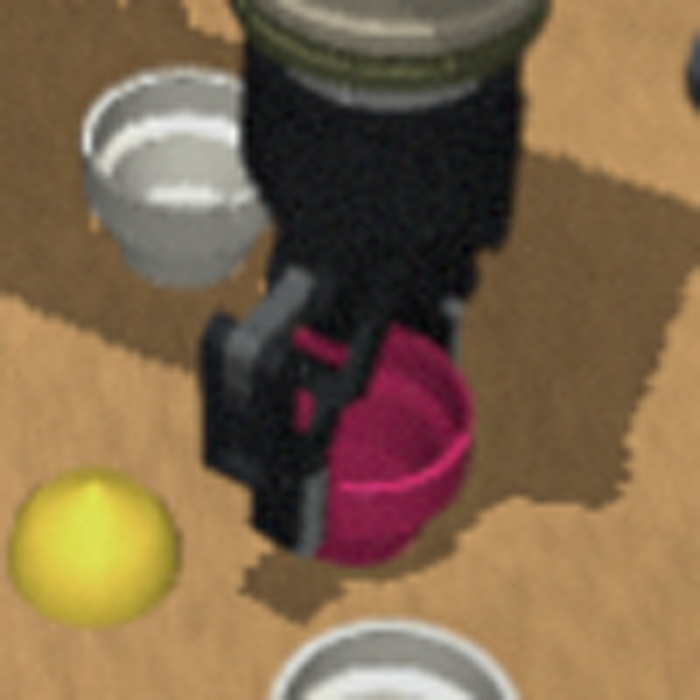

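```bash
python3 -m creep '{"translation":[[0,0,0],[0,0,-3],[0,0,-10],[0,0,-25],[0,0,-35],[0,0,-40],[0,0,-30],[0,0,-12],[0,0,0],[0,0,0]],"rotation":[[0,0,0],[0,0,0],[0,0,0],[0,0,0],[0,0,0.14],[0,0,0.14],[0,0,0.14],[0,0,0.14],[0,0,0.14],[0,0,0]],"claw":[60,60,60,60,60,60,60,60,60,60]}' 25
python3 - <<'E'
from h import *
st()
s=sense(); t=np.radians(s["tcp_rot"][2]); X=np.array([np.cos(t),np.sin(t)]); Y=np.array([np.sin(t),-np.cos(t)])
d=(np.array([607.6,104])-s["tool_pos"][:2]); print("tool dx dy",d@X,d@Y)
E
```

```text
time: 48.65
tool_pos: [603.9, -280.8, 142.3]
tcp_rot: [179.9, 0.0, 98.7]
ft_force: [0.3, 0.0, -0.5]
finger_gap: 68.5
48.65 [ 603.9 -280.8  142.3] [1.7994e+02 4.0000e-02 9.8690e+01] F [ 0.3  0.  -0.5] gap 68.5 j [-29.3  19.4  77.9   0.   82.6 -38. ]
tool dx dy 379.7789262428354 61.826287292627974
```

```bash
python3 -m creep '{"translation":[[10,1.6,0],[25,4,0],[38,6.2,0],[44,7.2,0],[44,7.2,0],[44,7.2,0],[44,7.2,0],[44,7.2,0],[38,6.2,0],[28,4.6,0]],"rotation":[[0,0,0],[0,0,0],[0,0,0],[0,0,0],[0,0,0],[0,0,0],[0,0,0],[0,0,0],[0,0,0],[0,0,0]],"claw":[60,60,60,60,60,60,60,60,60,60]}' 25
python3 -m creep '{"translation":[[14,2.3,0],[6.5,0.9,0],[0,0,0],[0,0,0],[0,0,0]],"rotation":[[0,0,0],[0,0,0],[0,0,0],[0,0,0],[0,0,0]],"claw":[60,60,60,60,60]}' 25
python3 - <<'E'
from h import *
snap("wrist","U");snap("side","Us");st()
crop("Us","Us1",240,90,350,190,7)
m=pinkmask("U");m[:, :195]=0; m[:,372:]=0
ys,xs=np.where(m);print("top",ys.min())
R=list(range(ys.min()+2,ys.min()+40,5))+[290,310,330]
print([(r,(xs[ys==r].min()+xs[ys==r].max())/2,xs[ys==r].max()-xs[ys==r].min()) for r in R])
E
```

```text
time: 49.65
tool_pos: [605.1, 86.4, 140.3]
tcp_rot: [-179.9, -0.0, 99.2]
ft_force: [0.3, -0.1, -0.7]
finger_gap: 68.5
time: 50.15
tool_pos: [606.6, 102.4, 141.0]
tcp_rot: [-180.0, 0.0, 98.8]
ft_force: [-0.5, 1.0, -0.9]
finger_gap: 68.6
50.25 [606.6 102.7 141.1] [-1.800e+02  1.000e-02  9.875e+01] F [-0.1 -0.  -0.7] gap 68.6 j [ 4.8 11.8 87.  -0.  81.2 -3.9]
top 168
[(170, np.float64(283.5), np.int64(25)), (175, np.float64(283.0), np.int64(48)), (180, np.float64(283.0), np.int64(62)), (185, np.float64(283.0), np.int64(72)), (190, np.float64(283.5), np.int64(81)), (195, np.float64(283.0), np.int64(86)), (200, np.float64(283.5), np.int64(91)), (205, np.float64(283.5), np.int64(97)), (290, np.float64(281.5), np.int64(169)), (310, np.float64(281.0), np.int64(164)), (330, np.float64(280.5), np.int64(141))]
```

View pics/U.png

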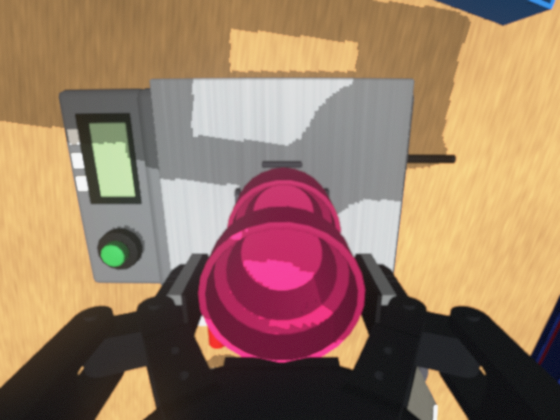

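View pics/Us1.png

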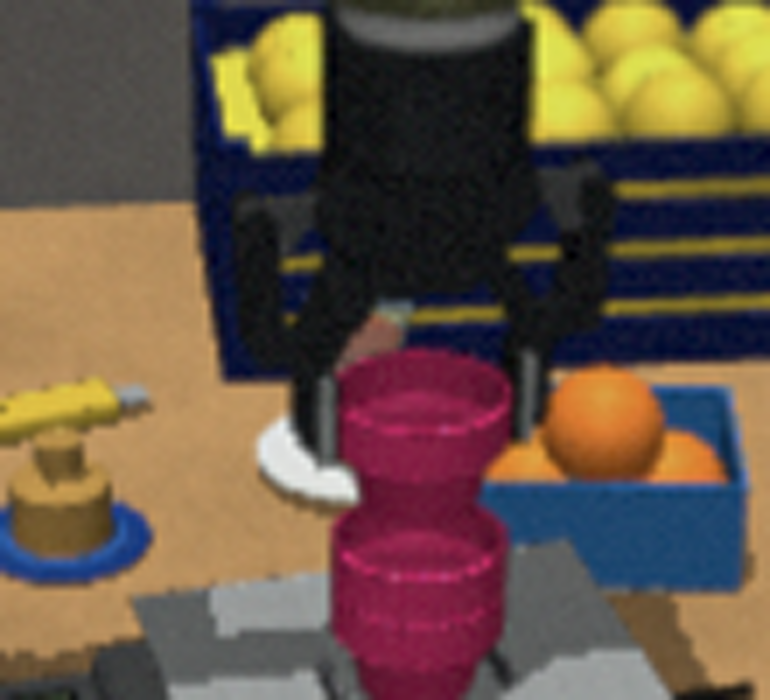

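```bash
python3 -m creep '{"translation":[[0,1,4],[0,0,8],[0,0,9],[0,0,7],[0,0,4],[0,0,2],[0,0,0],[0,0,0]],"rotation":[[0,0,0],[0,0,0],[0,0,0],[0,0,0],[0,0,0],[0,0,0],[0,0,0],[0,0,0]],"claw":[60,60,60,60,60,60,60,60]}' 25
python3 - <<'E'
from h import *
snap("wrist","V");st()
crop("V","V1",180,150,380,310,4)
m=pinkmask("V");m[:, :195]=0; m[:,372:]=0
ys,xs=np.where(m);print("top",ys.min())
R=list(range(ys.min()+2,ys.min()+30,4))+[280,300,320]
print([(r,(xs[ys==r].min()+xs[ys==r].max())/2) for r in R])
zt=sense()["tool_pos"][2]+12.9+46
for z,c in ((138,(607.7,103.7)),(zt,(607.7,103.7)),(98,(607.7,103.7))):
  p=w2p("V",circ(c,34,z,360)); print(z.__round__(1),"far",p[:,1].min().round(2),"cols",p[:,0].min().round(1),p[:,0].max().round(1))
E
```

```text
time: 51.05
tool_pos: [607.7, 104.0, 107.4]
tcp_rot: [180.0, 0.0, 98.8]
ft_force: [0.1, 0.6, -0.5]
finger_gap: 68.6
51.1 [607.8 104.  107.6] [179.95   0.    98.83] F [-0.2  0.5  0.2] gap 68.6 j [ 5.  13.5 88.7 -0.  77.8 -3.9]
top 182
[(184, np.float64(280.5)), (188, np.float64(281.0)), (192, np.float64(280.5)), (196, np.float64(280.5)), (200, np.float64(280.5)), (204, np.float64(281.5)), (208, np.float64(281.0)), (280, np.float64(281.5)), (300, np.float64(281.5)), (320, np.float64(281.0))]
138 far 200.23 cols 210.4 348.5
166.5 far 221.99 cols 195.7 362.5
98 far 180.49 cols 224.3 335.4
```

View pics/V1.png

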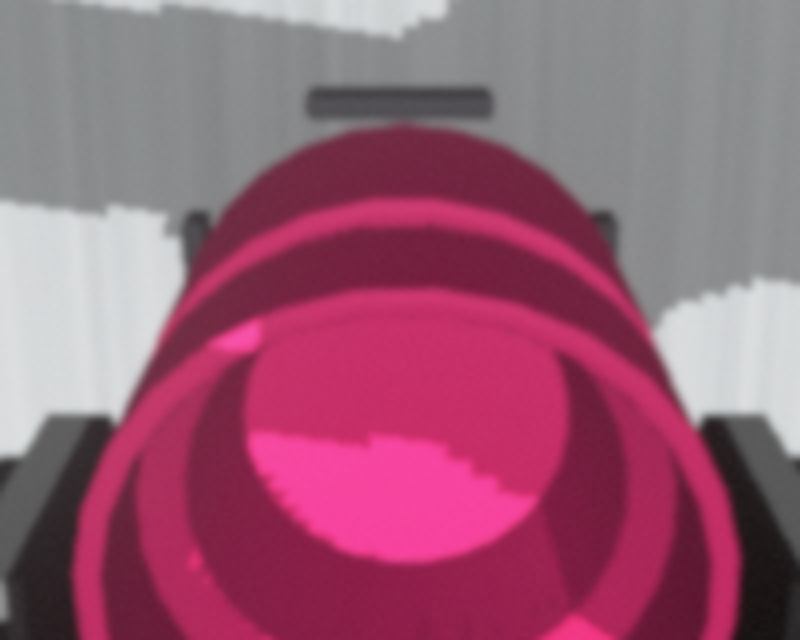

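```bash
python3 -m creep '{"translation":[[0.3,-0.3,1],[0,0,1.5],[0,0,1.5],[0,0,1],[0,0,0.7],[0,0,0.5],[0,0,0.3],[0,0,0],[0,0,0]],"rotation":[[0,0,0],[0,0,0],[0,0,0],[0,0,0],[0,0,0],[0,0,0],[0,0,0],[0,0,0],[0,0,0]],"claw":[60,60,60,60,60,60,60,60,60]}' 25
python3 - <<'E'
from h import *
st();snap("wrist","W");st()
E
```

```text
time: 52.0
tool_pos: [607.1, 104.2, 100.6]
tcp_rot: [180.0, -0.0, 98.8]
ft_force: [0.4, -0.7, -0.7]
finger_gap: 69.0
52.0 [607.1 104.2 100.6] [180.    -0.    98.82] F [ 0.4 -0.7 -0.7] gap 69.0 j [ 5.  13.8 89.1  0.  77.1 -3.9]
52.05 [607.1 104.2 100.6] [180.    -0.    98.82] F [0.6 0.2 0.1] gap 68.3 j [ 5.  13.8 89.1  0.  77.1 -3.8]
```

```bash
python3 -m creep '{"translation":[[0,0.2,0.4],[0,0,0.4],[0,0,0.3],[0,0,0],[0,0,0]],"rotation":[[0,0,0],[0,0,0],[0,0,0],[0,0,0],[0,0,0]],"claw":[60,60,60,60,60]}' 25
python3 - <<'E'
from h import *
st();snapshot("side");st()
E
```

```text
time: 52.55
tool_pos: [607.3, 104.3, 99.4]
tcp_rot: [-180.0, -0.0, 98.8]
ft_force: [-0.1, -0.1, -0.3]
finger_gap: 68.3
52.55 [607.3 104.3  99.4] [-179.99   -0.     98.82] F [-0.1 -0.1 -0.3] gap 68.3 j [ 5.  13.9 89.1  0.  77.  -3.8]
52.6 [607.3 104.3  99.5] [-180.     -0.     98.82] F [-0.5  0.3 -1.4] gap 68.3 j [ 5.  13.9 89.1  0.  77.  -3.8]
```

```bash
python3 -m creep '{"translation":[[0,0,0.3],[0,0,0.3],[0,0,0],[0,0,0]],"rotation":[[0,0,0],[0,0,0],[0,0,0],[0,0,0]],"claw":[60,60,60,60]}' 25
python3 - <<'E'
from h import *
st();snapshot("side");st()
E
```

```text
time: 53.0
tool_pos: [607.3, 104.3, 99.1]
tcp_rot: [180.0, 0.0, 98.8]
ft_force: [0.1, -0.2, 1.1]
finger_gap: 68.7
53.0 [607.3 104.3  99.1] [180.     0.    98.82] F [ 0.1 -0.2  1.1] gap 68.7 j [ 5.  13.9 89.1  0.  77.  -3.8]
53.05 [607.4 104.3  99. ] [179.99  -0.    98.82] F [-1.   0.3  0.7] gap 68.7 j [ 5.  13.9 89.1  0.  77.  -3.8]
```

```bash
python3 -m creep '{"translation":[[0,0,0.1],[0,0,0],[0,0,0],[0,0,0],[0,0,0],[0,0,-5],[0,0,-15],[0,0,-30],[0,0,-40],[0,0,0]],"rotation":[[0,0,0],[0,0,0],[0,0,0],[0,0,0],[0,0,0],[0,0,0],[0,0,0],[0,0,0],[0,0,0],[0,0,0]],"claw":[60,71,75,80,85,85,85,85,85,85]}' 25
python3 -m creep '{"translation":[[-20,0,-10],[-40,0,0],[-40,0,0],[-20,0,0],[0,0,0],[0,0,0]],"rotation":[[0,0,0],[0,0,0],[0,0,0],[0,0,0],[0,0,0],[0,0,0]],"claw":[85,85,85,85,85,85]}' 25
python3 - <<'E'
from h import *
snap("wrist","X");snap("side","Xs");snap("scene","Xc");st()
crop("Xs","Xs1",220,110,350,220,6)
crop("X","X1",160,0,460,220,2.6)
E
```

```text
time: 54.05
tool_pos: [611.4, 104.7, 197.9]
tcp_rot: [179.3, 0.0, 98.8]
ft_force: [0.5, 0.0, 0.9]
finger_gap: 85.0
time: 54.65
tool_pos: [626.0, -14.5, 199.7]
tcp_rot: [179.9, -0.0, 98.8]
ft_force: [0.5, 1.0, 0.2]
finger_gap: 85.1
54.8 [625.7 -13.2 199.2] [ 1.7998e+02 -1.0000e-02  9.8890e+01] F [-0.5  0.   0.3] gap 85.0 j [ -5.9  11.5  81.2   0.   87.2 -14.8]
```

View pics/X.png

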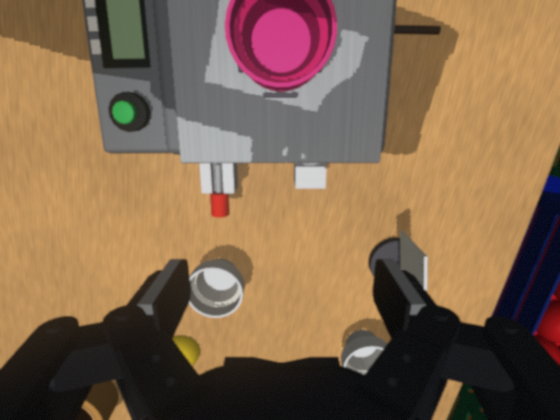

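View pics/Xs1.png

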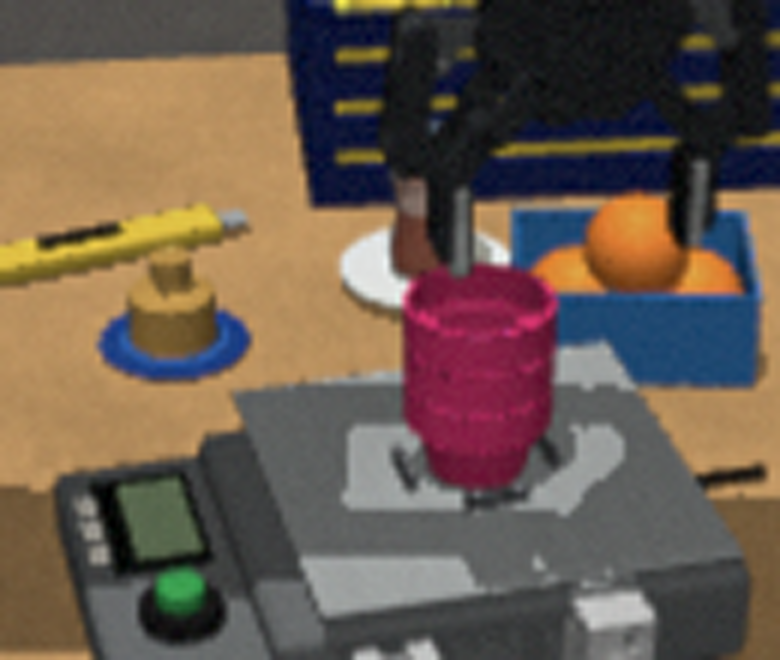

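View pics/Xc.png

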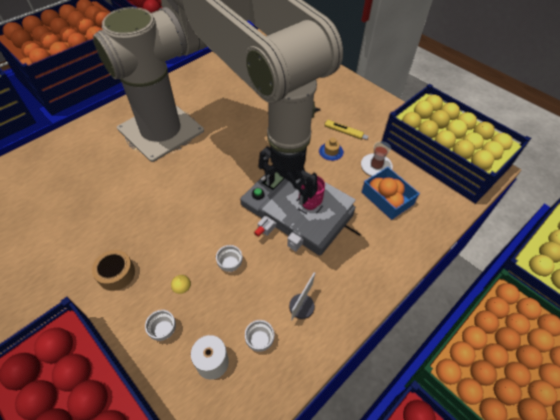

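```bash
python3 -m creep '{"translation":[[-20,-20,-20],[-30,-30,-30],[-30,-30,-30],[-20,-20,-20],[0,0,0],[0,0,0],[0,0,0]],"rotation":[[0,0,0],[0,0,0],[0,0,0],[0,0,0],[0,0,0],[0,0,0],[0,0,0]],"claw":[85,85,85,85,85,85,85]}' 25
python3 - <<'E'
from h import *
snap("wrist","Y");snap("side","Ys");snap("scene","Yc");st()
crop("Yc","Yc1",250,120,370,250,5)
crop("Ys","Ys1",220,120,350,240,6)
for n in ("Ys","Yc"):
  print(n,"stack 3-cup hull", [w2p(n,[[607.7,103,72]]).round(1)])
E
```

```text
time: 55.5
tool_pos: [544.2, -124.4, 295.2]
tcp_rot: [-179.9, -0.1, 98.9]
ft_force: [0.6, 0.2, 0.6]
finger_gap: 85.0
55.65 [ 544.1 -124.6  295. ] [-1.7988e+02 -8.0000e-02  9.8920e+01] F [ 0.2  0.1 -0.1] gap 84.9 j [-18.2  -0.   83.6   0.   96.5 -27.1]
Ys stack 3-cup hull [array([[298.5, 186.7]])]
Yc stack 3-cup hull [array([[309.9, 203.7]])]
```

View pics/Y.png

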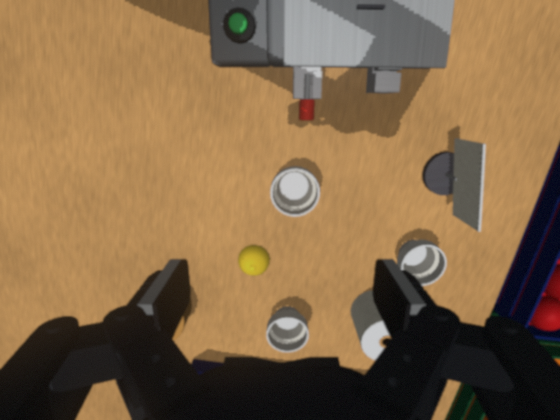

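View pics/Yc1.png

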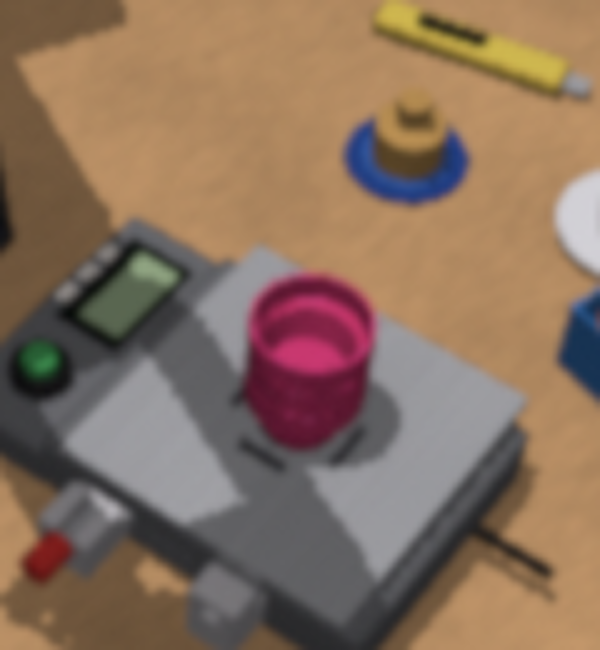

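View pics/Ys1.png

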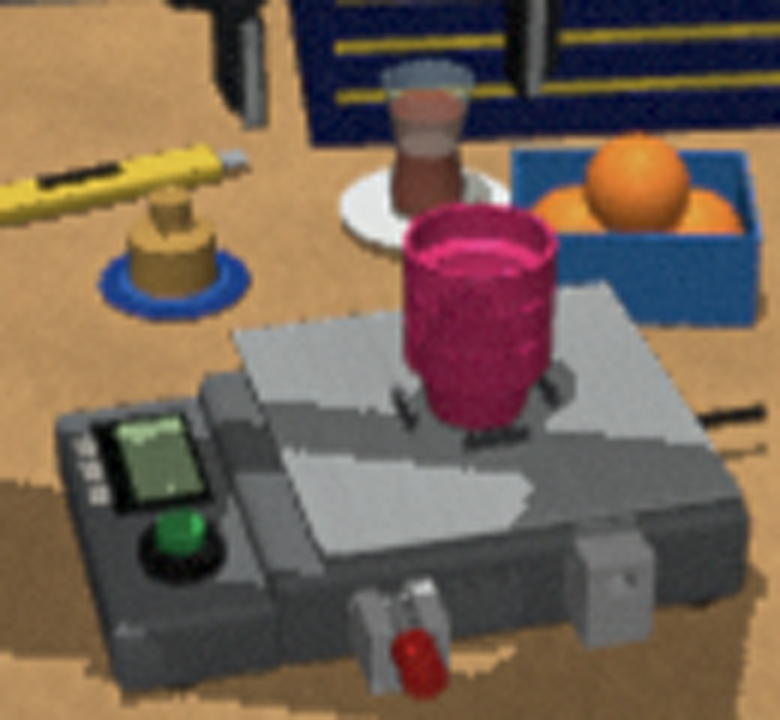

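Run:
```python
from h import *
for nm,c,r,z in (("mat",(473.9,357),42,3),("wbody",(473.9,357),24,33)):
  p=(w2p("Yc",circ(c,r,z))+.5-[250,120])*5; print(nm,p.min(0).round(),p.max(0).round())
print(hand_in())
```

```text
mat [349. 112.] [474. 203.]
wbody [380.  98.] [454. 151.]
the job is handed in; nothing more can be done
None
```

The job is done and handed in at about 56 s on the robot's clock.

- **Pin:** I drew it straight out of the bore and laid it in the parking notch. The last pictures still show the shank in the groove and the red knob just outside it.
- **Weight:** it stands on the blue mat. Measured just after placing, it was within about 1 mm of the mat's middle, and the last pictures agree.
- **Zero key:** I pressed it down to its stop with the plate empty, before bringing any cup. The force reached about 20 N at the stop.
- **Cups:** only three pink cups were there. They now stand upright as one nested stack between the stops, about 1 mm from the plate's middle. I left the white cups and the other things on the counter alone.

Some checks did not agree or went less smoothly:

- **Second cup:** it first touched about 3 mm above its seat, with about 5 N of push. I lifted it, shifted it under 1 mm and lowered it again. It then seated at the expected height with about 4 N.
- **Third cup:** it went down freely to its expected height, with about 1 N.
- **Finger height:** the fingertips are really about 28 mm (closed) to 47 mm (open) above the reported tool point. I set grasp heights from the pictures instead.
- **Side camera:** early on it read 5–10 mm off the other two cameras along y, so I relied mostly on the wrist camera.

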